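# Fit the retaining ring on the sampler hub

### The arm

A 6-joint arm with a two-finger parallel gripper is mounted at the origin on the work surface. World frame = base frame: x ahead of the robot, y to its left, z up, the work surface at z = 0. Lengths are in mm, angles in rad, forces in N, time in s.
With the tool pointing down it reaches from about 350 to 975 mm from the base axis. Payload 7.1 kg.
Tool frame: the origin (TCP) lies between the finger pads; the fingertips stand 14 mm ahead of it and the grasp point (between the pads) lies 5 mm behind it; z points along the fingers, y is the direction in which the jaws open and shut (so a half turn about z gives the same grasp; the last joint's range is limited). The gripper opens to 88 mm and grips with 3 to 60 N. Pads are 20 mm wide; open, the fingers measure 115 mm over their backs; the gripper's body (75 mm by 178 mm) begins 61 mm behind the grasp point.
Start: joints at [-1.215, 0.423, 1.63, -0, 1.089, -0.019], TCP at [228.82, -581.589, 200.675] pointing down, gripper open.
Joint ranges: [-3, 3], [-0.9, 2.11], [0.09, 2.58], [-1.31, 4.45], [0.11, 2.69], [-2.54, 2.54]. Speed limits (rad/s): [2.39, 2.39, 3.01, 3.14, 3.14, 3.14].

### API

Orientations are given as a rotation vector (axis times angle).
In Python, from workcell import get_obs, get_image, calibration, close_job, regions_of, place_of gives the robot as it stands.
- The arm moves only by the tool move_arm, never from a script. Its argument "deltas" is a list of rows, each a list of 5 numbers: the closure in counts, from 0 (fully open) to 255 (shut), then the shift along the tool's x, y, z in m, then the turn about the tool's z in rad. In form: [[grip, x, y, z, roll], ...]. A call has 1 to 5 rows; each row is the pose to reach, as a shift and turn from the pose commanded when the call began, along the tool's axes at that moment; what a row does not reach only later rows make up. A row lasts 1/12 s, in which the tool goes at most 41.7 mm and 7.16 degrees, less where a joint would pass 70% of its speed; a pose out of reach is approached as far as the arm can. A call with a gripper value outside its range is refused whole. The fingers move at their own pace and stop on an object; the grip force is fixed at half the most. Time passes only in rows, so rows that repeat a pose let the fingers close. It gives the time, the measured TCP pose, the force and the opening at its end, in the units of the state.
- get_obs(): the state, without advancing time (a new reading comes with each control period).
- get_image(name): name is "scene" or "top" or "wrist"; returns the picture (480x640x3 uint8, blue, green, red); there is no depth.
- calibration(name): a dict with "intrinsics" (3x3 intrinsics, pixels), "world_to_cam" (4x4, takes a point from world to camera coordinates); the wrist camera has in their place "hand_eye" (4x4, takes a point from camera to tool coordinates, whose origin is the TCP and whose axes are the flange's). Camera axes: x right, y down, z forward; pixel columns grow to the right and rows downward; lengths in mm; the calibration is good to about 2 mm. A picture is of the moment at which its call begins: read the wrist's pose just before it. calibration takes no time and is no camera call.
- close_job(): hands the job in, once; it reports no verdict.
Trained networks look in the newest picture that a camera, given by its name, has taken for a name from the list of things; names that differ only in an ending like _2 or _b are one class to them, and where a whole thing is asked for, a point or a joint stands for the part that bears it (a point fixed in the world has none). Each returns a list of dicts, best first, with "conf" (0 to 1); they miss things now and then, are a little off and sometimes report something else, mostly with a low value. They report only what shows in the picture. A call takes as long as a camera call. They do not tell look-alikes from the thing itself.
- regions_of(camera, name): "region" (480x640 bool, what is visible of it).
- place_of(camera, name): "location" ([x, y, z] in mm, in world coordinates, good to about 4 mm: a listed point, or the origin of a listed thing).
The state is a dict: "t": time; "qpos": joint angles; "qvel": joint speeds; "joint_torque": joint torques, N m; "ee_pos": TCP position; "orientation": TCP orientation; "ft_force": force on the tool from outside, world axes, zero at the start; "moment": the same for the moment, N m; "width": finger opening in mm.
Only numpy, scipy, OpenCV 4.12 (cv2) and the standard library are available. Lean on these libraries where they do the work, as an engineer would, in place of code of your own. Each camera call takes 0.05 s, during which the arm holds its last target.

### The job

Take the red spreading pliers from their stand, pick the steel retaining ring up by its two eyes and, holding it spread, lower it over the end of the sampler's hub. Press gently, never hard, until the brass spring washer is down, then let the ring contract fully into the groove so that it holds the washer. Put the pliers back upright in their stand, without shoving the spacer, the jar or the vial about.

Things in the scene. Friction and masses are not known exactly. Their poses are not given: they have to be found in the camera images.
- pliers: Red upright ring-spreading pliers, 0.22 kg, tips down. Origin: midway between the undersides of the two steel feet; z up; y runs through both pins and both handles (same after a half turn). Feet 14 x 10 mm (x, y) at y = -11 and +11 mm, each with a round-ended pin 4 mm thick reaching down to z = -9 mm; thin rods above; red housing 30 x 96 mm (x, y), z 50 to 68 mm
- handles (a point): Midway between the two handles, 96 mm above the feet's undersides, 28 mm above the housing; axes as the pliers. Handles: upright red plates 24 mm wide (x), z 68 to 118 mm of the pliers, outer faces 58 mm apart (y) when free. Squeezing them moves the two pins APART by as much
- pliers_stand: Grey fixed stand of the pliers; origin: centre of its underside. Uprights at y = -40 and +40 mm carry the housing's ends at z = 72 mm; raised edges 8 mm high locate it with 6 mm play in x, 5 mm in y. Parked: pliers' origin 22 mm above this origin, on its axis, y axes parallel
- ring: Steel retaining ring, 4 mm thick, about 60 x 45 mm, 36 g, two yellow eyes, flat on a blue stand. Origin: ring centre, underside; z up; +x points to the gap between the eyes. Relaxed: inside radius 17 mm, eye holes 8 x 7 mm (x, y) at x = 25, y = -11 and +11 mm (1.5 mm play in y). Arms hinge at x = -24 mm. To pass the hub's end each eye must go out 7 mm or more; 9 to 11 mm is easy
- eyes (a point): Point midway between the two eye holes of the relaxed ring, at its upper face (25 mm in +x from the ring's origin, 4 mm up). Spreading swings the eyes back: their middle lies at x = 23 mm with each eye 6 mm out, at 21.5 mm with each 11 mm out, and returns to 25 mm as the ring contracts
- ring_left (a joint): Opening of the ring's +y arm, rad: 0 relaxed, about 0.01 contracted in the groove, 0.13 when it just passes the hub's end, 0.23 with the pliers squeezed to their stop. Spreading takes 3 N at each eye to start, 9 N at the stop
- ring_right (a joint): The same for the ring's -y arm
- stand_ring: Blue round stand the ring starts on: 46 mm across, 20 mm high (ring lies at this height, eyes overhanging), a 26 mm stub standing loosely through the ring, foot 72 mm across, 4 mm high; origin: centre of underside. A like stand carries a closed aluminium spacer, not needed
- sampler: White fixed carousel sampler, 200 x 200 mm, with blue-capped vials (73 mm from the centre, tops 81 mm up) and an upright steel hub in the middle; origin: centre of underside. Hub end: 39 mm diameter, z 83 to 92 mm, upper rim tapered to 36.6 mm. Below it a groove 34.4 mm in diameter, z 76 to 83 mm
- groove (a point): Point on the hub's axis at mid height of the groove (79.5 mm above the table). Pushed down by its eyes alone, the spread ring tips a little against the washer; it levels as it contracts. Some 6 to 10 N of push is plenty
- washer (a joint): How far the brass washer (46 mm across, round the hub) is pressed down, m. Free at 0: its upper face, z 83 mm, hides the groove; a spring pushes it up with 3 N, 5 N at the firm stop at 0.0075. The ring can enter the groove when it has pressed the washer down 0.004 to 0.0075; seated, it keeps it down 0.004 to 0.007
- spacer: Bystander: closed aluminium spacer, 54 mm across, 10 mm high, on the other blue stand; origin: centre of underside
- jar: Bystander: clear jar, blue cap, 50 mm across, 60 mm high; origin: centre of underside
- vial: Bystander: white vial, blue cap, 26 mm across, 50 mm high; origin: centre of underside
- jaw_a (a joint): How far the pliers' +y handle is squeezed in, m: 0 free, firm stop at 0.013 (32 mm over both handles). The pin on the other side goes outward by the same. A spring pushes the handle out with 10 N, 15 N at the stop; a spread ring adds up to 9 N
- jaw_b (a joint): The same for the -y handle
There are look-alikes about, which are no part of the job. There is more than one size of the pliers; the one meant has the size given above.

How it is judged:
By the outcome, as a careful person would: the job done as asked, in the order asked, and still so for the second after the job is handed in, with the robot touching nothing.
It also fails if it takes over 72 s, if anything falls off the work surface, if the arm or the gripper's body presses on something with over 40 N, if the wrist force passes 120 N, or if a joint passes its speed limit or range.

## Working session

There is one attempt and no reset: what is moved stays moved. The work goes in short steps, Python scripts to look and compute and a tool call to move; the robot and the scene stay as the last step left them, time stands still between calls to the robot, and variables do not carry over. Pictures are saved under pics/ and viewed, and the job is handed in when it is done.

Besides the shell and the picture viewer there is one more tool, called after "Request:" as name(argument=value, ...) on one line, values as JSON. move_arm: Moves the arm, as the interface text tells. Its arguments: {"type":"object","properties":{"deltas":{"type":"array","items":{"type":"array","items":{"type":"number"}}}},"required":["deltas"]}

```bash
ls; mkdir -p pics; cat > h.py <<'E'
import numpy as np,cv2
from scipy.spatial.transform import Rotation as R
from workcell import *
E
python3 - <<'E'
from h import *
o=get_obs();print({k:np.round(v,3).tolist() for k,v in o.items()})
for c in ['scene','top','wrist']:
    cv2.imwrite(f'pics/a_{c}.png',get_image(c))
    k=calibration(c);print(c,{a:np.round(b,3).tolist() for a,b in k.items()})
print(R.from_rotvec(o['orientation']).as_matrix().round(3))
E
```

```text
pics
{'t': 0.0, 'qpos': [-1.215, 0.424, 1.631, -0.0, 1.089, -0.019], 'qvel': [-0.0, -0.002, 0.001, 0.0, -0.002, -0.001], 'joint_torque': [-0.002, -54.463, -27.366, 0.064, 0.023, -0.0], 'ee_pos': [228.63, -581.041, 199.921], 'orientation': [-3.085, -0.585, 0.0], 'ft_force': [-0.278, 0.123, -0.148], 'moment': [0.022, -0.061, 0.002], 'width': 88.066}
scene {'intrinsics': [[470.698, 0.0, 313.772], [0.0, 470.698, 244.012], [0.0, 0.0, 1.0]], 'world_to_cam': [[-0.803, 0.595, -0.012, 394.803], [0.395, 0.518, -0.759, -171.125], [-0.445, -0.614, -0.651, 1035.22], [0.0, 0.0, 0.0, 1.0]]}
top {'intrinsics': [[436.852, 0.0, 322.545], [0.0, 436.852, 236.368], [0.0, 0.0, 1.0]], 'world_to_cam': [[-0.002, -1.0, 0.013, 55.342], [-0.997, 0.001, -0.076, 543.304], [0.076, -0.013, -0.997, 731.491], [0.0, 0.0, 0.0, 1.0]]}
wrist {'intrinsics': [[382.324, 0.0, 321.045], [0.0, 382.324, 240.973], [0.0, 0.0, 1.0]], 'hand_eye': [[-0.001, -0.958, -0.285, 78.095], [1.0, -0.001, 0.0, 0.373], [-0.001, -0.285, 0.958, -185.144], [0.0, 0.0, 0.0, 1.0]]}
[[ 0.931  0.366 -0.001]
 [ 0.366 -0.931  0.001]
 [ 0.    -0.002 -1.   ]]
```

```bash
python3 - <<'E'
from h import *
for c in ['top','scene']:
  for n in ['pliers','handles','pliers_stand','ring','eyes','stand_ring','sampler','groove','spacer','jar','vial']:
    r=place_of(c,n);print(c,n,[(np.round(x['location'],0).tolist(),round(x['conf'],2)) for x in r][:5])
print(get_obs()['t'])
E
```

```text
top pliers [([595.0, 310.0, 8.0], 0.89), ([364.0, 265.0, 6.0], 0.77), ([484.0, 282.0, 18.0], 0.58)]
top handles [([363.0, 263.0, 73.0], 0.92), ([482.0, 280.0, 118.0], 0.88), ([594.0, 306.0, 72.0], 0.86)]
top pliers_stand [([482.0, 282.0, 3.0], 0.87)]
top ring [([501.0, 12.0, 21.0], 0.67)]
top eyes [([521.0, 8.0, 22.0], 0.69)]
top stand_ring [([498.0, 10.0, -4.0], 0.75)]
top sampler [([538.0, -176.0, -1.0], 0.76), ([614.0, 54.0, 19.0], 0.28)]
top groove [([539.0, -174.0, 79.0], 0.86)]
top spacer [([616.0, 52.0, 19.0], 0.72), ([525.0, 8.0, 20.0], 0.28)]
top jar [([683.0, 179.0, -5.0], 0.71), ([444.0, 113.0, 0.0], 0.71)]
top vial [([444.0, 113.0, -1.0], 0.78)]
scene pliers [([481.0, 278.0, 27.0], 0.94), ([594.0, 311.0, 6.0], 0.91), ([366.0, 261.0, 5.0], 0.75)]
scene handles [([595.0, 310.0, 75.0], 0.88), ([482.0, 282.0, 124.0], 0.67), ([361.0, 263.0, 71.0], 0.65)]
scene pliers_stand [([482.0, 282.0, 3.0], 0.74)]
scene ring [([497.0, 15.0, 14.0], 0.69)]
scene eyes [([521.0, 6.0, 26.0], 0.78), ([483.0, 278.0, 24.0], 0.62), ([611.0, 53.0, 20.0], 0.45)]
scene stand_ring [([495.0, 14.0, -1.0], 0.94)]
scene sampler [([545.0, -178.0, 0.0], 0.67)]
scene groove [([539.0, -174.0, 81.0], 0.75)]
scene spacer [([610.0, 54.0, 21.0], 0.74)]
scene jar [([687.0, 184.0, -1.0], 0.86), ([447.0, 114.0, 0.0], 0.63)]
scene vial [([446.0, 115.0, 2.0], 0.73)]
1.25
```

Three red pliers: (186,274) standing in the grey stand, (170,206) and (195,347) loose on the table. The networks put the loose ones' handles at ~73 mm, those of the one in the stand at ~120 mm, which matches 22+96. I'll confirm with a crop.

```bash
cat >> h.py <<'E'
def pose():
    o=get_obs();M=R.from_rotvec(o['orientation']).as_matrix();return o,np.array(o['ee_pos']),M
def go(target,yaw=None):
    "delta row from measured pose to target TCP (mm) & yaw of tool x (deg)"
    o,p,M=pose()
    d=M.T@(np.array(target)-p)/1000
    cur=np.degrees(np.arctan2(M[1,0],M[0,0]))
    r=0 if yaw is None else -np.radians((yaw-cur+180)%360-180)
    print('t',round(o['t'],2),'p',p.round(1),'yaw',round(cur,2),'tilt',(M[:2,2]).round(4),'F',np.round(o['ft_force'],1),'w',round(o['width'],1),'-> row',d.round(4),round(r,4),'rows',np.ceil(np.linalg.norm(d)/.0417),'roll rows',abs(r)/.125)
def cam_wrist():
    k=calibration('wrist');o,p,M=pose()
    H=np.eye(4);H[:3,:3]=M;H[:3,3]=p
    return k['intrinsics'],np.linalg.inv(H@np.array(k['hand_eye']))
def cam(c):
    if c=='wrist': return cam_wrist()
    k=calibration(c);return np.array(k['intrinsics']),np.array(k['world_to_cam'])
def proj(K,W,X):
    X=np.atleast_2d(X).astype(float);c=X@W[:3,:3].T+W[:3,3];u=c@np.array(K).T;return u[:,:2]/u[:,2:]
def backz(K,W,uv,z):
    uv=np.atleast_2d(uv);C=-W[:3,:3].T@W[:3,3]
    r=np.c_[uv,np.ones(len(uv))]@np.linalg.inv(np.array(K)).T@W[:3,:3]
    return C+r*((z-C[2])/r[:,2])[:,None]
def tri(views):
    "views: list of (K,W,uv)"
    A=[]
    for K,W,uv in views:
        P=np.array(K)@W[:3];A+= [uv[0]*P[2]-P[0],uv[1]*P[2]-P[1]]
    v=np.linalg.svd(np.array(A))[2][-1];return v[:3]/v[3]
E
python3 - <<'E'
from h import *
im=cv2.imread('pics/a_top.png')
a=cv2.resize(im[170:370,130:330],None,fx=3,fy=3,interpolation=2);cv2.imwrite('pics/crop1.png',a)
go([565,-175,250],0)
E
```

```text
t 1.25 p [ 228.8 -581.6  200.7] yaw 21.48 tilt [-0.  0.] F [-0.4  0.4 -0.3] w 88.0 -> row [ 0.4617 -0.2553 -0.0493] 0.3748 rows 13.0 roll rows 2.9984974073128
```

Request:
move_arm(deltas=[[0, 0.46, -0.255, -0.05, 0.375], [0, 0.46, -0.255, -0.05, 0.375], [0, 0.46, -0.255, -0.05, 0.375], [0, 0.46, -0.255, -0.05, 0.375], [0, 0.46, -0.255, -0.05, 0.375]])

```text
t: 1.67
ee_pos: [359.7, -422.6, 220.4]
orientation: [3.141, -0.003, 0.0]
ft_force: [1.3, -0.9, 0.7]
width: 87.9
```

```bash
python3 - <<'E'
from h import *
go([565,-175,250],0)
E
```

```text
t 1.67 p [ 359.7 -422.6  220.4] yaw -0.11 tilt [ 0.0002 -0.0002] F [ 1.3 -0.9  0.7] w 87.9 -> row [ 0.2048 -0.248  -0.0296] -0.002 rows 8.0 roll rows 0.015646918615009223
```

The crop shows the pliers in the stand (housing about 1.5× longer, in the grey frame) are the ones described. The two loose ones are smaller, so they are the look-alikes.

Request:
move_arm(deltas=[[0, 0.205, -0.248, -0.03, 0], [0, 0.205, -0.248, -0.03, 0], [0, 0.205, -0.248, -0.03, 0], [0, 0.205, -0.248, -0.03, 0], [0, 0.205, -0.248, -0.03, 0]])

```text
t: 2.08
ee_pos: [492.2, -262.4, 239.9]
orientation: [3.141, -0.0, 0.001]
ft_force: [1.4, -1.4, -0.3]
width: 87.8
```

Request:
move_arm(deltas=[[0, 0.075, -0.095, -0.011, 0], [0, 0.075, -0.095, -0.011, 0], [0, 0.075, -0.095, -0.011, 0], [0, 0.075, -0.095, -0.011, 0]])

```text
t: 2.42
ee_pos: [570.1, -164.5, 251.4]
orientation: [-3.141, -0.007, -0.005]
ft_force: [0.7, -0.3, 0.6]
width: 87.8
```

```bash
cat >> h.py <<'E'
import pickle
def snap(tag):
    K,W=cam_wrist();im=get_image('wrist');cv2.imwrite(f'pics/{tag}.png',im);pickle.dump((np.array(K),W),open(f'pics/{tag}.pkl','wb'));return im
def view(tag): return pickle.load(open(f'pics/{tag}.pkl','rb'))
E
python3 - <<'E'
from h import *
snap('w1');go([565,-175,250],0)
for n in ['groove','washer','sampler']:
    for f in [place_of]: print(n,[(np.round(x['location'],1).tolist(),round(x['conf'],2)) for x in f('wrist',n)] if n!='washer' else [])
E
```

```text
t 2.47 p [ 568.1 -166.6  250.8] yaw 0.26 tilt [ 0.0012 -0.0001] F [-0.4 -0.6  0.3] w 87.7 -> row [-0.0031  0.0084  0.0008] 0.0045 rows 1.0 roll rows 0.03602746573474521
groove [([539.5, -174.6, 80.2], 0.74)]
washer []
sampler [([542.8, -174.8, -2.8], 0.74)]
```

Request:
move_arm(deltas=[[0, -0.03, -0.11, 0.02, 0], [0, -0.03, -0.11, 0.02, 0], [0, -0.03, -0.11, 0.02, 0], [0, -0.03, -0.11, 0.02, 0]])

```text
t: 2.9
ee_pos: [532.6, -56.6, 229.0]
orientation: [-3.14, -0.001, 0.007]
ft_force: [-0.6, -0.3, -0.7]
width: 87.8
```

```bash
python3 - <<'E'
from h import *
snap('w2');go([535,20,220],0)
E
```

```text
t 2.95 p [534.  -58.5 229.8] yaw 0.04 tilt [-0.0023  0.0003] F [ 0.5 -0.9  0.1] w 87.9 -> row [ 0.001  -0.0785  0.0098] 0.0007 rows 2.0 roll rows 0.005816767407956529
```

Request:
move_arm(deltas=[[0, 0.006, -0.08, 0.11, 0], [0, 0.006, -0.08, 0.11, 0], [0, 0.006, -0.08, 0.11, 0], [0, 0.006, -0.08, 0.11, 0], [0, 0.006, -0.08, 0.11, 0]])

```text
t: 3.37
ee_pos: [540.5, 20.3, 118.1]
orientation: [3.141, 0.0, -0.008]
ft_force: [-0.1, 0.6, -0.3]
width: 87.6
```

```bash
python3 - <<'E'
from h import *
snap('w3');go([535,250,240],0)
print(place_of('wrist','eyes'),place_of('wrist','ring'))
E
```

```text
t 3.42 p [541.9  19.7 120. ] yaw -0.01 tilt [-0.0021 -0.0005] F [ 1.  -0.5  0.4] w 87.8 -> row [-0.0072 -0.2303 -0.1201] -0.0002 rows 7.0 roll rows 0.0018559603256932467
[{'location': [523.0, 6.2, 24.1], 'conf': 0.89}] []
```

Wrist w1–w3: hub at (333,246) / (460,211), ring with eyes at about (324,252) and (353,259) in w3.

```bash
python3 - <<'E'
from h import *
V={t:(view(t),cv2.imread(f'pics/{t}.png')) for t in ['w1','w2','w3']}
def yel(im,box):
    x0,y0,x1,y1=box
    h=cv2.cvtColor(im[y0:y1,x0:x1],cv2.COLOR_BGR2HSV)
    m=((h[...,0]>12)&(h[...,0]<38)&(h[...,1]>110)&(h[...,2]>90)).astype(np.uint8)
    n,l,s,c=cv2.connectedComponentsWithStats(m)
    return m,[(s[i,4],(np.array([s[i,0]+s[i,2]/2-.5,s[i,1]+s[i,3]/2-.5])+[x0,y0]).round(2)) for i in range(1,n) if s[i,4]>15]
E={}
for t,b in [('w1',(145,228,195,255)),('w2',(235,198,285,230)),('w3',(305,235,370,275))]:
    m,c=yel(V[t][1],b);c=sorted(c,key=lambda a:a[1][0]);print(t,c);E[t]=[a[1] for a in c]
for pr in [('w2','w3'),('w1','w3'),('w1','w2','w3')]:
    P=[tri([(*V[t][0],E[t][i]) for t in pr]) for i in (0,1)]
    print(pr,np.round(P,1))
P=[backz(*V['w3'][0],E['w3'][i],24)[0] for i in (0,1)];print(P, np.linalg.norm(P[0]-P[1]))
# washer ellipse
for t,b in [('w1',(300,215,365,275)),('w2',(425,180,490,245))]:
    x0,y0,x1,y1=b;m,_=yel(V[t][1],b)
    cs=np.argwhere(m)[:,::-1]
    hull=cv2.convexHull(cs.astype(np.int32)); e=cv2.fitEllipse(hull.astype(np.float32))
    c=np.array(e[0])+[x0,y0];print(t,c,e[1],backz(*V[t][0],c,83)); E[t+'h']=c
print(tri([(*V[t][0],E[t+'h']) for t in ('w1','w2')]))
E
```

```text
w1 [(np.int32(105), array([159. , 239.5])), (np.int32(107), array([178.5, 244. ]))]
w2 [(np.int32(26), array([249. , 211.5])), (np.int32(26), array([251., 211.])), (np.int32(23), array([269.5, 216.5]))]
w3 [(np.int32(219), array([324.5, 251. ])), (np.int32(216), array([352., 257.]))]
('w2', 'w3') [[526.9  17.4  25.3]
 [543.1   2.5  90.1]]
('w1', 'w3') [[527.4  17.1  24. ]
 [522.2  -4.2  23.6]]
('w1', 'w2', 'w3') [[526.7  17.6  23.3]
 [526.2   1.2  31.7]]
[array([527.15413231,  17.10273088,  24.        ]), array([522.25578723,  -4.13468115,  24.        ])] 21.794986902834264
w1 [333.16688538 241.57927132] (39.50885009765625, 45.561946868896484) [[ 543.33155837 -176.72647346   83.        ]]
w2 [456.05131912 209.23566818] (48.65793991088867, 53.6142578125) [[ 540.95192938 -175.97845743   83.        ]]
[ 541.08918939 -177.11161212   78.90113183]
```

Request:
move_arm(deltas=[[0, -0.015, -0.19, -0.12, 0], [0, -0.015, -0.19, -0.12, 0], [0, -0.015, -0.19, -0.12, 0], [0, -0.015, -0.19, -0.12, 0], [0, -0.015, -0.19, -0.12, 0]])

```text
t: 3.93
ee_pos: [529.5, 196.8, 235.2]
orientation: [-3.141, 0.004, -0.006]
ft_force: [0.8, -0.1, -0.7]
width: 87.3
```

Request:
move_arm(deltas=[[0, 0, -0.03, -0.01, 0], [0, 0, -0.03, -0.01, 0], [0, 0, -0.03, -0.01, 0]])

```text
t: 4.18
ee_pos: [529.8, 227.0, 244.2]
orientation: [-3.14, -0.002, -0.007]
ft_force: [0.0, -0.3, -0.2]
width: 87.8
```

```bash
python3 - <<'E'
from h import *
snap('w4');go([500,282,250],0)
print(place_of('wrist','handles'),place_of('wrist','pliers_stand'),place_of('wrist','pliers'))
E
```

```text
t 4.23 p [529.1 225.7 242.9] yaw -0.01 tilt [0.0024 0.0004] F [-0.6 -0.6  0.2] w 87.8 -> row [-0.0291 -0.0563 -0.0071] -0.0002 rows 2.0 roll rows 0.001410040991962325
[{'location': [363.3, 261.8, 74.5], 'conf': 0.69}, {'location': [481.6, 281.6, 117.2], 'conf': 0.64}, {'location': [595.8, 313.0, 71.4], 'conf': 0.6}] [{'location': [478.0, 278.4, -1.0], 'conf': 0.79}] [{'location': [592.7, 307.0, 7.5], 'conf': 0.73}, {'location': [480.7, 278.1, 20.3], 'conf': 0.72}, {'location': [365.1, 263.0, 3.9], 'conf': 0.56}]
```

Request:
move_arm(deltas=[[0, -0.041, -0.056, 0.02, -0.168], [0, -0.041, -0.056, 0.02, -0.168], [0, -0.041, -0.056, 0.02, -0.168], [0, -0.041, -0.056, 0.02, -0.168]])

```text
t: 4.72
ee_pos: [486.6, 281.9, 220.5]
orientation: [3.129, 0.264, -0.003]
ft_force: [-0.8, 0.5, -0.6]
width: 88.0
```

```bash
python3 - <<'E'
from h import *
im=snap('w5');go([485,282,225],9.6)
r=regions_of('wrist','pliers');print([x['conf'] for x in r])
cv2.imwrite('pics/w5c.png',cv2.resize(im[120:360,180:460],None,fx=2.8,fy=2.5,interpolation=2))
E
```

```text
t 4.77 p [487.5 281.7 221.1] yaw 9.57 tilt [-0.0006 -0.0009] F [ 0.2 -0.9  0. ] w 88.0 -> row [-0.0024 -0.0007 -0.0039] -0.0005 rows 1.0 roll rows 0.004361490799630164
[0.66, 0.64, 0.6]
```

```bash
cat > m.py <<'E'
from h import *
K,W=view('w5')
def b(c,z): return backz(K,W,[(180+c[0]/2.8,120+c[1]/2.5)],z)[0]
HT=140;
L=[b(c,HT) for c in [(287,291),(323,291),(290,366),(320,364)]]
Rr=[b(c,HT) for c in [(473,278),(508,278),(478,358),(509,355)]]
print(np.round(L,1));print(np.round(Rr,1))
l=np.mean(L,0);r=np.mean(Rr,0);print('handles',l,r,(l+r)/2,np.linalg.norm(l-r),np.degrees(np.arctan2(*(l-r)[:2]*[-1,1])))
H=[b(c,90) for c in [(238,240),(550,226),(553,312),(243,326)]]
print('housing',np.round(H,1),np.mean(H,0))
for i,j in[(1,0),(2,3)]:
    d=H[j]-H[i];print(np.linalg.norm(d),np.degrees(np.arctan2(-d[0],d[1])))
S=[b(c,80) for c in [(206,200),(578,190),(576,332),(217,342)]]
print('stand',np.round(S,1),np.mean(S,0))
for i,j in[(1,0),(2,3)]:
    d=S[j]-S[i];print(np.linalg.norm(d),np.degrees(np.arctan2(-d[0],d[1])))
# triangulate handle tops w4
K4,W4=view('w4')
E
python3 m.py
python3 - <<'E'
import cv2
im=cv2.imread('pics/w4.png');cv2.imwrite('pics/w4c.png',cv2.resize(im[195:325,190:345],None,fx=5,fy=4.5,interpolation=2))
im=cv2.imread('pics/w5.png');cv2.imwrite('pics/w5d.png',cv2.resize(im[190:275,250:395],None,fx=5,fy=5,interpolation=2))
E
```

```text
[[484.5 309.2 140. ]
 [486.  300.1 140. ]
 [461.8 305.2 140. ]
 [463.7 297.5 140. ]]
[[496.3 262.6 140. ]
 [497.8 253.7 140. ]
 [472.5 256.7 140. ]
 [474.7 248.9 140. ]]
handles [473.99331807 303.00534247 140.        ] [485.31845518 255.49055163 140.        ] [479.65588662 279.24794705 140.        ] 48.845819473043846 13.406295498958428
housing [[484.8 329.   90. ]
 [505.2 237.1  90. ]
 [475.7 229.9  90. ]
 [454.7 323.6  90. ]] [480.09771382 279.89501986  90.        ]
94.07746718586827 12.504546264804672
96.01001553743829 12.59408111485216
stand [[494.7 341.5  80. ]
 [517.1 229.4  80. ]
 [466.7 219.   80. ]
 [443.9 332.   80. ]] [480.589468   280.48100088  80.        ]
114.29494469144163 11.310866776798907
115.26758592000623 11.43939282262309
```

```bash
python3 - <<'E'
from h import *
A=view('w4');B=view('w5')
a=lambda c:(190+c[0]/5,195+c[1]/4.5)
b=lambda c:(250+c[0]/5,190+c[1]/5)
for n,p,q in [('R',(440,350),(500,212)),('R',(487,345),(553,208)),('R',(520,463),(560,367)),('R',(473,472),(507,370)),('L',(188,525),(167,388)),('L',(225,518),(218,382))]:
    print(n,tri([(*A,a(p)),(*B,b(q))]).round(1), backz(*B,b(q),140)[0].round(1))
# stand corners
for p,q in [((57,255),(17,47)),((637,158),(683,32)),((690,378),(680,317))]:
    print('stand',tri([(*A,a(p)),(*B,b(q))]).round(1))
for p,q in [((635,352),(638,277)),((600,212),(632,98))]:
    print('hous',tri([(*A,a(p)),(*B,b(q))]).round(1))
E
```

```text
R [495.2 261.5 138.7] [495.5 261.7 140. ]
R [496.8 254.  139.4] [497.4 254.3 140. ]
R [474.2 248.7 141.3] [473.7 248.5 140. ]
R [472.7 256.4 142. ] [471.9 256.1 140. ]
L [459.6 305.3 137.1] [460.8 305.2 140. ]
L [463.6 297.8 141.9] [463.  297.9 140. ]
stand [495.1 341.3  81.4]
stand [517.3 230.1  85.1]
stand [467.7 219.7  84.4]
hous [475.9 230.2  91.1]
hous [505.5 236.8  86.4]
```

Handle tops triangulate to about 140 mm (expected 140). The pliers are at (479.8, 279.6) with yaw about 12.4°, the stand at (480.6, 280.4) with yaw about 11.4°.

Request:
move_arm(deltas=[[0, -0.008, 0.001, 0.03, -0.048], [0, -0.008, 0.001, 0.06, -0.048], [0, -0.008, 0.001, 0.085, -0.048], [0, -0.008, 0.001, 0.1, -0.048], [0, -0.008, 0.001, 0.105, -0.048]])

```text
t: 5.23
ee_pos: [479.2, 278.3, 114.1]
orientation: [3.122, 0.335, -0.005]
ft_force: [0.3, 0.4, 0.5]
width: 87.9
```

Request:
move_arm(deltas=[[0, 0, 0, 0, 0], [0, 0, 0, 0, 0]])

```text
t: 5.4
ee_pos: [480.8, 280.0, 117.2]
orientation: [-3.123, -0.336, -0.001]
ft_force: [0.5, -0.1, 0.5]
width: 87.8
```

```bash
python3 - <<'E'
from h import *
go([479.8,279.7,116],12.4);snap('w6')
E
```

```text
t 5.4 p [480.8 280.  117.2] yaw 12.29 tilt [0.0009 0.0004] F [ 0.5 -0.1  0.5] w 87.8 -> row [-0.001   0.      0.0012] -0.0019 rows 1.0 roll rows 0.015561969347249497
```

The pliers are centred between the fingers (handles at u 258–382, centre 320). Now close lightly.

Request:
move_arm(deltas=[[92, -0.001, 0, 0.001, 0], [92, -0.001, 0, 0.001, 0], [92, -0.001, 0, 0.001, 0], [92, -0.001, 0, 0.001, 0], [92, -0.001, 0, 0.001, 0]])

```text
t: 5.87
ee_pos: [478.8, 280.2, 115.8]
orientation: [-3.123, -0.338, -0.001]
ft_force: [0.0, -0.4, -0.2]
width: 58.4
```

Request:
move_arm(deltas=[[92, 0, 0, 0, 0], [92, 0, 0, 0, 0], [92, 0, 0, 0, 0]])

```text
t: 6.12
ee_pos: [478.9, 280.3, 115.8]
orientation: [-3.123, -0.338, -0.001]
ft_force: [-1.0, -1.5, 4.1]
width: 56.3
```

Request:
move_arm(deltas=[[92, 0, 0, -0.01, 0], [92, 0, 0, -0.03, 0], [92, 0, 0, -0.06, 0], [92, 0, 0, -0.09, 0], [92, 0, 0, -0.115, 0]])

```text
t: 6.53
ee_pos: [478.5, 280.0, 232.3]
orientation: [3.123, 0.338, -0.0]
ft_force: [0.3, -0.4, -3.0]
width: 56.7
```

```bash
python3 - <<'E'
from h import *
im=snap('w7');go([524.7,6.5,230],-13)
print(get_obs()['moment'])
E
```

```text
t 6.58 p [481.  281.3 237.2] yaw 12.37 tilt [0.0065 0.0036] F [1.9 1.1 1.4] w 56.5 -> row [-0.0162  0.2778  0.0065] 0.4427 rows 7.0 roll rows 3.541697325522032
[ 0.10411107 -0.17489974  0.00894016]
```

```bash
python3 - <<'E'
import cv2
im=cv2.imread('pics/w7.png');cv2.imwrite('pics/w7c.png',cv2.resize(im[220:335,235:410],None,fx=4.5,fy=4.5,interpolation=2))
E
```

Request:
move_arm(deltas=[[92, -0.016, 0.278, 0.006, 0.44], [92, -0.016, 0.278, 0.006, 0.44], [92, -0.016, 0.278, 0.006, 0.44], [92, -0.016, 0.278, 0.006, 0.44], [92, -0.016, 0.278, 0.006, 0.44]])

```text
t: 7.0
ee_pos: [511.3, 72.7, 226.0]
orientation: [-3.121, 0.356, -0.0]
ft_force: [-0.4, 1.0, 0.4]
width: 56.1
```

```bash
python3 - <<'E'
from h import *
go([524.7,6.5,170],-13)
k=calibration('wrist');K=np.array(k['intrinsics']);H=np.array(k['hand_eye']);W=np.linalg.inv(H)
f=lambda c:(235+c[0]/4.5,220+c[1]/4.5)
for c in [(30,75),(757,78),(750,300),(30,300)]: print('hous',backz(K,W,f(c),26)[0].round(1))
for c in [(108,352),(192,352),(195,478),(118,478),(582,352),(665,350),(665,475),(590,478)]: print('hand',backz(K,W,f(c),-24)[0].round(1))
E
```

```text
t 7.0 p [511.3  72.7 226. ] yaw -13.02 tilt [ 0.0002 -0.    ] F [-0.4  1.   0.4] w 56.1 -> row [0.028  0.0615 0.056 ] -0.0004 rows 3.0 roll rows 0.0031731836118977876
hous [ 18.2 -45.1  26. ]
hous [17.8 47.7 26. ]
hous [-12.9  48.6  26. ]
hous [-12.8 -46.9  26. ]
hand [  3.  -28.1 -24. ]
hand [  3.  -19.5 -24. ]
hand [-11.4 -19.7 -24. ]
hand [-11.4 -27.7 -24. ]
hand [  3.   20.4 -24. ]
hand [  3.2  28.9 -24. ]
hand [-11.1  29.5 -24. ]
hand [-11.4  21.7 -24. ]
```

```bash
python3 - <<'E'
from h import *
k=calibration('wrist');K=np.array(k['intrinsics']);H=np.array(k['hand_eye']);W=np.linalg.inv(H)
f=lambda c:(235+c[0]/4.5,220+c[1]/4.5)
P=[backz(K,W,f(c),-24)[0] for c in [(108,267),(184,265),(193,480),(118,480),(590,265),(668,265),(662,477),(590,478)]]
print(np.round(P,1),np.mean(P,0))
for c in [(290,30),(350,28),(430,28),(488,27)]: print('foot',backz(K,W,f(c),90)[0].round(1))
E
```

```text
[[ 12.4 -27.7 -24. ]
 [ 12.6 -20.  -24. ]
 [-11.6 -19.9 -24. ]
 [-11.6 -27.7 -24. ]
 [ 12.5  20.9 -24. ]
 [ 12.5  28.7 -24. ]
 [-11.3  29.2 -24. ]
 [-11.4  21.7 -24. ]] [  0.5069267    0.64889526 -24.        ]
foot [  7.7 -15.5  90. ]
foot [ 8.  -5.6 90. ]
foot [ 8.   7.6 90. ]
foot [ 8.2 17.2 90. ]
```

Request:
move_arm(deltas=[[90, 0.028, 0.06, 0.05, 0], [90, 0.028, 0.06, 0.05, 0], [90, 0.028, 0.06, 0.05, 0], [90, 0.028, 0.06, 0.05, 0]])

```text
t: 7.33
ee_pos: [524.5, 8.2, 174.7]
orientation: [3.121, -0.357, -0.005]
ft_force: [0.2, 0.5, 0.4]
width: 57.0
```

```bash
python3 - <<'E'
from h import *
im=snap('w8');go([524.7,6.5,170],-13)
cv2.imwrite('pics/w8c.png',cv2.resize(im[140:330,220:420],None,fx=4,fy=3.15,interpolation=2))
E
```

```text
t 7.38 p [525.2   9.4 175.7] yaw -12.95 tilt [-0.0011  0.0003] F [1.1 0.7 0.1] w 56.9 -> row [0.0002 0.0029 0.0057] 0.0009 rows 1.0 roll rows 0.007565170587133534
```

```bash
python3 - <<'E'
from h import *
cv2.imwrite('pics/s9.png',get_image('scene'));cv2.imwrite('pics/t9.png',get_image('top'));print(get_obs()['width'],get_obs()['t'])
E
```

```text
57.01889243001816 7.4833
```

The pliers were thrown out of the light grip during the fast sideways move and are lying by the spacer stand at about (270,190). I'll let things settle, then look again.

Request:
move_arm(deltas=[[60, 0.0, 0.0, -0.03, 0], [0, 0, 0, -0.06, 0], [0, 0, 0, -0.06, 0], [0, 0, 0, -0.06, 0]])

```text
t: 7.82
ee_pos: [527.0, 11.1, 238.6]
orientation: [-3.121, 0.348, -0.009]
ft_force: [-0.8, 0.3, -0.4]
width: 79.9
```

```bash
python3 - <<'E'
from h import *
im=snap('w9');go([524.7,6.5,170],-13)
cv2.imwrite('pics/w9c.png',cv2.resize(im[100:290,160:400],None,fx=3.3,fy=3.1,interpolation=2))
sc=get_image('scene');cv2.imwrite('pics/s10c.png',cv2.resize(sc[220:340,220:380],None,fx=5,fy=5,interpolation=2))
E
```

```text
t 7.87 p [525.9  10.9 237. ] yaw -12.74 tilt [0.0025 0.0001] F [ 0.6 -0.4  0. ] w 84.1 -> row [-0.0003  0.0046  0.067 ] 0.0046 rows 2.0 roll rows 0.03653427865847429
```

Request:
move_arm(deltas=[[0, 0.09, -0.06, 0.03, 0], [0, 0.09, -0.06, 0.03, 0], [0, 0.09, -0.06, 0.03, 0], [0, 0.09, -0.06, 0.03, 0], [0, 0.09, -0.06, 0.03, 0]])

```text
t: 8.33
ee_pos: [625.9, 49.1, 203.4]
orientation: [3.121, -0.349, -0.006]
ft_force: [0.3, 0.5, 0.4]
width: 88.1
```

```bash
python3 - <<'E'
from h import *
im=snap('w10');go([524.7,6.5,170],-13)
E
```

```text
t 8.38 p [625.3  48.6 204.1] yaw -12.79 tilt [-0.0036 -0.0003] F [-0.8 -0.4 -0.6] w 87.8 -> row [-0.0886  0.0633  0.0345] 0.0037 rows 3.0 roll rows 0.029284708697048214
```

```bash
python3 - <<'E'
import cv2
im=cv2.imread('pics/w10.png');cv2.imwrite('pics/w10c.png',cv2.resize(im[215:315,270:430],None,fx=5,fy=5,interpolation=2))
im=cv2.imread('pics/w9.png');cv2.imwrite('pics/w9d.png',cv2.resize(im[115:220,215:365],None,fx=5,fy=5,interpolation=2))
E
cat > m2.py <<'E'
from h import *
A=view('w10');B=view('w9')
pa=lambda c:(270+c[0]/5,215+c[1]/5)
pb=lambda c:(215+c[0]/5,115+c[1]/5)
pts={'hA1':((50,210),(30,232)),'hA2':((58,292),(28,290)),'hA3':((72,322),(50,328)),
'hB1':((137,352),(145,415)),'hB2':((150,437),(148,487)),'hB3':((163,462),(163,510)),
's1':((360,190),(312,178)),'s2':((445,400),(432,448)),
'c1':((273,60),(235,65)),'c2':((350,28),(313,33)),'c3':((300,152),(245,140)),'c4':((380,125),(325,100)),'c5':((425,437),(415,495)),'c6':((493,412),(484,467)),
'pA':((715,95),(675,113)),'pB':((728,168),(700,203)),
'sp':((560,410),(0,0))}
del pts['sp']
P={}
for n,(p,q) in pts.items():
    X=tri([(*A,pa(p)),(*B,pb(q))]);P[n]=X
    e=[np.linalg.norm(proj(*A,X)[0]-pa(p)),np.linalg.norm(proj(*B,X)[0]-pb(q))]
    print(n,X.round(1),np.round(e,2))
E
python3 m2.py
```

```text
hA1 [595.   95.4  44.4] [0.04 0.04]
hA2 [585.1  94.3  62.5] [0.28 0.27]
hA3 [576.9  94.   57.4] [0.56 0.54]
hB1 [551.8  90.3  17. ] [0.29 0.28]
hB2 [539.  90.  32.] [0.05 0.05]
hB3 [533.8  88.2  33.5] [0.33 0.32]
s1 [593.3  36.6  66.3] [0.08 0.07]
s2 [534.2  29.8  33.4] [0.17 0.17]
c1 [616.   47.2  51.1] [0. 0.]
c2 [618.4  32.   49. ] [0.31 0.3 ]
c3 [602.7  46.   67.3] [0.63 0.61]
c4 [605.9  30.5  71.4] [0.31 0.3 ]
c5 [524.5  35.8  28.5] [0.53 0.52]
c6 [527.   20.6  28.2] [0.12 0.12]
pA [589.1 -31.8  43.4] [0.08 0.08]
pB [570.6 -33.8  33.5] [0.1 0.1]
```

```bash
cat > m3.py <<'E'
from m2 import *
M={'hA1':(-12,29,118),'hA2':(12,29,118),'hA3':(12,21,118),'hB1':(-12,-21,118),'hB2':(12,-21,118),'hB3':(12,-29,118),
'c1':(-15,48,68),'c2':(-15,48,50),'c3':(15,48,68),'c4':(15,48,50),'c5':(15,-48,68),'c6':(15,-48,50),'pA':(0,11,-9),'pB':(0,-11,-9)}
m=np.array([M[k] for k in M],float);w=np.array([P[k] for k in M])
Rr,rs=R.align_vectors(w-w.mean(0),m-m.mean(0));t=w.mean(0)-Rr.apply(m.mean(0))
Rm=Rr.as_matrix()
# refine by reprojection
from scipy.optimize import least_squares
def res(v):
    X=R.from_rotvec(v[:3]).apply(m)+v[3:]
    return np.r_[(proj(*A,X)-[pa(pts[k][0]) for k in M]).ravel(),(proj(*B,X)-[pb(pts[k][1]) for k in M]).ravel()]
s=least_squares(res,np.r_[Rr.as_rotvec(),t],loss='soft_l1');v=s.x
Rm=R.from_rotvec(v[:3]).as_matrix();t=v[3:]
print('rms px',np.sqrt(np.mean(res(v)**2)),'axes x,y,z (cols)\n',Rm.round(3),'\nt',t.round(1))
f=lambda p:(Rm@np.array(p,float)+t).round(1)
for n,p in {'handle mid':(0,0,96),'hA mid':(0,25,96),'hB mid':(0,-25,96),'hB low corner':(-12,-29,118),'hB low2':(-12,-29,68),'house low':(-15,-48,68),'house low2':(-15,-48,50),'hous low3':(15,-48,50),'foot':(0,0,0),'COM~':(0,0,65),'end A':(-15,48,59)}.items(): print(n,f(p))
E
python3 m3.py | tail -18
```

```text
pA [589.1 -31.8  43.4] [0.08 0.08]
pB [570.6 -33.8  33.5] [0.1 0.1]
rms px 1.2968666678078817 axes x,y,z (cols)
 [[-0.503  0.856 -0.121]
 [-0.057  0.107  0.993]
 [ 0.862  0.506 -0.004]] 
t [578.  -24.4  34.4]
handle mid [566.4  70.9  34. ]
hA mid [587.8  73.6  46.6]
hB mid [545.   68.3  21.3]
hB low corner [544.9  90.4   8.8]
hB low2 [551.   40.7   9.1]
house low [536.2  38.9  -3.1]
house low2 [538.4  21.   -3.1]
hous low3 [523.3  19.3  22.8]
foot [578.  -24.4  34.4]
COM~ [570.1  40.2  34.1]
end A [619.5  40.2  45.5]
```

The fit (1.3 px rms) shows the pliers lying on their side, y axis tilted 30°, one handle up at (587,82,47), the housing leaning on the spacer's edge. My plan:
1. Grip the raised handle plate alone, lift, and lay the pliers flat in free space.
2. Regrasp them by both handles, let them hang upright and seat them in the stand.

```bash
python3 - <<'E'
from h import *
print(get_obs()['qpos'])
go([586.7,82.5,110],-82.9)
E
```

```text
[ 5.86281701e-02  4.24297920e-01  1.61923966e+00 -7.21814029e-05
  1.10170516e+00  1.85268758e+00]
t 8.38 p [625.3  48.6 204.1] yaw -12.79 tilt [-0.0036 -0.0003] F [-0.8 -0.4 -0.6] w 87.8 -> row [-0.0448 -0.0246  0.0943] 1.2236 rows 3.0 roll rows 9.789165885849338
```

Request:
move_arm(deltas=[[139, -0.045, -0.025, 0.05, -1.918], [139, -0.045, -0.025, 0.05, -1.918], [139, -0.045, -0.025, 0.05, -1.918], [139, -0.045, -0.025, 0.05, -1.918], [139, -0.045, -0.025, 0.05, -1.918]])

```text
t: 8.8
ee_pos: [586.2, 82.5, 155.8]
orientation: [-3.077, -0.636, 0.003]
ft_force: [0.2, 0.1, 0.1]
width: 58.0
```

Request:
move_arm(deltas=[[139, 0, 0, 0, -1.293], [139, 0, 0, 0, -1.293], [139, 0, 0, 0, -1.293], [139, 0, 0, 0, -1.293], [139, 0, 0, 0, -1.293]])

```text
t: 9.22
ee_pos: [586.8, 82.1, 156.3]
orientation: [-2.733, -1.55, 0.001]
ft_force: [0.4, -0.2, -0.9]
width: 40.1
```

Request:
move_arm(deltas=[[139, 0, 0, 0, -0.668], [139, 0, 0, 0, -0.668], [139, 0, 0, 0, -0.668], [139, 0, 0, 0, -0.668], [139, 0, 0, 0, -0.668]])

```text
t: 9.63
ee_pos: [586.8, 82.0, 156.3]
orientation: [-2.124, -2.314, 0.001]
ft_force: [0.3, -0.3, 0.4]
width: 40.0
```

```bash
python3 - <<'E'
from h import *
go([586.7,82.5,110],97.1);snap('w11');cv2.imwrite('pics/s11.png',cv2.resize(get_image('scene')[150:350,180:420],None,fx=3.3,fy=3))
E
```

```text
t 9.63 p [586.8  82.  156.3] yaw 94.92 tilt [-0.0006 -0.0001] F [ 0.3 -0.3  0.4] w 40.0 -> row [ 0.0005 -0.      0.0463] -0.0381 rows 2.0 roll rows 0.3045702976120906
```

```bash
cat >> m3.py <<'E'
np.savez('plpose.npz',Rm=Rm,t=t)
E
python3 m3.py >/dev/null; python3 - <<'E'
from h import *
d=np.load('plpose.npz');f=lambda p:d['Rm']@np.array(p,float)+d['t']
im=cv2.imread('pics/w11.png');K,W=view('w11')
for s in (1,-1):
  for y in (21,29):
    for x in (-12,12):
      q=[proj(K,W,f((x,s*y,z)))[0] for z in (68,118)]
      cv2.line(im,*[tuple(np.round(a).astype(int).tolist()) for a in q],(0,255,0),1)
for y in(-48,48):
  for z in (50,68):
     q=[proj(K,W,f((x,y,z)))[0] for x in (-15,15)]
     cv2.line(im,*[tuple(np.round(a).astype(int).tolist()) for a in q],(255,255,0),1)
g=proj(K,W,[586.7,82.5,46.6])[0];cv2.circle(im,tuple(g.astype(int).tolist()),3,(255,0,255),1)
cv2.imwrite('pics/w11o.png',cv2.resize(im[190:370,220:400],None,fx=4,fy=3.3,interpolation=2))
E
```

Request:
move_arm(deltas=[[139, 0, 0, 0.04, -0.042], [139, 0, 0, 0.075, -0.042], [139, 0, 0, 0.095, -0.042], [139, 0, 0, 0.105, -0.042], [139, 0, 0, 0.106, -0.042]])

```text
t: 10.15
ee_pos: [586.2, 82.2, 48.2]
orientation: [-2.084, -2.348, 0.005]
ft_force: [-0.5, 1.5, -0.3]
width: 39.9
```

```bash
python3 - <<'E'
from h import *
go([586.7,82.5,50],97.1);im=snap('w12')
cv2.imwrite('pics/w12c.png',cv2.resize(im[130:350,180:460],None,fx=2.85,fy=2.7,interpolation=2))
E
```

```text
t 10.15 p [586.2  82.2  48.2] yaw 96.82 tilt [-0.004  -0.0005] F [-0.5  1.5 -0.3] w 39.9 -> row [ 0.0003  0.0005 -0.0018] -0.0049 rows 1.0 roll rows 0.03889583582628956
```

Request:
move_arm(deltas=[[190, 0, 0, 0, 0], [190, 0, 0, 0, 0], [225, 0, 0, 0, 0], [240, 0, 0, -0.002, 0], [240, 0, 0, -0.003, 0]])

```text
t: 10.62
ee_pos: [588.8, 82.6, 54.0]
orientation: [2.081, 2.352, 0.002]
ft_force: [-0.1, 0.1, 0.7]
width: 9.7
```

```bash
python3 - <<'E'
from h import *
go([586.7,82.5,50],97.1);im=snap('w13')
cv2.imwrite('pics/w13c.png',cv2.resize(im[130:350,180:460],None,fx=2.85,fy=2.7,interpolation=2))
E
```

```text
t 10.62 p [588.8  82.6  54. ] yaw 96.98 tilt [0.0014 0.0002] F [-0.1  0.1  0.7] w 9.7 -> row [ 0.0001 -0.0021  0.004 ] -0.0021 rows 1.0 roll rows 0.016983351791795512
```

Request:
move_arm(deltas=[[240, 0, 0, 0, 0], [240, 0, 0, 0, 0], [240, 0, 0, 0, 0], [240, 0, 0, 0, 0]])

```text
t: 11.0
ee_pos: [588.2, 82.6, 52.9]
orientation: [-2.082, -2.353, 0.0]
ft_force: [-0.3, 0.8, -1.4]
width: 5.2
```

```bash
python3 - <<'E'
from h import *
go([586.7,82.5,50],97.1);im=snap('w14')
cv2.imwrite('pics/w14c.png',cv2.resize(im[130:350,180:460],None,fx=2.85,fy=2.7,interpolation=2))
E
```

```text
t 11.0 p [588.2  82.6  52.9] yaw 96.99 tilt [-0.0002 -0.    ] F [-0.3  0.8 -1.4] w 5.2 -> row [ 0.0001 -0.0015  0.0029] -0.0019 rows 1.0 roll rows 0.015535611258904715
```

```bash
python3 - <<'E'
from h import *
im=get_image('scene');cv2.imwrite('pics/s14.png',cv2.resize(im[200:320,220:380],None,fx=5,fy=5,interpolation=2))
K,W=cam('scene');o,p,M=pose()
print(proj(K,W,[p, p+M@[0,0,14], [586.7,82.5,46.6]]))
E
```

```text
[[293.73207433 287.7266334 ]
 [294.11025759 294.32504985]
 [294.71528154 290.23026429]]
```

The fingers closed to 5 mm without meeting the plate, so the fingertips are higher than the text says, which would also explain the slip. I'll measure the tip height before moving again.

```bash
python3 - <<'E'
from h import *
im=get_image('scene');K,W=cam('scene');o,p,M=pose()
a=im.copy()
for z,c in [(14,(0,0,255)),(-5,(0,255,0)),(-20,(255,255,0)),(-35,(255,0,255))]:
  for y in (2.6,16,-2.6,-16):
    q=proj(K,W,[p+M@[x,y,z] for x in (-10,10)])
    cv2.line(a,*[tuple(np.round(u).astype(int).tolist()) for u in q],c,1)
cv2.imwrite('pics/s15.png',cv2.resize(a[220:320,250:350],None,fx=6,fy=6,interpolation=0))
K,W=view('w14');b=cv2.imread('pics/w14.png')
H=np.linalg.inv(np.array(calibration('wrist')['hand_eye']))
for z,c in [(14,(0,0,255)),(-5,(0,255,0)),(-20,(255,255,0)),(-35,(255,0,255))]:
  for y in (2.6,16,-2.6,-16):
    q=proj(K,H,[(x,y,z) for x in (-10,10)])
    cv2.line(b,*[tuple(np.round(u).astype(int).tolist()) for u in q],c,1)
cv2.imwrite('pics/w15.png',cv2.resize(b[230:350,250:400],None,fx=5,fy=5,interpolation=0))
E
```

```text
(no output)
```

Both views put the fingertips about 20 mm *behind* the reported TCP, so roughly 34 mm short of the stated 14 mm ahead. My first grasp therefore held only the top 2 mm of the handles. I'll use this measured offset from here on.

Request:
move_arm(deltas=[[139, 0, -0.0015, 0, 0], [139, 0, -0.0015, 0, 0], [139, 0, -0.0015, 0.0, 0], [139, 0, -0.0015, 0.0, 0], [139, 0, -0.0015, 0.0, 0]])

```text
t: 11.57
ee_pos: [586.8, 82.4, 53.0]
orientation: [2.082, 2.353, 0.0]
ft_force: [0.7, -0.3, -1.1]
width: 34.8
```

Request:
move_arm(deltas=[[139, 0, 0, 0.01, 0], [139, 0, 0, 0.02, 0], [139, 0, 0, 0.028, 0], [139, 0, 0, 0.035, 0], [139, 0, 0, 0.035, 0]])

```text
t: 11.98
ee_pos: [585.3, 82.2, 15.7]
orientation: [-2.08, -2.351, 0.004]
ft_force: [-0.7, -0.0, -0.7]
width: 39.9
```

```bash
python3 - <<'E'
from h import *
go([586.7,82.5,16],97.1);im=snap('w16')
cv2.imwrite('pics/w16c.png',cv2.resize(im[130:350,180:460],None,fx=2.85,fy=2.7,interpolation=2))
E
```

```text
t 11.98 p [585.3  82.2  15.7] yaw 96.99 tilt [-0.0034 -0.0004] F [-0.7 -0.  -0.7] w 39.9 -> row [ 0.0001  0.0014 -0.0003] -0.0019 rows 1.0 roll rows 0.015355349449483148
```

Request:
move_arm(deltas=[[200, 0, 0.001, 0, 0], [200, 0, 0.001, 0, 0], [225, 0, 0.001, 0, 0], [240, 0, 0.001, 0, 0], [240, 0, 0.001, 0, 0]])

```text
t: 12.45
ee_pos: [588.2, 82.5, 18.4]
orientation: [2.081, 2.352, 0.001]
ft_force: [0.7, -0.5, -1.8]
width: 10.1
```

Request:
move_arm(deltas=[[245, 0, 0, 0, 0], [245, 0, 0, 0, 0], [245, 0, 0, -0.001, 0]])

```text
t: 12.7
ee_pos: [587.6, 82.5, 18.9]
orientation: [-2.082, -2.352, 0.0]
ft_force: [0.7, 0.7, -3.3]
width: 7.9
```

```bash
python3 - <<'E'
from h import *
go([586.7,82.5,50],97.1);im=snap('w17')
cv2.imwrite('pics/w17c.png',cv2.resize(im[130:350,180:460],None,fx=2.85,fy=2.7,interpolation=2))
im=get_image('scene');cv2.imwrite('pics/s17.png',cv2.resize(im[200:320,220:380],None,fx=5,fy=5,interpolation=2))
E
```

```text
t 12.7 p [587.6  82.5  18.9] yaw 96.99 tilt [-0.0003  0.    ] F [ 0.7  0.7 -3.3] w 7.9 -> row [ 0.0001 -0.0009 -0.0311] -0.002 rows 1.0 roll rows 0.015809539047338686
```

The handle plate is now held firmly (7.9 mm) and the pliers have levelled. Lift straight up.

Request:
move_arm(deltas=[[245, 0, 0, -0.01, 0], [245, 0, 0, -0.03, 0], [245, 0, 0, -0.06, 0], [245, 0, 0, -0.09, 0], [245, 0, 0, -0.1, 0]])

```text
t: 13.22
ee_pos: [590.0, 82.8, 123.4]
orientation: [2.079, 2.35, 0.007]
ft_force: [1.7, 1.3, -2.0]
width: 7.9
```

```bash
python3 - <<'E'
from h import *
go([586.7,182,50],97.1);im=snap('w18')
im=get_image('scene');cv2.imwrite('pics/s18.png',cv2.resize(im[100:320,160:440],None,fx=2.8,fy=2.7,interpolation=2));print(get_obs()['moment'])
E
```

```text
t 13.22 p [590.   82.8 123.4] yaw 96.99 tilt [0.0057 0.0007] F [ 1.7  1.3 -2. ] w 7.9 -> row [0.0989 0.0084 0.0734] -0.002 rows 3.0 roll rows 0.015711319976302675
[ 8.45878039e-02 -2.27323571e-01 -7.42174670e-05]
```

Request:
move_arm(deltas=[[245, 0.015, 0.005, 0, 0], [245, 0.04, 0.013, 0, 0], [245, 0.065, 0.021, 0, 0], [245, 0.09, 0.03, 0.01, 0], [245, 0.11, 0.036, 0.025, 0]])

```text
t: 13.73
ee_pos: [610.6, 197.7, 93.0]
orientation: [2.082, 2.353, 0.001]
ft_force: [0.7, -1.0, -1.9]
width: 8.0
```

Request:
move_arm(deltas=[[245, 0.01, 0.004, 0.025, 0], [245, 0.01, 0.004, 0.05, 0], [245, 0.01, 0.004, 0.07, 0], [245, 0.01, 0.004, 0.085, 0], [245, 0.01, 0.004, 0.09, 0]])

```text
t: 14.15
ee_pos: [609.9, 205.5, -0.4]
orientation: [-2.08, -2.35, 0.009]
ft_force: [-0.9, -0.2, -3.0]
width: 8.0
```

```bash
python3 - <<'E'
from h import *
go([615,208,-10],97.1)
im=get_image('scene');cv2.imwrite('pics/s19.png',cv2.resize(im[200:400,180:460],None,fx=2.8,fy=2.7,interpolation=2))
E
```

```text
t 14.15 p [ 6.099e+02  2.055e+02 -4.000e-01] yaw 97.0 tilt [-0.0062 -0.002 ] F [-0.9 -0.2 -3. ] w 8.0 -> row [0.0018 0.0055 0.0096] -0.0018 rows 1.0 roll rows 0.014527974468137026
```

Request:
move_arm(deltas=[[245, 0, 0, 0.003, 0], [245, 0, 0, 0.005, 0], [245, 0, 0, 0.006, 0], [245, 0, 0, 0.006, 0]])

```text
t: 14.53
ee_pos: [613.5, 206.5, -1.2]
orientation: [2.082, 2.352, 0.002]
ft_force: [0.6, 0.6, -2.4]
width: 7.9
```

Request:
move_arm(deltas=[[245, 0, 0, 0.002, 0], [245, 0, 0, 0.004, 0], [245, 0, 0, 0.004, 0]])

```text
t: 14.78
ee_pos: [612.9, 206.5, -6.0]
orientation: [2.082, 2.353, 0.0]
ft_force: [-0.1, 0.1, -2.8]
width: 7.5
```

Request:
move_arm(deltas=[[245, 0, 0, 0.002, 0], [245, 0, 0, 0.004, 0], [245, 0, 0, 0.005, 0], [245, 0, 0, 0.005, 0]])

```text
t: 15.12
ee_pos: [612.7, 206.4, -11.4]
orientation: [-2.082, -2.353, 0.001]
ft_force: [-0.7, 0.5, -2.9]
width: 7.8
```

Request:
move_arm(deltas=[[245, 0, 0, 0.002, 0], [245, 0, 0, 0.004, 0], [245, 0, 0, 0.004, 0]])

```text
t: 15.37
ee_pos: [612.9, 207.2, -14.1]
orientation: [-2.082, -2.352, -0.001]
ft_force: [-3.1, 2.3, 6.5]
width: 7.7
```

```bash
python3 - <<'E'
from h import *
go([615,208,-10],97.1)
im=get_image('scene');cv2.imwrite('pics/s20.png',cv2.resize(im[240:400,240:420],None,fx=4.4,fy=3.7,interpolation=2))
E
```

```text
t 15.37 p [612.9 207.2 -14.1] yaw 96.98 tilt [0.0001 0.0007] F [-3.1  2.3  6.5] w 7.7 -> row [ 0.0006  0.0021 -0.0041] -0.002 rows 1.0 roll rows 0.0163103005322074
```

```bash
python3 - <<'E'
from h import *
K,W=cam('scene');o,p,M=pose()
for z in (-60,-70,-80,-100): print(z,(p+M@[37,89,z]).round(0),proj(K,W,p+M@[37,89,z]).round(0))
print(proj(K,W,[[686,182,60],[686,182,0]]).round(0))
print(place_of('scene','jar'),get_obs()['moment'])
E
```

```text
-60 [697. 255.  46.] [[302. 420.]]
-70 [697. 255.  56.] [[301. 415.]]
-80 [697. 255.  66.] [[301. 411.]]
-100 [697. 255.  86.] [[300. 401.]]
[[274. 365.]
 [277. 392.]]
[{'location': [687.4, 182.6, -0.2], 'conf': 0.78}] [ 0.2082248   0.46480864 -0.08507174]
```

Request:
move_arm(deltas=[[240, 0, 0, -0.002, 0], [200, 0, 0, -0.002, 0], [150, 0, 0, -0.002, 0], [139, 0, 0, -0.002, 0], [139, 0, 0, -0.002, 0]])

```text
t: 15.88
ee_pos: [613.0, 206.4, -13.1]
orientation: [2.082, 2.353, 0.0]
ft_force: [-0.0, 0.1, 0.4]
width: 31.2
```

Request:
move_arm(deltas=[[139, 0, 0, -0.03, 0], [139, 0, 0, -0.07, 0], [100, 0, 0, -0.11, 0], [0, 0, 0, -0.15, 0], [0, 0, 0, -0.17, 0]])

```text
t: 16.3
ee_pos: [615.0, 207.1, 162.1]
orientation: [2.08, 2.35, 0.008]
ft_force: [0.8, 0.6, 1.0]
width: 56.6
```

```bash
python3 - <<'E'
from h import *
go([615,208,-10],97.1);snap('w21')
im=get_image('scene');cv2.imwrite('pics/s21.png',cv2.resize(im[240:400,240:420],None,fx=4.4,fy=3.7,interpolation=2))
E
```

```text
t 16.3 p [615.  207.1 162.1] yaw 96.99 tilt [0.0058 0.0018] F [0.8 0.6 1. ] w 56.6 -> row [ 0.0007 -0.0009  0.1721] -0.002 rows 5.0 roll rows 0.015980544176884763
```

The pliers now lie flat and free at (290,265); the spacer, jar and vial look unmoved. Now locate the handles for a grip near their ends.

```bash
python3 - <<'E'
from h import *
im=cv2.imread('pics/w21.png');cv2.imwrite('pics/w21c.png',cv2.resize(im[195:345,225:355],None,fx=5,fy=4,interpolation=2))
E
python3 - <<'E'
from h import *
K,W=view('w21')
f=lambda c:(225+c[0]/5,195+c[1]/4)
L=[backz(K,W,f(c),27)[0] for c in [(148,55),(195,52),(160,270),(208,270)]]
Rr=[backz(K,W,f(c),27)[0] for c in [(442,52),(490,52),(445,270),(492,270)]]
print(np.round(L,1),np.round(Rr,1))
end=(L[0]+L[1]+Rr[0]+Rr[1])/4; base=(L[2]+L[3]+Rr[2]+Rr[3])/4
d=base-end;print('end',end,'len',np.linalg.norm(d),'zdir yaw',np.degrees(np.arctan2(-d[1],-d[0])))
e=Rr[0]+Rr[1]-L[0]-L[1];print('y dir',np.degrees(np.arctan2(e[1],e[0])),np.linalg.norm(e)/2)
u=d/np.linalg.norm(d);g=end+u*9;print('grip',g)
h=[backz(K,W,f(c),15)[0] for c in [(282,545),(394,545)]];print('pins',h)
yaw=np.degrees(np.arctan2(e[1],e[0]))+90
go([g[0],g[1],60],yaw);go([g[0],g[1],-17],yaw)
E
```

```text
[[558.1 211.6  27. ]
 [566.  213.2  27. ]
 [563.7 163.3  27. ]
 [572.2 164.3  27. ]] [[607.8 218.2  27. ]
 [615.9 219.2  27. ]
 [614.  169.3  27. ]
 [622.3 170.3  27. ]]
end [586.94339049 215.51670051  27.        ] len 49.07853404728765 zdir yaw 97.12644514501295
y dir 7.245203028891044 50.15827381827324
grip [588.05992581 206.58622746  27.        ]
pins [array([591.00813168,  90.67308623,  15.        ]), array([612.67562935,  93.23827981,  15.        ])]
t 16.4 p [615.8 207.3 162. ] yaw 96.99 tilt [0.0082 0.0026] F [-0.5  0.1  0.4] w 64.7 -> row [ 0.0025 -0.0285  0.1017] -0.0045 rows 3.0 roll rows 0.036160072227318055
t 16.4 p [615.8 207.3 162. ] yaw 96.99 tilt [0.0082 0.0026] F [-0.5  0.1  0.4] w 64.7 -> row [ 0.0024 -0.0291  0.1787] -0.0045 rows 5.0 roll rows 0.036160072227318055
```

Request:
move_arm(deltas=[[0, 0.002, -0.028, 0.03, -0.004], [0, 0.002, -0.028, 0.07, -0.004], [0, 0.002, -0.028, 0.11, -0.004], [0, 0.001, -0.028, 0.145, -0.004], [0, 0.001, -0.028, 0.16, -0.004]])

```text
t: 16.82
ee_pos: [580.8, 202.6, -8.7]
orientation: [-2.074, -2.354, 0.011]
ft_force: [-1.1, -0.3, 0.8]
width: 87.6
```

Request:
move_arm(deltas=[[0, 0, 0, 0.006, 0], [0, 0, 0, 0.011, 0], [0, 0, 0, 0.011, 0]])

```text
t: 17.07
ee_pos: [585.4, 204.2, -14.0]
orientation: [2.077, 2.357, 0.0]
ft_force: [-0.6, -0.6, 1.0]
width: 88.3
```

```bash
python3 - <<'E'
from h import *
go([588,206,-10],97.2);im=snap('w22');cv2.imwrite('pics/w22c.png',cv2.resize(im[150:350,170:470],None,fx=2.6,fy=2.6))
E
```

```text
t 17.07 p [585.4 204.2 -14. ] yaw 97.21 tilt [0.0003 0.0001] F [-0.6 -0.6  1. ] w 88.3 -> row [ 0.0015  0.0028 -0.004 ] 0.0003 rows 1.0 roll rows 0.002004065818250541
```

Request:
move_arm(deltas=[[100, 0.001, 0.003, 0, 0], [100, 0.001, 0.003, 0, 0], [100, 0.001, 0.003, 0, 0], [100, 0.001, 0.003, 0, 0], [100, 0.001, 0.003, 0, 0]])

```text
t: 17.53
ee_pos: [588.0, 205.5, -13.5]
orientation: [2.077, 2.357, 0.001]
ft_force: [0.2, -0.3, 0.5]
width: 58.1
```

Request:
move_arm(deltas=[[100, 0, 0, 0, 0], [100, 0, 0, 0, 0], [100, 0, 0, -0.02, 0], [100, 0, 0, -0.05, 0], [100, 0, 0, -0.08, 0]])

```text
t: 17.95
ee_pos: [586.1, 204.9, 65.2]
orientation: [-2.076, -2.355, 0.005]
ft_force: [0.8, 0.2, -2.5]
width: 53.8
```

```bash
python3 - <<'E'
from h import *
go([588,206,-10],97.2);im=snap('w23')
im=get_image('scene');cv2.imwrite('pics/s23.png',cv2.resize(im[220:400,220:420],None,fx=4,fy=3.3,interpolation=2))
print(get_obs()['moment'])
E
```

```text
t 17.95 p [586.1 204.9  65.2] yaw 97.22 tilt [-0.0039 -0.0012] F [ 0.8  0.2 -2.5] w 53.8 -> row [0.0009 0.0023 0.0752] 0.0003 rows 2.0 roll rows 0.0021591794827144203
[ 0.07860448 -0.13266608  0.00544486]
```

It pivots as hoped. Raise further with some jerk to swing it down.

Request:
move_arm(deltas=[[100, 0, 0, -0.04, 0], [100, 0, 0, -0.08, 0], [100, 0, 0, -0.12, 0], [100, 0, 0, -0.12, 0], [100, 0, 0, -0.12, 0]])

```text
t: 18.47
ee_pos: [588.8, 205.7, 187.2]
orientation: [2.076, 2.356, 0.005]
ft_force: [-0.3, -0.4, -3.4]
width: 53.6
```

```bash
python3 - <<'E'
from h import *
go([588,206,-10],97.2);im=snap('w24')
im=get_image('scene');cv2.imwrite('pics/s24.png',cv2.resize(im[160:400,200:440],None,fx=3.2,fy=2.5,interpolation=2))
print(get_obs()['moment'])
E
```

```text
t 18.47 p [588.8 205.7 187.2] yaw 97.22 tilt [0.0033 0.0011] F [-0.3 -0.4 -3.4] w 53.6 -> row [ 0.0003 -0.0014  0.1972] 0.0003 rows 5.0 roll rows 0.0027771545064498903
[-0.00241071 -0.03882245 -0.00176358]
```

Request:
move_arm(deltas=[[100, 0, 0, -0.04, 0], [100, 0, 0, -0.08, 0], [100, 0, 0, -0.08, 0], [100, 0, 0, -0.065, 0], [100, 0, 0, -0.05, 0]])

```text
t: 18.98
ee_pos: [587.6, 205.3, 234.4]
orientation: [-2.077, -2.357, 0.001]
ft_force: [-1.0, -0.2, -2.4]
width: 53.4
```

Request:
move_arm(deltas=[[100, 0, 0, 0.015, 0], [100, 0, 0, 0.03, 0], [100, 0, 0, -0.01, 0], [100, 0, 0, -0.05, 0], [100, 0, 0, -0.05, 0]])

```text
t: 19.4
ee_pos: [590.6, 206.3, 290.2]
orientation: [2.075, 2.354, 0.009]
ft_force: [1.3, -0.0, -1.5]
width: 53.8
```

```bash
python3 - <<'E'
from h import *
go([588,206,-10],97.2);im=snap('w25')
im=get_image('scene');cv2.imwrite('pics/s25.png',cv2.resize(im[140:380,200:440],None,fx=3.2,fy=2.5,interpolation=2))
print(get_obs()['moment'])
E
```

```text
t 19.4 p [590.6 206.3 290.2] yaw 97.22 tilt [0.0063 0.0021] F [ 1.3 -0.  -1.5] w 53.8 -> row [-0.0004 -0.0045  0.3001] 0.0004 rows 8.0 roll rows 0.002802664782733865
[ 0.07043935 -0.08517902  0.01799967]
```

Request:
move_arm(deltas=[[100, 0, 0, 0.012, 0], [100, 0, 0, 0.025, 0], [100, 0, 0, 0.04, 0], [100, 0, 0, 0.0, 0], [100, 0, 0, -0.03, 0]])

```text
t: 19.92
ee_pos: [584.9, 204.4, 310.1]
orientation: [-2.073, -2.352, 0.016]
ft_force: [1.4, -0.4, -1.4]
width: 53.6
```

Request:
move_arm(deltas=[[100, 0, 0, 0, 0], [100, 0, 0, 0, 0]])

```text
t: 20.08
ee_pos: [587.5, 205.3, 314.2]
orientation: [-2.077, -2.356, 0.002]
ft_force: [-0.5, 0.2, -3.3]
width: 53.6
```

```bash
python3 - <<'E'
from h import *
go([588,206,-10],97.2);im=snap('w26');cv2.imwrite('pics/w26c.png',cv2.resize(im[240:360,220:420],None,fx=4,fy=4,interpolation=2))
im=get_image('scene');cv2.imwrite('pics/s26.png',cv2.resize(im[80:320,240:440],None,fx=3.2,fy=2.5,interpolation=2))
print(get_obs()['moment'])
E
```

```text
t 20.08 p [587.5 205.3 314.2] yaw 97.22 tilt [-0.0012 -0.0004] F [-0.5  0.2 -3.3] w 53.6 -> row [0.0007 0.0009 0.3242] 0.0003 rows 8.0 roll rows 0.002572565819247964
[-0.00160013 -0.07290317 -0.02341332]
```

Request:
move_arm(deltas=[[100, 0, 0, 0.03, 0], [100, 0, 0, 0.07, 0], [100, 0, 0, 0.03, 0], [100, 0, 0, -0.01, 0], [100, 0, 0, -0.03, 0]])

```text
t: 20.6
ee_pos: [587.6, 205.3, 345.0]
orientation: [-2.076, -2.356, 0.005]
ft_force: [1.3, 1.1, -0.2]
width: 53.5
```

Request:
move_arm(deltas=[[100, 0, 0, 0.04, 0], [100, 0, 0, 0.08, 0], [100, 0, 0, 0.04, 0], [100, 0, 0, 0.0, 0], [100, 0, 0, 0.0, 0]])

```text
t: 21.02
ee_pos: [589.6, 206.0, 349.2]
orientation: [2.076, 2.355, 0.006]
ft_force: [2.1, 1.1, 0.0]
width: 53.6
```

```bash
python3 - <<'E'
from h import *
go([588,206,-10],97.2);im=snap('w27');cv2.imwrite('pics/w27c.png',cv2.resize(im[240:360,220:420],None,fx=4,fy=4,interpolation=2))
im=get_image('scene');cv2.imwrite('pics/s27.png',cv2.resize(im[80:320,240:440],None,fx=3.2,fy=2.5,interpolation=2))
print(get_obs()['moment'])
E
```

```text
t 21.02 p [589.6 206.  349.2] yaw 97.22 tilt [0.0042 0.0014] F [2.1 1.1 0. ] w 53.6 -> row [-1.000e-04 -3.200e-03  3.591e-01] 0.0004 rows 9.0 roll rows 0.002817381399176519
[-0.01571227 -0.08293427  0.04199842]
```

Request:
move_arm(deltas=[[100, 0, 0, 0.04, 0], [100, 0, 0, 0.08, 0], [100, 0, 0, 0.04, 0], [100, 0, 0, 0.0, 0], [100, 0, 0, 0.04, 0]])

```text
t: 21.53
ee_pos: [593.7, 207.4, 316.7]
orientation: [2.071, 2.35, 0.024]
ft_force: [3.9, 1.8, 0.6]
width: 53.4
```

Request:
move_arm(deltas=[[100, 0, 0, 0.04, 0], [100, 0, 0, 0.0, 0], [100, 0, 0, 0.0, 0], [100, 0, 0, 0.0, 0]])

```text
t: 21.87
ee_pos: [588.3, 205.6, 305.2]
orientation: [2.077, 2.356, 0.001]
ft_force: [-0.4, -0.4, -1.9]
width: 54.1
```

```bash
python3 - <<'E'
from h import *
go([480.6,280.4,300],11.4);im=snap('w28');cv2.imwrite('pics/w28c.png',cv2.resize(im[240:360,220:420],None,fx=4,fy=4,interpolation=2))
im=get_image('scene');cv2.imwrite('pics/s28.png',cv2.resize(im[80:320,240:440],None,fx=3.2,fy=2.5,interpolation=2))
print(get_obs()['moment'])
E
```

```text
t 21.87 p [588.3 205.6 305.2] yaw 97.22 tilt [0.0009 0.0002] F [-0.4 -0.4 -1.9] w 54.1 -> row [ 0.0878 -0.0975  0.0051] 1.4978 rows 4.0 roll rows 11.982245381776417
[-0.05904996 -0.12025371  0.0441226 ]
```

```bash
cat > fit.py <<'E'
from h import *
from scipy.optimize import least_squares
kk=calibration('wrist');KK=np.array(kk['intrinsics']);HH=np.linalg.inv(np.array(kk['hand_eye']))
def fit(corr,x0=(0,0,0,0,0,70)):
    m=np.array([c[0] for c in corr],float);uv=np.array([c[1] for c in corr],float)
    # pliers in tool frame: pliers x=tool x, y=tool... z=-tool z -> flip about x
    F=np.diag([1,-1,-1.])
    def X(v): return (R.from_rotvec(v[:3]).as_matrix()@F@m.T).T+v[3:]
    def res(v):
        r=proj(KK,HH,X(v))-uv
        for i,c in enumerate(corr):
            if len(c)>2: r[i]*=c[2]
        return r.ravel()
    s=least_squares(res,x0,loss='soft_l1');v=s.x
    print('rot deg',np.degrees(v[:3]).round(2),'origin in tool',v[3:].round(2),'rms',np.sqrt(np.mean(res(v)**2)).round(2))
    P=lambda p:R.from_rotvec(v[:3]).as_matrix()@F@np.array(p,float)+v[3:]
    print('house mid',P((0,0,59)).round(1),'handle mid',P((0,0,96)).round(1),'pins',P((0,0,-9)).round(1))
    return v
E
python3 - <<'E'
from fit import *
f=lambda x,y:(220+x/4,240+y/4)
h=27
# image right = tool +y = pliers -y
C=[((12,h,118),f(155,127)),((12,h-8,118),f(227,128)),((-12,h-8,118),f(228,347)),((-12,h,118),f(157,348)),
((12,-h+8,118),f(588,127)),((12,-h,118),f(660,128)),((-12,-h,118),f(657,348)),((-12,-h+8,118),f(587,348)),
((15,48,68),f(68,62)),((15,-48,68),f(748,62)),((-15,0,68),f(405,262),(0,1))]
fit(C)
E
```

```text
rot deg [ -0.17 -13.82   0.03] origin in tool [-21.52   0.54  80.03] rms 0.73
house mid [-7.4  0.4 22.7] handle mid [  1.4   0.3 -13.2] pins [-23.7   0.6  88.8]
```

Tilt is now about 14°. I'll take the pliers to their stand, let it square them up, then regrasp deeper.

Request:
move_arm(deltas=[[100, 0.01, -0.01, 0, 0.08], [100, 0.026, -0.026, 0, 0.19], [100, 0.044, -0.044, 0, 0.3], [100, 0.06, -0.06, 0, 0.41], [100, 0.074, -0.074, 0, 0.52]])

```text
t: 22.38
ee_pos: [504.2, 270.3, 306.2]
orientation: [-2.618, -1.737, -0.002]
ft_force: [0.2, 0.6, -1.8]
width: 53.5
```

```bash
python3 - <<'E'
from h import *
go([488.4,282,240],11.4)
E
```

```text
t 22.38 p [504.2 270.3 306.2] yaw 67.11 tilt [0.0012 0.0009] F [ 0.2  0.6 -1.8] w 53.5 -> row [ 0.0045 -0.0192  0.0662] 0.9724 rows 2.0 roll rows 7.778938362014596
```

Request:
move_arm(deltas=[[100, 0.001, -0.004, 0.01, 0.11], [100, 0.002, -0.008, 0.025, 0.22], [100, 0.003, -0.012, 0.04, 0.33], [100, 0.004, -0.016, 0.05, 0.44], [100, 0.0045, -0.019, 0.06, 0.55]])

```text
t: 22.8
ee_pos: [489.1, 281.3, 245.5]
orientation: [-2.991, -0.961, -0.002]
ft_force: [-0.2, 0.5, -2.0]
width: 53.5
```

Request:
move_arm(deltas=[[100, 0, 0, 0.005, 0.11], [100, 0, 0, 0.01, 0.22], [100, 0, 0, 0.015, 0.33], [100, 0, 0, 0.02, 0.42], [100, 0, 0, 0.02, 0.42]])

```text
t: 23.22
ee_pos: [489.0, 280.9, 225.3]
orientation: [3.125, 0.319, -0.0]
ft_force: [-1.1, 0.6, -2.0]
width: 54.2
```

```bash
python3 - <<'E'
from h import *
go([488.4,282,130],11.4);im=snap('w29')
E
```

```text
t 23.22 p [489.  280.9 225.3] yaw 11.67 tilt [-0.0001 -0.0001] F [-1.1  0.6 -2. ] w 54.2 -> row [-0.0004 -0.0012  0.0953] 0.0047 rows 3.0 roll rows 0.03740342628904909
```

Request:
move_arm(deltas=[[100, 0, -0.001, 0.02, 0], [100, 0, -0.001, 0.045, 0], [100, 0, -0.001, 0.07, 0], [100, 0, -0.001, 0.09, 0], [100, 0, -0.001, 0.095, 0]])

```text
t: 23.68
ee_pos: [487.5, 281.1, 128.4]
orientation: [3.123, 0.329, -0.006]
ft_force: [-0.2, 0.2, -3.2]
width: 53.6
```

```bash
python3 - <<'E'
from h import *
go([488.4,282,115],11.4);im=snap('w30');cv2.imwrite('pics/w30c.png',cv2.resize(im[190:350,210:430],None,fx=3.6,fy=3.6,interpolation=2))
im=get_image('scene');cv2.imwrite('pics/s30.png',cv2.resize(im[220:420,360:540],None,fx=4,fy=3,interpolation=2))
E
```

```text
t 23.68 p [487.5 281.1 128.4] yaw 12.01 tilt [-0.0034 -0.0018] F [-0.2  0.2 -3.2] w 53.6 -> row [ 0.0011 -0.0007  0.0134] 0.0107 rows 1.0 roll rows 0.08572080129278636
```

```bash
python3 - <<'E'
from fit import *
f=lambda x,y:(210+x/3.6,190+y/3.6)
K,W=view('w30')
a,b,c=[backz(K,W,f(*q),80)[0] for q in [(65,122),(718,133),(78,392)]]
print(a.round(1),b.round(1),c.round(1),'center',((b+c)/2).round(1),np.linalg.norm(a-b),np.linalg.norm(a-c),'yaw',np.degrees(np.arctan2(-(a-b)[0],(a-b)[1])))
h=27
C=[((12,h,118),f(174,298)),((12,h-8,118),f(240,298)),((-12,h-8,118),f(240,493)),((-12,h,118),f(178,493)),
((12,-h+8,118),f(566,300)),((12,-h,118),f(630,298)),((-12,-h,118),f(627,494)),((-12,-h+8,118),f(563,494)),
((15,48,68),f(98,230)),((15,-48,68),f(711,232)),((-15,0,68),f(405,416),(0,1))]
v=fit(C)
o,p,M=pose()
P=lambda q:p+M@(R.from_rotvec(v[:3]).as_matrix()@np.diag([1,-1,-1.])@np.array(q,float)+v[3:])
print('housing bottom corners',[P((x,y,50)).round(1).tolist() for x in(-15,15) for y in (-48,48)],P((0,0,59)).round(1))
go([488.4,282,115],11.2)
E
```

```text
[494.9 341.9  80. ] [516.6 229.7  80. ] [444.2 332.3  80. ] center [480.4 281.   80. ] 114.20280643989494 51.59899138762224 yaw 10.948525592433757
rot deg [ -0.45 -12.57   0.07] origin in tool [-19.02   1.62  80.85] rms 0.62
house mid [-6.2  1.2 23.3] handle mid [  1.9   0.9 -12.8] pins [-21.    1.7  89.6]
housing bottom corners [[476.7, 228.9, 102.2], [456.8, 322.8, 101.4], [505.3, 234.9, 95.6], [485.5, 328.8, 94.8]] [483.  279.4 107.3]
t 23.78 p [488.8 281.8 130.5] yaw 11.96 tilt [-0.0012 -0.0007] F [ 0.4 -0.1 -2.4] w 53.8 -> row [-0.0003 -0.0003  0.0155] 0.0132 rows 1.0 roll rows 0.10547778851011062
```

Request:
move_arm(deltas=[[100, -0.001, -0.002, 0.006, 0.014], [100, -0.001, -0.002, 0.012, 0.014], [100, -0.001, -0.002, 0.017, 0.014], [100, -0.001, -0.002, 0.02, 0.014], [100, -0.001, -0.002, 0.022, 0.014]])

```text
t: 24.2
ee_pos: [487.7, 283.8, 108.9]
orientation: [-3.127, -0.303, -0.0]
ft_force: [0.2, 0.0, -2.3]
width: 53.4
```

Request:
move_arm(deltas=[[100, 0, 0, 0.002, 0], [100, 0, 0, 0.003, 0], [100, 0, 0, 0.003, 0]])

```text
t: 24.45
ee_pos: [488.0, 283.9, 106.5]
orientation: [-3.127, -0.302, -0.001]
ft_force: [-0.7, -0.2, 1.7]
width: 53.6
```

Request:
move_arm(deltas=[[100, -0.002, 0, 0.0005, 0], [100, -0.004, 0, 0.001, 0], [100, -0.006, 0, 0.0015, 0], [100, -0.007, 0, 0.002, 0], [100, -0.007, 0, 0.002, 0]])

```text
t: 24.87
ee_pos: [481.2, 282.7, 104.9]
orientation: [-3.126, -0.303, -0.003]
ft_force: [-1.1, -0.5, 6.9]
width: 53.7
```

```bash
python3 - <<'E'
from h import *
go([480.4,281,105],11.2);im=snap('w31');cv2.imwrite('pics/w31c.png',cv2.resize(im[190:350,210:430],None,fx=3.6,fy=3.6,interpolation=2))
im=get_image('scene');cv2.imwrite('pics/s31.png',cv2.resize(im[220:420,360:540],None,fx=4,fy=3,interpolation=2))
E
```

```text
t 24.87 p [481.2 282.7 104.9] yaw 11.05 tilt [0.0016 0.0009] F [-1.1 -0.5  6.9] w 53.7 -> row [-0.0011  0.0015 -0.0001] -0.0025 rows 1.0 roll rows 0.02028315858175533
```

Request:
move_arm(deltas=[[80, 0, 0, 0, 0], [60, 0, 0, 0, 0], [40, 0, 0, 0, 0], [0, 0, 0, 0, 0], [0, 0, 0, 0, 0]])

```text
t: 25.38
ee_pos: [480.6, 282.3, 103.7]
orientation: [3.127, 0.302, -0.001]
ft_force: [0.7, 0.1, -0.0]
width: 83.4
```

```bash
python3 - <<'E'
from h import *
go([480.4,281,80],11.2);im=snap('w32');cv2.imwrite('pics/w32c.png',cv2.resize(im[190:350,210:430],None,fx=3.6,fy=3.6,interpolation=2))
E
```

```text
t 25.38 p [480.6 282.3 103.7] yaw 11.05 tilt [-0.0004 -0.0002] F [ 0.7  0.1 -0. ] w 83.4 -> row [-0.0004  0.0012  0.0237] -0.0026 rows 1.0 roll rows 0.0209968557672983
```

The pliers sit upright in the stand again. Fit their pose, then take a deeper grasp.

```bash
python3 - <<'E'
from fit import *
f=lambda x,y:(210+x/3.6,190+y/3.6)
h=29
C=[((12,h,118),f(156,369)),((12,h-8,118),f(221,369)),((-12,h-8,118),f(225,549)),((-12,h,118),f(162,549)),
((12,-h+8,118),f(578,370)),((12,-h,118),f(644,370)),((-12,-h,118),f(637,549)),((-12,-h+8,118),f(574,549)),
((15,48,68),f(90,205)),((15,-48,68),f(713,205)),((-15,0,68),f(405,388),(0,1))]
v=fit(C);K,W=view('w32')
o,p,M=pose()
P=lambda q:p+M@(R.from_rotvec(v[:3]).as_matrix()@np.diag([1,-1,-1.])@np.array(q,float)+v[3:])
print(P((0,0,0)),P((0,0,96)))
E
```

```text
rot deg [-0.25  1.41  0.01] origin in tool [ 2.02  0.93 81.81] rms 0.68
house mid [ 0.6  0.7 22.8] handle mid [ -0.4   0.5 -14.2] pins [ 2.2  1.  90.8]
[482.73648764 281.77412586  21.97058638] [480.36420365 281.75317991 117.94126852]
```

Request:
move_arm(deltas=[[0, 0, 0.0005, 0.008, 0], [0, 0, 0.0005, 0.016, 0], [0, 0, 0.0005, 0.022, 0], [0, 0, 0.0005, 0.024, 0], [80, 0, 0.0005, 0.024, 0]])

```text
t: 25.85
ee_pos: [480.2, 281.5, 78.8]
orientation: [3.126, 0.302, -0.003]
ft_force: [-0.2, -0.3, 0.3]
width: 83.6
```

Request:
move_arm(deltas=[[110, 0, 0, 0, 0], [110, 0, 0, 0, 0], [110, 0, 0, 0, 0], [110, 0, 0, 0, 0], [110, 0, 0, -0.003, 0]])

```text
t: 26.27
ee_pos: [480.6, 281.7, 82.8]
orientation: [3.127, 0.302, -0.001]
ft_force: [0.1, 0.1, -2.4]
width: 52.1
```

```bash
python3 - <<'E'
from h import *
go([480.4,281,200],11.2);im=snap('w33');cv2.imwrite('pics/w33c.png',cv2.resize(im[190:350,210:430],None,fx=3.6,fy=3.6,interpolation=2))
E
```

```text
t 26.27 p [480.6 281.7  82.8] yaw 11.05 tilt [-0.0006 -0.0003] F [ 0.1  0.1 -2.4] w 52.1 -> row [-0.0004  0.0007 -0.1172] -0.0026 rows 3.0 roll rows 0.021186769084112936
```

Request:
move_arm(deltas=[[110, 0, 0, -0.012, 0], [110, 0, 0, -0.035, 0], [110, 0, 0, -0.065, 0], [110, 0, 0, -0.09, 0], [110, 0, 0, -0.105, 0]])

```text
t: 26.73
ee_pos: [481.8, 282.4, 191.6]
orientation: [-3.126, -0.302, -0.005]
ft_force: [1.5, -0.2, -2.5]
width: 50.4
```

```bash
python3 - <<'E'
from h import *
go([524,7,180],-13)
E
```

```text
t 26.73 p [481.8 282.4 191.6] yaw 11.05 tilt [0.0031 0.0018] F [ 1.5 -0.2 -2.5] w 50.4 -> row [-0.0114  0.2784  0.0112] 0.4197 rows 7.0 roll rows 3.35745051437712
```

Request:
move_arm(deltas=[[110, -0.0005, 0.012, 0, 0.04], [110, -0.0015, 0.036, 0, 0.12], [110, -0.003, 0.065, 0, 0.21], [110, -0.004, 0.097, 0, 0.3], [110, -0.005, 0.13, 0, 0.38]])

```text
t: 27.15
ee_pos: [499.9, 151.4, 187.2]
orientation: [3.126, -0.302, -0.002]
ft_force: [-0.0, 0.8, -2.2]
width: 50.1
```

```bash
python3 - <<'E'
from h import *
go([524,7,170],-13)
E
```

```text
t 27.15 p [499.9 151.4 187.2] yaw -11.04 tilt [-0.0015 -0.0007] F [-0.   0.8 -2.2] w 50.1 -> row [0.0513 0.1371 0.0173] 0.0343 rows 4.0 roll rows 0.2742517863154669
```

Request:
move_arm(deltas=[[110, 0.012, 0.032, 0.005, 0.034], [110, 0.023, 0.062, 0.01, 0.034], [110, 0.034, 0.092, 0.015, 0.034], [110, 0.044, 0.117, 0.017, 0.034], [110, 0.051, 0.137, 0.018, 0.034]])

```text
t: 27.57
ee_pos: [524.3, 6.3, 168.7]
orientation: [3.121, -0.352, -0.004]
ft_force: [0.9, 0.6, -2.0]
width: 50.0
```

Request:
move_arm(deltas=[[110, 0, 0, 0, 0], [110, 0, 0, 0, 0]])

```text
t: 27.73
ee_pos: [524.5, 7.7, 169.1]
orientation: [3.121, -0.353, -0.003]
ft_force: [0.5, 0.2, -2.4]
width: 50.4
```

```bash
python3 - <<'E'
from h import *
go([524,7,130],-13);im=snap('w34');cv2.imwrite('pics/w34c.png',cv2.resize(im[150:350,210:430],None,fx=3.6,fy=3,interpolation=2))
im=get_image('scene');cv2.imwrite('pics/s34.png',cv2.resize(im[120:320,220:400],None,fx=4,fy=3,interpolation=2))
E
```

```text
t 27.73 p [524.5   7.7 169.1] yaw -12.91 tilt [-0.0019  0.    ] F [ 0.5  0.2 -2.4] w 50.4 -> row [-0.0003  0.0008  0.0391] 0.0015 rows 1.0 roll rows 0.012000930407096662
```

The ring was turned about 28° by the earlier fall: the eyes, at (325,224) and (345,235), are no longer level with the feet. It is still flat on its stand. Measure it again.

```bash
python3 - <<'E'
from h import *
def eyes(t,box):
    x0,y0,x1,y1=box;im=cv2.imread(f'pics/{t}.png')[y0:y1,x0:x1]
    im=cv2.resize(im,None,fx=4,fy=4,interpolation=cv2.INTER_CUBIC)
    h=cv2.cvtColor(im,cv2.COLOR_BGR2HSV)
    m=((h[...,0]>12)&(h[...,0]<40)&(h[...,1]>100)&(h[...,2]>80)).astype(np.uint8)
    cs,_=cv2.findContours(m,cv2.RETR_EXTERNAL,cv2.CHAIN_APPROX_NONE)
    out=[]
    for c in cs:
        if cv2.contourArea(c)<300: continue
        r=cv2.minAreaRect(c);out.append((np.array(r[0])/4-.375+[x0,y0],np.array(r[1])/4))
    return sorted(out,key=lambda a:a[0][0])
V={}
for t,b in [('w8',(308,205,365,250)),('w9',(315,195,360,235)),('w10',(370,285,415,325)),('w34',(310,210,360,244)),('w21',(0,0,10,10)),('w25',(0,0,1,1))]:
    e=eyes(t,b);print(t,[(a[0].round(1),a[1].round(1)) for a in e]);V[t]=e
    if len(e)==2:
        P=[backz(*view(t),a[0],24)[0] for a in e];d=P[0]-P[1]
        print('   ',np.round(P,1).tolist(),'mid',((P[0]+P[1])/2).round(1),'dist',np.linalg.norm(d).round(1),'ring yaw',np.degrees(np.arctan2(-d[0],d[1])).round(1))
for i in (0,1):
    print(tri([(*view(t),V[t][i][0]) for t in ('w8','w9','w10') if len(V[t])==2]).round(1))
E
```

```text
w8 [(array([324.4, 222. ]), array([15.2, 16.3])), (array([344.6, 234.4]), array([14.8, 15.7]))]
    [[519.8, 5.5, 24.0], [504.2, -9.8, 24.0]] mid [512.   -2.1  24. ] dist 21.8 ring yaw -45.5
w9 [(array([327.3, 211. ]), array([13.1, 13.7])), (array([344.6, 221.6]), array([12.5, 13.3]))]
    [[519.8, 5.6, 24.0], [504.4, -10.0, 24.0]] mid [512.1  -2.2  24. ] dist 22.0 ring yaw -44.6
w10 [(array([383.6, 298.8]), array([13.7, 14.4])), (array([400.3, 309.3]), array([12.8, 14.1]))]
    [[520.0, 5.4, 24.0], [504.1, -9.6, 24.0]] mid [512.   -2.1  24. ] dist 21.8 ring yaw -46.5
w34 [(array([323.9, 223.9]), array([15.5, 16.4])), (array([344.3, 236.6]), array([15.1, 16.1]))]
    [[519.8, 5.5, 24.0], [504.2, -9.7, 24.0]] mid [512.   -2.1  24. ] dist 21.8 ring yaw -45.6
w21 []
w25 []
[519.7   5.5  23.6]
[504.2  -9.8  24. ]
```

```bash
python3 - <<'E'
from fit import *
f=lambda x,y:(210+x/3.6,150+y/3)
for zz in (50,53,57):
    P=[backz(KK,HH,f(*c),zz)[0] for c in [(295,275),(350,275),(453,275),(510,275)]];print(zz,np.round(P,1).tolist())
w=50.4/2
C=[((12,w,118),f(155,511)),((12,w-8,118),f(231,511)),((12,-w+8,118),f(573,511)),((12,-w,118),f(648,511)),
((15,48,68),f(54,350)),((15,-48,68),f(748,350)),((-15,0,68),f(405,505),(0,1))]
fit(C,(0,0,0,0,0,57))
go([512,-2.1,130],-45.5)
E
```

```text
50 [[8.0, -18.2, 50.0], [8.0, -8.4, 50.0], [8.0, 10.0, 50.0], [8.0, 20.2, 50.0]]
53 [[7.1, -18.4, 53.0], [7.1, -8.5, 53.0], [7.1, 10.1, 53.0], [7.1, 20.4, 53.0]]
57 [[6.0, -18.7, 57.0], [5.9, -8.6, 57.0], [5.9, 10.3, 57.0], [5.9, 20.8, 57.0]]
rot deg [-0.02 -0.1   0.05] origin in tool [-2.46  0.65 60.35] rms 0.88
house mid [-2.4  0.6  1.4] handle mid [ -2.3   0.6 -35.6] pins [-2.5  0.7 69.4]
t 27.83 p [524.7   9.2 169.5] yaw -12.75 tilt [-0.0012  0.0002] F [ 0.4  0.4 -2.2] w 50.0 -> row [-0.0099  0.0139  0.0395] 0.5717 rows 2.0 roll rows 4.573452403086662
```

Request:
move_arm(deltas=[[110, -0.003, 0.004, 0.01, 0.115], [110, -0.006, 0.008, 0.025, 0.23], [110, -0.009, 0.012, 0.04, 0.345], [110, -0.0095, 0.013, 0.05, 0.46], [110, -0.0095, 0.013, 0.055, 0.57]])

```text
t: 28.25
ee_pos: [511.8, -0.4, 113.5]
orientation: [2.895, -1.217, -0.004]
ft_force: [-0.1, 0.7, -2.2]
width: 50.1
```

Request:
move_arm(deltas=[[100, 0, 0, 0, 0], [91, 0, 0, 0, 0], [91, 0, 0, 0, 0]])

```text
t: 28.5
ee_pos: [513.7, -0.8, 115.4]
orientation: [-2.901, 1.205, -0.001]
ft_force: [-0.2, -0.2, -2.8]
width: 56.7
```

```bash
python3 - <<'E'
from h import *
go([512.4,-1.3,98],-45.5);im=snap('w35');cv2.imwrite('pics/w35c.png',cv2.resize(im[150:300,240:400],None,fx=5,fy=4,interpolation=2))
E
```

```text
t 28.5 p [513.7  -0.8 115.4] yaw -45.1 tilt [0.0007 0.    ] F [-0.2 -0.2 -2.8] w 56.7 -> row [-0.0005  0.0013  0.0174] 0.0069 rows 1.0 roll rows 0.0554646771501317
```

```bash
python3 - <<'E'
from fit import *
f=lambda x,y:(240+x/5,150+y/4)
z=115.4-24
print([backz(KK,HH,f(*c),z)[0].round(1).tolist() for c in [(303,312),(390,312),(392,390),(448,388),(450,312),(540,312)]])
for z in (50,53): print([backz(KK,HH,f(*c),z)[0].round(1).tolist() for c in [(283,368),(357,368),(460,368),(533,368)]])
E
```

```text
[[6.6, -14.9, 91.4], [6.6, -1.9, 91.4], [-8.6, -1.6, 91.4], [-8.3, 6.9, 91.4], [6.6, 7.1, 91.4], [6.6, 20.5, 91.4]]
[[8.1, -15.3, 50.0], [8.1, -5.8, 50.0], [8.1, 7.4, 50.0], [8.1, 16.8, 50.0]]
[[7.2, -15.5, 53.0], [7.2, -5.9, 53.0], [7.2, 7.5, 53.0], [7.2, 17.0, 53.0]]
```

Request:
move_arm(deltas=[[91, -0.001, 0.0017, 0.006, 0.007], [91, -0.001, 0.0017, 0.012, 0.007], [91, -0.001, 0.0017, 0.017, 0.007], [91, -0.001, 0.0017, 0.02, 0.007], [91, -0.001, 0.0017, 0.02, 0.007]])

```text
t: 28.97
ee_pos: [510.8, -1.9, 94.0]
orientation: [2.894, -1.22, -0.002]
ft_force: [0.3, 0.1, -2.7]
width: 56.6
```

```bash
python3 - <<'E'
from h import *
go([512.4,-1.3,88],-45.5);im=snap('w36');cv2.imwrite('pics/w36c.png',cv2.resize(im[170:270,260:380],None,fx=6,fy=6,interpolation=2))
E
```

```text
t 28.97 p [510.8  -1.9  94. ] yaw -45.72 tilt [-0.0017  0.0001] F [ 0.3  0.1 -2.7] w 56.6 -> row [ 0.0007 -0.0015  0.006 ] -0.0039 rows 1.0 roll rows 0.031164013033279866
```

```bash
python3 - <<'E'
from fit import *
f=lambda x,y:(260+x/6,170+y/6)
print([backz(KK,HH,f(*c),70)[0].round(1).tolist() for c in [(207,380),(323,380),(265,417)]],[backz(KK,HH,f(*c),74)[0].round(1).tolist() for c in [(207,380)]])
print([backz(KK,HH,f(*c),z)[0].round(1).tolist() for c,z in [((222,430),53),((222,430),50),((222,430),54.5)]])
go([512,-1.3,88],-45.5)
E
```

```text
[[8.4, -18.0, 70.0], [8.4, -4.6, 70.0], [3.9, -11.4, 70.0]] [[7.3, -18.3, 74.0]]
[[7.4, -15.3, 53.0], [8.3, -15.1, 50.0], [7.0, -15.4, 54.5]]
t 29.02 p [511.2  -1.9  94.4] yaw -45.73 tilt [-0.001  0.   ] F [-0.9  0.3 -2.3] w 56.7 -> row [ 0.0002 -0.001   0.0064] -0.004 rows 1.0 roll rows 0.03164432424355065
```

Request:
move_arm(deltas=[[91, 0, -0.001, 0.001, 0], [91, 0, -0.001, 0.003, 0], [91, 0, -0.001, 0.005, 0], [91, 0, -0.001, 0.007, 0], [91, 0, -0.001, 0.007, 0]])

```text
t: 29.43
ee_pos: [511.9, -1.1, 87.6]
orientation: [2.895, -1.221, -0.001]
ft_force: [0.3, -0.4, -2.2]
width: 56.8
```

Request:
move_arm(deltas=[[91, 0, 0, 0.001, 0], [91, 0, 0, 0.002, 0], [91, 0, 0, 0.002, 0]])

```text
t: 29.68
ee_pos: [512.4, -1.3, 86.6]
orientation: [2.895, -1.221, 0.001]
ft_force: [-1.6, -0.1, 5.0]
width: 56.7
```

```bash
python3 - <<'E'
from h import *
go([512,-1.3,82],-45.5);im=snap('w37');cv2.imwrite('pics/w37c.png',cv2.resize(im[170:270,260:380],None,fx=6,fy=6,interpolation=2))
E
```

```text
t 29.68 p [512.4  -1.3  86.6] yaw -45.73 tilt [ 0.0003 -0.0002] F [-1.6 -0.1  5. ] w 56.7 -> row [-0.0003  0.0003  0.0046] -0.0039 rows 1.0 roll rows 0.03142807172422155
```

The feet rest on the eyes (pins in both holes, about 7 N push). Ease off 1 mm and spread gradually.

Request:
move_arm(deltas=[[98, 0, 0.0003, -0.001, 0], [105, 0, 0.0003, -0.001, 0], [112, 0, 0.0003, -0.001, 0], [120, 0, 0.0003, -0.001, 0], [128, 0, 0.0003, -0.001, 0]])

```text
t: 30.15
ee_pos: [512.3, -1.3, 87.2]
orientation: [-2.894, 1.221, -0.001]
ft_force: [0.3, 0.6, 2.5]
width: 44.9
```

Request:
move_arm(deltas=[[136, 0, 0, 0, 0], [144, 0, 0, 0, 0], [150, 0, 0, 0, 0], [157, 0, 0, 0, 0], [157, 0, 0, 0, 0]])

```text
t: 30.57
ee_pos: [511.7, -1.5, 87.0]
orientation: [2.894, -1.22, -0.001]
ft_force: [-0.6, -1.4, 3.5]
width: 34.1
```

```bash
python3 - <<'E'
from h import *
go([512,-1.3,82],-45.5);im=snap('w38');cv2.imwrite('pics/w38c.png',cv2.resize(im[170:290,240:400],None,fx=5,fy=5,interpolation=2))
im=get_image('scene');cv2.imwrite('pics/s38.png',cv2.resize(im[180:300,240:400],None,fx=5,fy=5,interpolation=2))
E
```

```text
t 30.57 p [511.7  -1.5  87. ] yaw -45.72 tilt [-0.0005 -0.0003] F [-0.6 -1.4  3.5] w 34.1 -> row [ 0.     -0.0003  0.005 ] -0.0039 rows 1.0 roll rows 0.031150153523951864
```

The ring is spread on both pins. Lift gently.

Request:
move_arm(deltas=[[157, 0, 0, -0.003, 0], [157, 0, 0, -0.008, 0], [157, 0, 0, -0.015, 0], [157, 0, 0, -0.025, 0], [157, 0, 0, -0.035, 0]])

```text
t: 31.08
ee_pos: [512.0, -1.3, 122.9]
orientation: [-2.895, 1.221, 0.0]
ft_force: [-0.0, -0.7, -3.4]
width: 34.4
```

```bash
python3 - <<'E'
from h import *
go([541,-176.5,200],-45.5);im=snap('w39');cv2.imwrite('pics/w39c.png',cv2.resize(im[170:290,240:400],None,fx=5,fy=5,interpolation=2))
im=get_image('scene');cv2.imwrite('pics/s39.png',cv2.resize(im[160:280,240:400],None,fx=5,fy=5,interpolation=2))
E
```

```text
t 31.08 p [512.   -1.3 122.9] yaw -45.73 tilt [-0.0001  0.0001] F [-0.  -0.7 -3.4] w 34.4 -> row [ 0.1457  0.1015 -0.0771] -0.0041 rows 5.0 roll rows 0.032790656215108696
```

The ring hangs on both pins, clear of its stand. Refine the hub position from several earlier wrist views before moving over.

```bash
python3 - <<'E'
from h import *
for t,(cx,cy) in {'w1':(333,245),'w2':(458,211),'w8':(572,157),'w10':(603,266)}.items():
    K,W=view(t);im=cv2.imread(f'pics/{t}.png');r=36
    x0,y0,x1,y1=max(0,cx-r),cy-r,min(640,cx+r),cy+r
    c=cv2.resize(im[y0:y1,x0:x1],None,fx=4,fy=4,interpolation=cv2.INTER_CUBIC)
    h=cv2.cvtColor(c,cv2.COLOR_BGR2HSV)
    m=((h[...,0]>10)&(h[...,0]<35)&(h[...,1]>90)&(h[...,2]>70)).astype(np.uint8)
    m=cv2.morphologyEx(m,cv2.MORPH_OPEN,np.ones((3,3)))
    n,l,s,_=cv2.connectedComponentsWithStats(m);k=1+np.argmax(s[1:,4]);pts=np.argwhere(l==k)[:,::-1]
    hull=cv2.convexHull(pts.astype(np.int32))[:,0,:]/4-.375+[x0,y0]
    P=backz(K,W,hull,83)[:,:2]
    A=np.c_[2*P,np.ones(len(P))];
    w=np.ones(len(P))
    for _ in range(8):
        sol=np.linalg.lstsq(A*w[:,None],(P**2).sum(1)*w,rcond=None)[0];rad=np.sqrt(sol[2]+sol[:2]@sol[:2])
        res=np.linalg.norm(P-sol[:2],axis=1)-rad; w=1/(1+(res/.5)**2)
    print(t,'center',sol[:2].round(2),'r',rad.round(2),'res',np.abs(res).mean().round(2),s[k,4])
    cv2.imwrite(f'pics/hub_{t}.png',c)
a=[cv2.resize(cv2.imread(f'pics/hub_{t}.png'),(380,290)) for t in ('w1','w2','w8','w10')]
cv2.imwrite('pics/hubs.png',np.vstack([np.hstack(a[:2]),np.hstack(a[2:])]))
E
```

```text
w1 center [ 540.82 -176.31] r 22.69 res 0.14 4678
w2 center [ 540.56 -176.  ] r 23.09 res 0.16 7428
w8 center [ 540.41 -175.9 ] r 23.19 res 0.27 12059
w10 center [ 541.29 -174.84] r 22.85 res 0.34 8687
```

Request:
move_arm(deltas=[[157, 0, 0, -0.01, 0], [157, 0.005, 0.003, -0.025, 0], [157, 0.015, 0.01, -0.045, 0], [157, 0.03, 0.018, -0.06, 0], [157, 0.045, 0.028, -0.068, 0]])

```text
t: 31.6
ee_pos: [524.4, -53.4, 192.4]
orientation: [-2.895, 1.219, -0.004]
ft_force: [0.4, -0.1, -3.3]
width: 34.3
```

```bash
python3 - <<'E'
from h import *
go([556.3,-190.8,185],-45.7)
E
```

```text
t 31.6 p [524.4 -53.4 192.4] yaw -45.68 tilt [ 0.0027 -0.0002] F [ 0.4 -0.1 -3.3] w 34.3 -> row [0.1206 0.0731 0.0075] 0.0004 rows 4.0 roll rows 0.0033368542967641677
```

Request:
move_arm(deltas=[[157, 0.02, 0.012, 0.001, 0], [157, 0.045, 0.027, 0.002, 0], [157, 0.075, 0.045, 0.003, 0], [157, 0.1, 0.06, 0.005, 0], [157, 0.115, 0.07, 0.006, 0]])

```text
t: 32.02
ee_pos: [554.0, -187.0, 184.3]
orientation: [2.894, -1.222, 0.001]
ft_force: [0.3, 0.2, -3.6]
width: 34.1
```

Request:
move_arm(deltas=[[157, 0.005, 0.003, 0, 0], [157, 0.005, 0.003, 0, 0], [157, 0.005, 0.003, 0, 0]])

```text
t: 32.27
ee_pos: [554.4, -189.5, 183.9]
orientation: [-2.894, 1.221, 0.001]
ft_force: [-0.0, 0.6, -1.9]
width: 34.3
```

```bash
python3 - <<'E'
from h import *
go([556.3,-190.8,165],-45.7);im=snap('w40');cv2.imwrite('pics/w40c.png',cv2.resize(im[150:330,200:440],None,fx=3.3,fy=3.3,interpolation=2))
im=get_image('scene');cv2.imwrite('pics/s40.png',cv2.resize(im[80:230,160:320],None,fx=5,fy=4,interpolation=2))
E
```

```text
t 32.27 p [ 554.4 -189.5  183.9] yaw -45.76 tilt [-0.0007  0.0007] F [-0.   0.6 -1.9] w 34.3 -> row [ 0.0023 -0.0005  0.0189] -0.0011 rows 1.0 roll rows 0.009034426784821465
```

Request:
move_arm(deltas=[[157, 0.001, 0, 0.004, 0], [157, 0.002, 0, 0.009, 0], [157, 0.002, 0, 0.014, 0], [157, 0.002, 0, 0.018, 0], [157, 0.002, 0, 0.02, 0]])

```text
t: 32.78
ee_pos: [555.7, -191.0, 162.9]
orientation: [2.895, -1.22, -0.002]
ft_force: [-0.6, -0.7, -2.1]
width: 34.3
```

```bash
python3 - <<'E'
from h import *
go([556.3,-190.8,165],-45.7);im=snap('w41');cv2.imwrite('pics/w41c.png',cv2.resize(im[200:290,260:380],None,fx=6.5,fy=6.5,interpolation=2))
im=get_image('scene');cv2.imwrite('pics/s41.png',cv2.resize(im[130:220,180:290],None,fx=7,fy=6.5,interpolation=2))
K,W=cam('scene');print(proj(K,W,[[540.7,-176,92],[540.7+15.2,-176-15.5,100]]))
E
```

```text
t 32.78 p [ 555.7 -191.   162.9] yaw -45.71 tilt [-0.0014  0.0005] F [-0.6 -0.7 -2.1] w 34.3 -> row [ 0.0002 -0.0006 -0.0021] -0.0002 rows 1.0 roll rows 0.0019640774806551358
[[232.49199957 177.84251709]
 [220.18949151 173.11577191]]
```

```bash
python3 - <<'E'
from h import *
K,W=cam('scene');c=np.array([540.7,-176]);x=np.array([.698,-.716])
for z in (96,98,100):
  print(z,'hinge',proj(K,W,[[*(c-24*x),z]])[0].round(1),'pins',[proj(K,W,[[*(c+21.7*x+s*22*np.array([.716,.698])),z]])[0].round(1) for s in(1,-1)])
print('hub',proj(K,W,[[*c,92],[*(c-18.3*x),92],[*(c+18.3*x),92]]).round(1).tolist())
im=get_image('scene');a=cv2.resize(im[150:200,205:260],None,fx=14,fy=12,interpolation=cv2.INTER_CUBIC);cv2.imwrite('pics/s41b.png',a)
E
```

```text
96 hinge [245.2 177. ] pins [array([216.7, 181.7]), array([224.2, 168.6])]
98 hinge [245.1 176. ] pins [array([216.5, 180.7]), array([224.1, 167.6])]
100 hinge [245. 175.] pins [array([216.3, 179.8]), array([223.9, 166.7])]
hub [[232.5, 177.8], [242.4, 178.6], [222.7, 177.1]]
```

Request:
move_arm(deltas=[[157, 0, -0.0004, 0.002, 0], [157, 0, -0.0004, 0.004, 0], [157, 0, -0.0004, 0.006, 0], [157, 0, -0.0004, 0.008, 0], [157, 0, -0.0004, 0.008, 0]])

```text
t: 33.35
ee_pos: [556.4, -191.1, 155.6]
orientation: [-2.895, 1.221, 0.0]
ft_force: [-0.2, 0.1, -2.2]
width: 34.1
```

```bash
python3 - <<'E'
from h import *
go([556.3,-190.8,165],-45.7)
im=get_image('scene');a=cv2.resize(im[150:200,205:260],None,fx=14,fy=12,interpolation=cv2.INTER_CUBIC);cv2.imwrite('pics/s42b.png',a)
E
```

```text
t 33.35 p [ 556.4 -191.1  155.6] yaw -45.74 tilt [-0.0003  0.0001] F [-0.2  0.1 -2.2] w 34.1 -> row [-0.0003 -0.0001 -0.0094] -0.0006 rows 1.0 roll rows 0.005117950172719251
```

Request:
move_arm(deltas=[[157, 0, 0, 0.0015, 0], [157, 0, 0, 0.003, 0], [157, 0, 0, 0.0045, 0], [157, 0, 0, 0.006, 0], [157, 0, 0, 0.006, 0]])

```text
t: 33.82
ee_pos: [556.8, -191.4, 150.0]
orientation: [2.895, -1.221, 0.001]
ft_force: [1.2, -0.4, -0.8]
width: 34.0
```

Request:
move_arm(deltas=[[157, 0, 0, 0.001, 0], [157, 0, 0, 0.002, 0], [157, 0, 0, 0.003, 0], [157, 0, 0, 0.003, 0]])

```text
t: 34.15
ee_pos: [556.8, -191.4, 147.1]
orientation: [2.895, -1.221, 0.001]
ft_force: [0.4, -0.7, 1.1]
width: 34.6
```

```bash
python3 - <<'E'
from h import *
go([556.3,-190.8,145],-45.7);snap('w43')
im=get_image('scene');a=cv2.resize(im[150:200,205:260],None,fx=14,fy=12,interpolation=cv2.INTER_CUBIC);cv2.imwrite('pics/s43b.png',a)
E
```

```text
t 34.15 p [ 556.8 -191.4  147.1] yaw -45.73 tilt [ 0.0007 -0.0004] F [ 0.4 -0.7  1.1] w 34.6 -> row [-0.0008  0.      0.0021] -0.0006 rows 1.0 roll rows 0.004730787496633408
```

Request:
move_arm(deltas=[[157, 0, 0, 0.001, 0], [157, 0, 0, 0.002, 0], [157, 0, 0, 0.002, 0]])

```text
t: 34.5
ee_pos: [556.8, -191.3, 145.0]
orientation: [2.895, -1.221, 0.001]
ft_force: [2.2, -1.6, 1.3]
width: 34.1
```

Request:
move_arm(deltas=[[157, 0, 0, 0.001, 0], [157, 0, 0, 0.002, 0], [157, 0, 0, 0.002, 0]])

```text
t: 34.75
ee_pos: [556.7, -191.3, 142.9]
orientation: [2.895, -1.221, 0.001]
ft_force: [1.5, -1.5, 3.1]
width: 34.5
```

```bash
python3 - <<'E'
from h import *
go([556.3,-190.8,145],-45.7);snap('w44')
im=get_image('scene');a=cv2.resize(im[150:200,205:260],None,fx=14,fy=12,interpolation=cv2.INTER_CUBIC);cv2.imwrite('pics/s44b.png',a)
E
```

```text
t 34.75 p [ 556.7 -191.3  142.9] yaw -45.73 tilt [ 0.0005 -0.0002] F [ 1.5 -1.5  3.1] w 34.5 -> row [-0.0006 -0.     -0.0021] -0.0006 rows 1.0 roll rows 0.004703657330461819
```

Request:
move_arm(deltas=[[157, 0, 0, 0.0005, 0], [157, 0, 0, 0.001, 0], [157, 0, 0, 0.001, 0]])

```text
t: 35.1
ee_pos: [556.7, -191.2, 142.0]
orientation: [-2.895, 1.221, -0.001]
ft_force: [2.1, -2.3, 1.6]
width: 34.0
```

```bash
python3 - <<'E'
from h import *
go([556.3,-190.8,142],-45.7)
K,W=cam('scene');c=np.array([540.7,-176]);x=np.array([.698,-.716])
for z in (76,79,83): print(z,proj(K,W,[[*(c-26*x),z]]).round(1))
E
```

```text
t 35.1 p [ 556.7 -191.2  142. ] yaw -45.73 tilt [ 0.0004 -0.0001] F [ 2.1 -2.3  1.6] w 34.0 -> row [-0.0006 -0.     -0.    ] -0.0006 rows 1.0 roll rows 0.004795730919799564
76 [[247.5 186.5]]
79 [[247.3 185.1]]
83 [[247.1 183.2]]
```

Sideways force of about 3 N along +x shows that the ring sits slightly too far back. I'll shift it forward, then contract gradually while following the eyes.

Request:
move_arm(deltas=[[157, 0.0008, 0, 0, 0], [157, 0.0015, 0, 0, 0], [157, 0.0015, 0, 0, 0]])

```text
t: 35.35
ee_pos: [557.2, -191.9, 141.7]
orientation: [-2.894, 1.221, 0.002]
ft_force: [1.7, -1.4, 1.4]
width: 34.3
```

Request:
move_arm(deltas=[[152, 0.0002, 0, 0, 0], [147, 0.0005, 0, 0, 0], [142, 0.0008, 0, 0, 0], [137, 0.001, 0, 0, 0], [137, 0.001, 0, 0, 0]])

```text
t: 35.77
ee_pos: [557.8, -192.8, 141.7]
orientation: [2.895, -1.221, -0.002]
ft_force: [-0.9, 1.3, 0.9]
width: 40.7
```

```bash
python3 - <<'E'
from h import *
go([556.3,-190.8,142],-45.7);im=snap('w45');cv2.imwrite('pics/w45c.png',cv2.resize(im[200:290,260:380],None,fx=6.5,fy=6.5,interpolation=2))
im=get_image('scene');a=cv2.resize(im[150:200,205:260],None,fx=14,fy=12,interpolation=cv2.INTER_CUBIC);cv2.imwrite('pics/s45b.png',a)
E
```

```text
t 35.77 p [ 557.8 -192.8  141.7] yaw -45.73 tilt [-0.001   0.0004] F [-0.9  1.3  0.9] w 40.7 -> row [-0.0025 -0.0003 -0.0003] -0.0006 rows 1.0 roll rows 0.004703162994370737
```

The hinge side has ridden up to about 89 mm, so contracting now would catch the hub's end. Spread again, move back and look.

Request:
move_arm(deltas=[[147, 0, 0, 0, 0], [157, 0, 0, 0, 0], [157, -0.001, 0, 0, 0], [157, -0.002, 0, 0, 0], [157, -0.003, 0, 0, 0]])

```text
t: 36.28
ee_pos: [557.0, -191.3, 142.4]
orientation: [2.895, -1.22, 0.003]
ft_force: [2.0, -1.2, 0.1]
width: 34.5
```

```bash
python3 - <<'E'
from h import *
go([556.3,-190.8,142],-45.7)
im=get_image('scene');a=cv2.resize(im[150:200,205:260],None,fx=14,fy=12,interpolation=cv2.INTER_CUBIC);cv2.imwrite('pics/s46b.png',a)
E
```

```text
t 36.28 p [ 557.  -191.3  142.4] yaw -45.72 tilt [ 0.0019 -0.0011] F [ 2.  -1.2  0.1] w 34.5 -> row [-0.0008  0.0001  0.0004] -0.0004 rows 1.0 roll rows 0.003468302000410072
```

Request:
move_arm(deltas=[[157, 0, 0, -0.003, 0], [157, 0, 0, -0.006, 0], [157, 0, 0, -0.009, 0], [157, 0, 0, -0.012, 0], [157, 0, 0, -0.012, 0]])

```text
t: 36.75
ee_pos: [555.9, -190.6, 154.3]
orientation: [-2.894, 1.221, 0.001]
ft_force: [0.3, 0.0, -3.4]
width: 34.1
```

```bash
python3 - <<'E'
from h import *
go([556.7,-191.3,147],-45.7)
im=get_image('scene');a=cv2.resize(im[150:200,205:260],None,fx=14,fy=12,interpolation=cv2.INTER_CUBIC);cv2.imwrite('pics/s47b.png',a)
E
```

```text
t 36.75 p [ 555.9 -190.6  154.3] yaw -45.74 tilt [-0.0006  0.0005] F [ 0.3  0.  -3.4] w 34.1 -> row [ 0.0011 -0.0001  0.0073] -0.0007 rows 1.0 roll rows 0.005936942581722984
```

Request:
move_arm(deltas=[[157, 0.0015, 0, 0.002, 0], [157, 0.0015, 0, 0.004, 0], [157, 0.0015, 0, 0.006, 0], [157, 0.0015, 0, 0.008, 0], [157, 0.0015, 0, 0.009, 0]])

```text
t: 37.22
ee_pos: [557.1, -191.9, 144.7]
orientation: [2.895, -1.221, -0.001]
ft_force: [-0.3, -0.5, 0.2]
width: 34.2
```

Request:
move_arm(deltas=[[157, 0, 0, 0.001, 0], [157, 0, 0, 0.002, 0], [157, 0, 0, 0.002, 0]])

```text
t: 37.47
ee_pos: [557.2, -191.9, 142.9]
orientation: [2.895, -1.221, -0.0]
ft_force: [-0.3, -0.2, 0.3]
width: 33.8
```

```bash
python3 - <<'E'
from h import *
go([556.7,-191.3,143],-45.7)
im=get_image('scene');a=cv2.resize(im[150:200,205:260],None,fx=14,fy=12,interpolation=cv2.INTER_CUBIC);cv2.imwrite('pics/s48b.png',a)
E
```

```text
t 37.47 p [ 557.2 -191.9  142.9] yaw -45.73 tilt [-0. -0.] F [-0.3 -0.2  0.3] w 33.8 -> row [-0.0008 -0.0001 -0.0001] -0.0006 rows 1.0 roll rows 0.004713889325895658
```

Request:
move_arm(deltas=[[157, 0, 0, -0.003, 0], [157, 0, 0, -0.007, 0], [157, -0.001, 0, -0.01, 0], [157, -0.002, 0, -0.012, 0], [157, -0.0022, 0, -0.012, 0]])

```text
t: 37.93
ee_pos: [555.7, -190.2, 155.5]
orientation: [-2.895, 1.221, -0.001]
ft_force: [0.6, -0.2, -3.3]
width: 34.3
```

Request:
move_arm(deltas=[[157, 0, 0, 0.003, 0], [157, 0, 0, 0.005, 0], [157, 0, 0, 0.007, 0], [157, 0, 0, 0.009, 0], [157, 0, 0, 0.009, 0]])

```text
t: 38.35
ee_pos: [556.0, -190.6, 145.8]
orientation: [2.895, -1.221, 0.001]
ft_force: [1.8, -1.1, -0.4]
width: 33.8
```

```bash
python3 - <<'E'
from h import *
go([556.7,-191.3,143],-45.7)
im=get_image('scene');a=cv2.resize(im[150:200,205:260],None,fx=14,fy=12,interpolation=cv2.INTER_CUBIC);cv2.imwrite('pics/s49b.png',a)
E
```

```text
t 38.35 p [ 556.  -190.6  145.8] yaw -45.73 tilt [ 0.0006 -0.0005] F [ 1.8 -1.1 -0.4] w 33.8 -> row [ 0.0009 -0.      0.0028] -0.0005 rows 1.0 roll rows 0.00413684237039121
```

Raise clear of the hub so that the ring droops on the hinge side again (as on the first approach, which pressed level), then repeat that approach.

Request:
move_arm(deltas=[[157, 0, 0, -0.004, 0], [157, 0, 0, -0.01, 0], [157, 0.001, 0, -0.018, 0], [157, 0.001, 0, -0.028, 0], [157, 0.001, 0, -0.03, 0]])

```text
t: 38.82
ee_pos: [557.1, -191.1, 178.1]
orientation: [-2.894, 1.221, -0.003]
ft_force: [0.7, 0.1, -3.2]
width: 34.3
```

```bash
python3 - <<'E'
from h import *
go([556.1,-191.0,163],-45.7)
im=get_image('scene');a=cv2.resize(im[140:200,200:260],None,fx=13,fy=10,interpolation=cv2.INTER_CUBIC);cv2.imwrite('pics/s50b.png',a)
E
```

```text
t 38.82 p [ 557.1 -191.1  178.1] yaw -45.74 tilt [ 0.0019 -0.0004] F [ 0.7  0.1 -3.2] w 34.3 -> row [-0.0008  0.0007  0.0151] -0.0007 rows 1.0 roll rows 0.005284154876649601
```

```bash
cat h.py | head -60; python3 -c "
from h import *
go((556.7,-191.3,150),-45.7)"
```

```text
import numpy as np,cv2
from scipy.spatial.transform import Rotation as R
from workcell import *
def pose():
    o=get_obs();M=R.from_rotvec(o['orientation']).as_matrix();return o,np.array(o['ee_pos']),M
def go(target,yaw=None):
    "delta row from measured pose to target TCP (mm) & yaw of tool x (deg)"
    o,p,M=pose()
    d=M.T@(np.array(target)-p)/1000
    cur=np.degrees(np.arctan2(M[1,0],M[0,0]))
    r=0 if yaw is None else -np.radians((yaw-cur+180)%360-180)
    print('t',round(o['t'],2),'p',p.round(1),'yaw',round(cur,2),'tilt',(M[:2,2]).round(4),'F',np.round(o['ft_force'],1),'w',round(o['width'],1),'-> row',d.round(4),round(r,4),'rows',np.ceil(np.linalg.norm(d)/.0417),'roll rows',abs(r)/.125)
def cam_wrist():
    k=calibration('wrist');o,p,M=pose()
    H=np.eye(4);H[:3,:3]=M;H[:3,3]=p
    return k['intrinsics'],np.linalg.inv(H@np.array(k['hand_eye']))
def cam(c):
    if c=='wrist': return cam_wrist()
    k=calibration(c);return np.array(k['intrinsics']),np.array(k['world_to_cam'])
def proj(K,W,X):
    X=np.atleast_2d(X).astype(float);c=X@W[:3,:3].T+W[:3,3];u=c@np.array(K).T;return u[:,:2]/u[:,2:]
def backz(K,W,uv,z):
    uv=np.atleast_2d(uv);C=-W[:3,:3].T@W[:3,3]
    r=np.c_[uv,np.ones(len(uv))]@np.linalg.inv(np.array(K)).T@W[:3,:3]
    return C+r*((z-C[2])/r[:,2])[:,None]
def tri(views):
    "views: list of (K,W,uv)"
    A=[]
    for K,W,uv in views:
        P=np.array(K)@W[:3];A+= [uv[0]*P[2]-P[0],uv[1]*P[2]-P[1]]
    v=np.linalg.svd(np.array(A))[2][-1];return v[:3]/v[3]
import pickle
def snap(tag):
    K,W=cam_wrist();im=get_image('wrist');cv2.imwrite(f'pics/{tag}.png',im);pickle.dump((np.array(K),W),open(f'pics/{tag}.pkl','wb'));return im
def view(tag): return pickle.load(open(f'pics/{tag}.pkl','rb'))
t 38.87 p [ 557.1 -191.1  177.9] yaw -45.74 tilt [ 0.0023 -0.0005] F [ 0.6 -0.1 -2.1] w 34.0 -> row [-0.0002  0.0005  0.0279] -0.0006 rows 1.0 roll rows 0.005112773886364084
```

Request:
move_arm(deltas=[[157, 0.0, 0.0005, 0.01, 0], [157, 0.0, 0.0005, 0.02, 0], [157, 0.0, 0.0005, 0.026, 0], [157, 0.0, 0.0005, 0.031, 0], [157, 0.0, 0.0005, 0.031, 0]])

```text
t: 39.28
ee_pos: [555.6, -191.2, 143.4]
orientation: [2.895, -1.221, -0.003]
ft_force: [1.2, -0.6, 0.4]
width: 34.2
```

```bash
python3 -c "
from h import *
go((556.7,-191.3,143),-45.7)
im=get_image('scene')
cv2.imwrite('pics/s60.png',cv2.resize(im[150:200,205:260],None,fx=14,fy=12,interpolation=cv2.INTER_CUBIC))"
```

```text
t 39.28 p [ 555.6 -191.2  143.4] yaw -45.73 tilt [-0.0016  0.0006] F [ 1.2 -0.6  0.4] w 34.2 -> row [ 0.0009 -0.0007  0.0004] -0.0006 rows 1.0 roll rows 0.004535363053555859
```

View pics/s60.png

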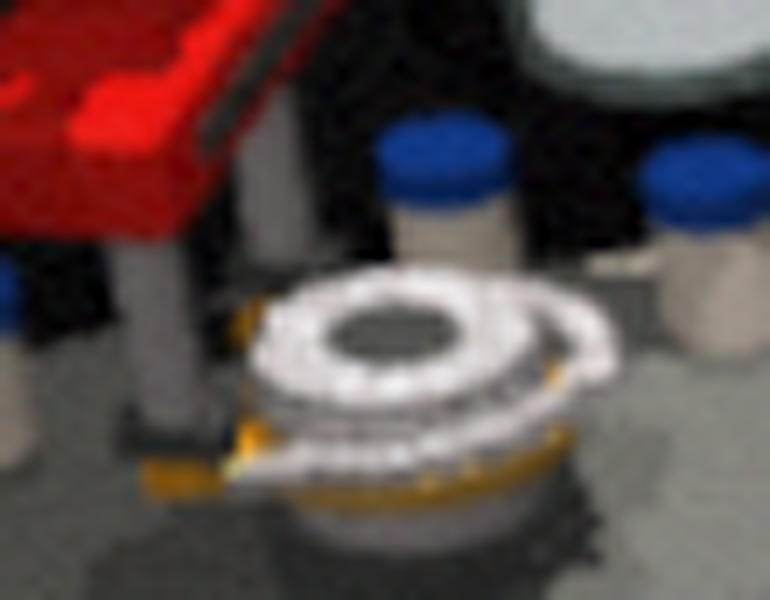

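Request:
move_arm(deltas=[[157, 0.0, 0, 0.002, 0], [157, 0.0, 0, 0.003, 0], [157, 0.0, 0, 0.003, 0]])

```text
t: 39.58
ee_pos: [555.8, -191.3, 141.9]
orientation: [2.895, -1.221, -0.001]
ft_force: [0.2, 0.5, 0.6]
width: 34.6
```

```bash
python3 -c "
from h import *
go((556.7,-191.3,143),-45.7)
im=get_image('scene')
cv2.imwrite('pics/s61.png',cv2.resize(im[150:200,205:260],None,fx=14,fy=12,interpolation=cv2.INTER_CUBIC))"
```

```text
t 39.58 p [ 555.8 -191.3  141.9] yaw -45.74 tilt [-0.0004  0.0002] F [0.2 0.5 0.6] w 34.6 -> row [ 0.0006 -0.0006 -0.0011] -0.0006 rows 1.0 roll rows 0.004943991119408171
```

View pics/s61.png

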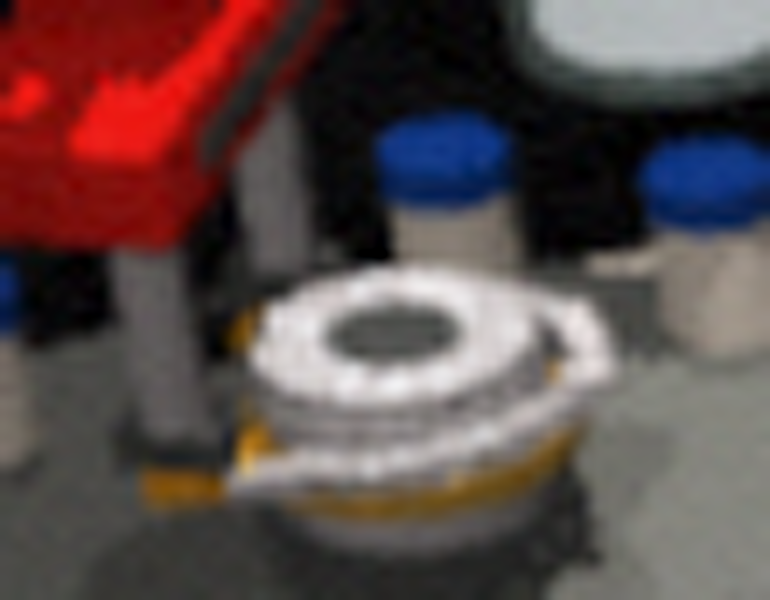

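Request:
move_arm(deltas=[[150, 0.0, 0, 0.0005, 0], [143, 0.0005, 0, 0.0005, 0], [137, 0.0005, 0, 0.0005, 0], [132, 0.001, 0, 0.0005, 0]])

```text
t: 39.97
ee_pos: [556.8, -192.0, 141.6]
orientation: [-2.894, 1.221, -0.0]
ft_force: [-1.6, -0.3, 2.3]
width: 42.3
```

```bash
python3 -c "
from h import *
go((556.7,-191.3,143),-45.7)
im=get_image('scene')
cv2.imwrite('pics/s62.png',cv2.resize(im[150:200,205:260],None,fx=14,fy=12,interpolation=cv2.INTER_CUBIC))"
```

```text
t 39.97 p [ 556.8 -192.   141.6] yaw -45.74 tilt [0.0002 0.0002] F [-1.6 -0.3  2.3] w 42.3 -> row [-0.0006 -0.0005 -0.0014] -0.0007 rows 1.0 roll rows 0.0057237705712769055
```

View pics/s62.png

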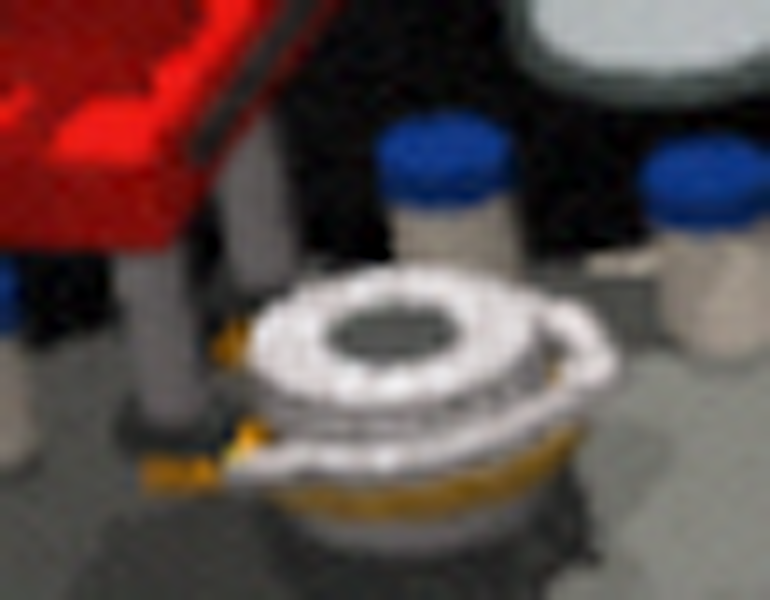

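Request:
move_arm(deltas=[[128, 0.0, 0, 0.0005, 0], [123, 0.0005, 0, 0.001, 0], [118, 0.0005, 0, 0.001, 0], [118, 0.001, 0, 0.001, 0]])

```text
t: 40.35
ee_pos: [557.5, -192.7, 140.4]
orientation: [-2.895, 1.221, -0.0]
ft_force: [-1.9, 0.1, 1.3]
width: 47.4
```

```bash
python3 -c "
from h import *
go((556.7,-191.3,143),-45.7)
im=get_image('scene')
cv2.imwrite('pics/s63.png',cv2.resize(im[150:200,205:260],None,fx=14,fy=12,interpolation=cv2.INTER_CUBIC))"
```

```text
t 40.35 p [ 557.5 -192.7  140.4] yaw -45.73 tilt [0.0001 0.0001] F [-1.9  0.1  1.3] w 47.4 -> row [-0.0016 -0.0004 -0.0026] -0.0005 rows 1.0 roll rows 0.004280489267591222
```

View pics/s63.png

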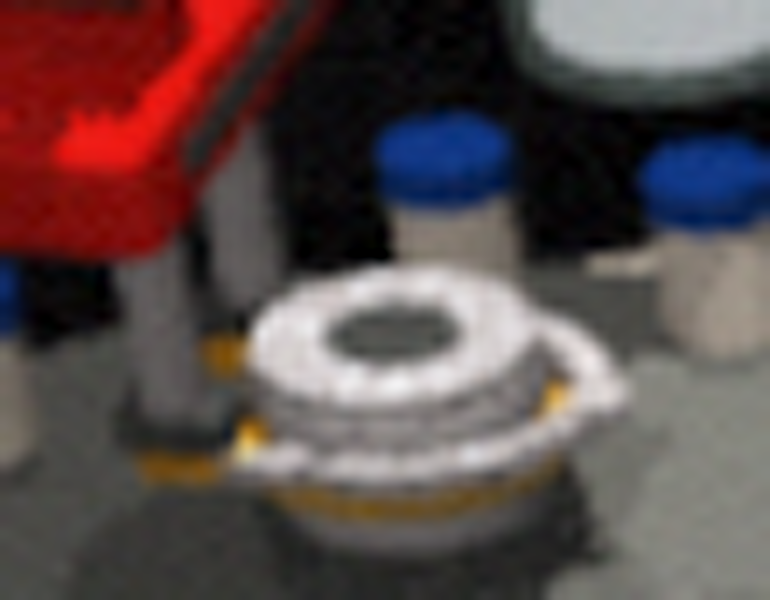

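Request:
move_arm(deltas=[[113, -0.001, 0, 0.0, 0], [108, -0.001, 0, 0.0, 0], [104, -0.0005, 0, 0.0, 0], [100, 0.0, 0, 0.0, 0], [100, 0.0, 0, 0.0, 0]])

```text
t: 40.82
ee_pos: [557.4, -192.8, 140.5]
orientation: [-2.895, 1.221, 0.0]
ft_force: [-0.3, 0.4, 2.2]
width: 53.5
```

```bash
python3 -c "
from h import *
go((556.7,-191.3,143),-45.7)
im=get_image('scene')
cv2.imwrite('pics/s64.png',cv2.resize(im[150:200,205:260],None,fx=14,fy=12,interpolation=cv2.INTER_CUBIC))"
```

```text
t 40.82 p [ 557.4 -192.8  140.5] yaw -45.74 tilt [-0.0001  0.0001] F [-0.3  0.4  2.2] w 53.5 -> row [-0.0016 -0.0005 -0.0025] -0.0006 rows 1.0 roll rows 0.005199497445915106
```

View pics/s64.png

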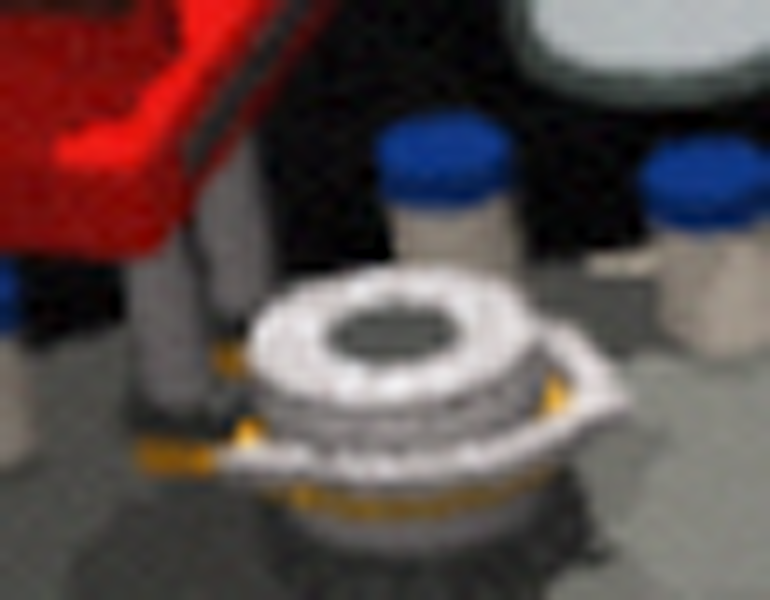

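```bash
python3 -c "
from h import *
K,W=cam('scene')
hx=np.array([540.7,-176.0]);x=np.array([.698,-.716]);y=np.array([.716,.698])
for z in (83,79):
  for X,Y in ((25,11),(25,-11),(23,17),(23,-17),(0,22),(0,-22),(0,0),(-28,0)):
    u=proj(K,W,[*(hx+X*x+Y*y),z])[0];print(z,X,Y,((u-[205,150])*[14,12]).round(0))
im=get_image('top');h=proj(*cam('top'),[540.7,-176,83])[0].astype(int);print(h)
c=im[h[1]-35:h[1]+35,h[0]-45:h[0]+45];cv2.imwrite('pics/t64.png',cv2.resize(c,None,fx=8,fy=8,interpolation=cv2.INTER_CUBIC))
"
```

```text
83 25 11 [180. 412.]
83 25 -11 [233. 333.]
83 23 17 [181. 435.]
83 23 -17 [262. 313.]
83 0 22 [343. 467.]
83 0 -22 [442. 307.]
83 0 0 [394. 385.]
83 -28 0 [604. 400.]
79 25 11 [185. 435.]
79 25 -11 [237. 355.]
79 23 17 [185. 458.]
79 23 -17 [266. 335.]
79 0 22 [347. 489.]
79 0 -22 [445. 329.]
79 0 0 [397. 407.]
79 -28 0 [608. 422.]
[468 234]
```

View pics/t64.png

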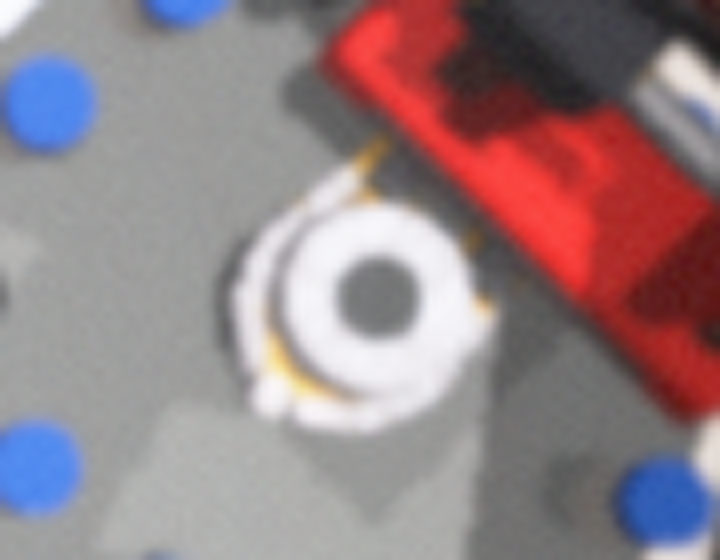

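Request:
move_arm(deltas=[[104, 0, 0.001, -0.001, 0], [104, 0.0, 0.001, -0.002, 0], [104, 0, 0.001, -0.003, 0], [104, 0, 0.001, -0.003, 0]])

```text
t: 41.25
ee_pos: [556.6, -193.5, 143.4]
orientation: [-2.895, 1.221, 0.0]
ft_force: [1.3, 0.1, -3.5]
width: 52.4
```

```bash
cat >> h.py <<'E'
def look(tag):
    im=get_image('scene');a=cv2.resize(im[150:200,205:260],None,fx=14,fy=12,interpolation=cv2.INTER_CUBIC)
    cv2.imwrite(f'pics/{tag}.png',a)
E
python3 -c "
from h import *
go((556.7,-191.3,143),-45.7)
look('s65')"
```

```text
t 41.25 p [ 556.6 -193.5  143.4] yaw -45.74 tilt [-0.0002  0.0001] F [ 1.3  0.1 -3.5] w 52.4 -> row [-0.0015 -0.0016  0.0004] -0.0006 rows 1.0 roll rows 0.00489059382094239
```

View pics/s65.png

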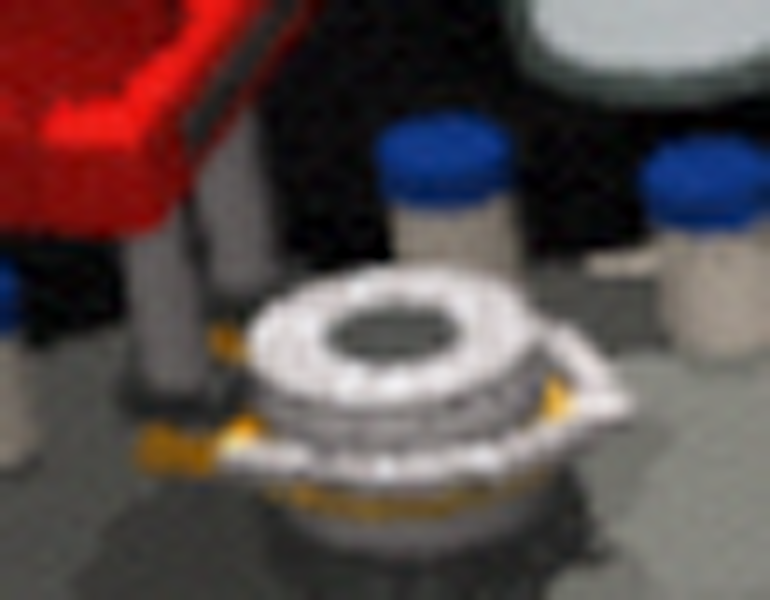

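Request:
move_arm(deltas=[[112, 0, 0.0, -0.0, 0], [120, 0.0, 0.0, 0.0, 0], [120, 0, 0.0, 0.001, 0], [120, 0, 0.0, 0.002, 0]])

```text
t: 41.63
ee_pos: [556.6, -193.6, 141.7]
orientation: [2.895, -1.221, 0.0]
ft_force: [-0.1, 0.7, 1.0]
width: 47.0
```

```bash
python3 -c "
from h import *
go((556.7,-191.3,143),-45.7)
look('s66')"
```

```text
t 41.63 p [ 556.6 -193.6  141.7] yaw -45.73 tilt [ 0.     -0.0002] F [-0.1  0.7  1. ] w 47.0 -> row [-0.0016 -0.0016 -0.0013] -0.0005 rows 1.0 roll rows 0.003875548471380078
```

View pics/s66.png

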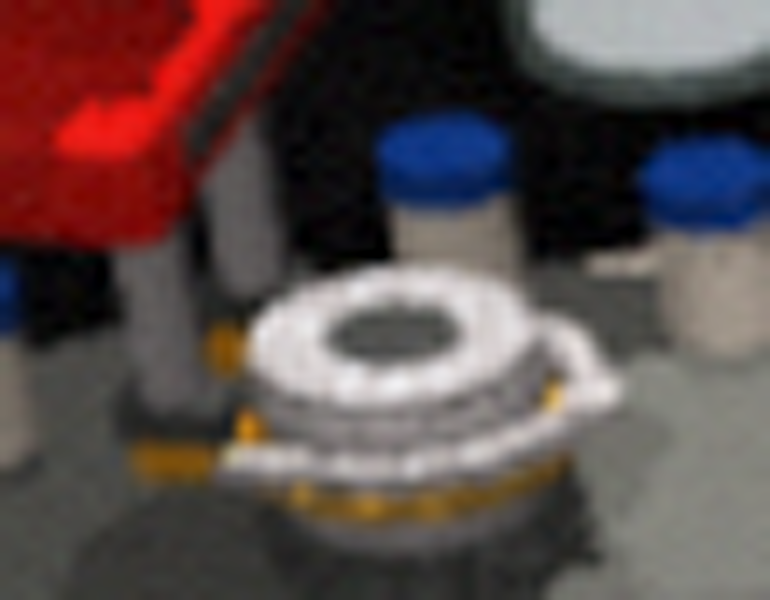

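Request:
move_arm(deltas=[[128, -0.001, 0.0, 0.001, 0], [135, -0.001, 0.0, 0.002, 0], [137, -0.001, 0.0, 0.003, 0], [137, -0.001, 0.0, 0.004, 0], [137, -0.001, 0.0, 0.004, 0]])

```text
t: 42.1
ee_pos: [556.2, -192.9, 137.7]
orientation: [-2.895, 1.221, -0.001]
ft_force: [-0.1, 0.1, 4.4]
width: 41.3
```

```bash
python3 -c "
from h import *
go((556.7,-191.3,143),-45.7)
look('s67')"
```

```text
t 42.1 p [ 556.2 -192.9  137.7] yaw -45.74 tilt [ 0.0004 -0.0002] F [-0.1  0.1  4.4] w 41.3 -> row [-0.0008 -0.0014 -0.0053] -0.0006 rows 1.0 roll rows 0.004896752373895444
```

View pics/s67.png

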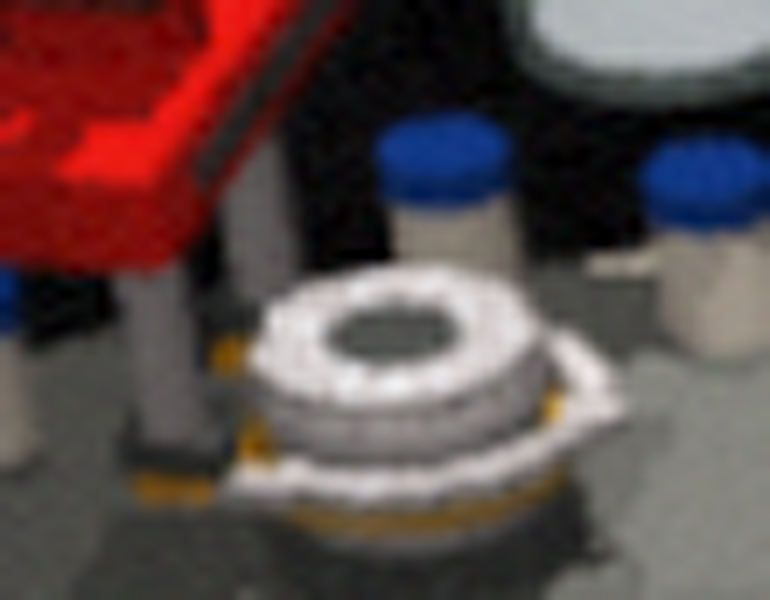

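Request:
move_arm(deltas=[[130, 0.0, 0.0, 0.0005, 0], [123, 0.0, 0.0, 0.001, 0], [116, 0.0005, 0.0, 0.001, 0], [110, 0.001, 0.0, 0.001, 0], [104, 0.0015, 0.0, 0.001, 0]])

```text
t: 42.57
ee_pos: [557.7, -193.9, 137.3]
orientation: [-2.894, 1.221, -0.002]
ft_force: [0.4, -0.1, 7.4]
width: 51.6
```

```bash
python3 -c "
from h import *
go((556.7,-191.3,143),-45.7)
look('s68')"
```

```text
t 42.57 p [ 557.7 -193.9  137.3] yaw -45.74 tilt [ 0.0014 -0.0002] F [ 0.4 -0.1  7.4] w 51.6 -> row [-0.0025 -0.0011 -0.0057] -0.0006 rows 1.0 roll rows 0.005129120532985783
```

View pics/s68.png

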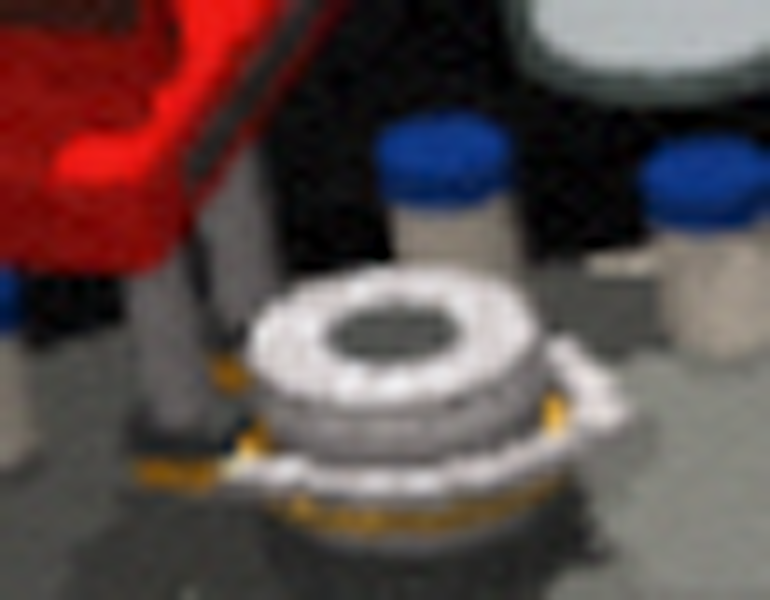

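Request:
move_arm(deltas=[[100, 0.001, 0.0, -0.0005, 0], [96, 0.0015, 0.0, -0.0005, 0], [92, 0.002, 0.0, -0.0005, 0], [90, 0.002, 0.0, -0.0005, 0], [90, 0.002, 0.0, -0.0005, 0]])

```text
t: 43.03
ee_pos: [558.8, -195.2, 137.1]
orientation: [-2.894, 1.221, -0.001]
ft_force: [0.9, 1.5, 5.3]
width: 56.8
```

```bash
python3 -c "
from h import *
go((556.7,-191.3,143),-45.7)
look('s69')
im=get_image('top');h=(468,234)
c=im[h[1]-35:h[1]+35,h[0]-45:h[0]+45];cv2.imwrite('pics/t69.png',cv2.resize(c,None,fx=8,fy=8,interpolation=cv2.INTER_CUBIC))
"
```

```text
t 43.03 p [ 558.8 -195.2  137.1] yaw -45.74 tilt [0.0007 0.0001] F [0.9 1.5 5.3] w 56.8 -> row [-0.0043 -0.0012 -0.0059] -0.0007 rows 1.0 roll rows 0.005691456204154602
```

View pics/s69.png

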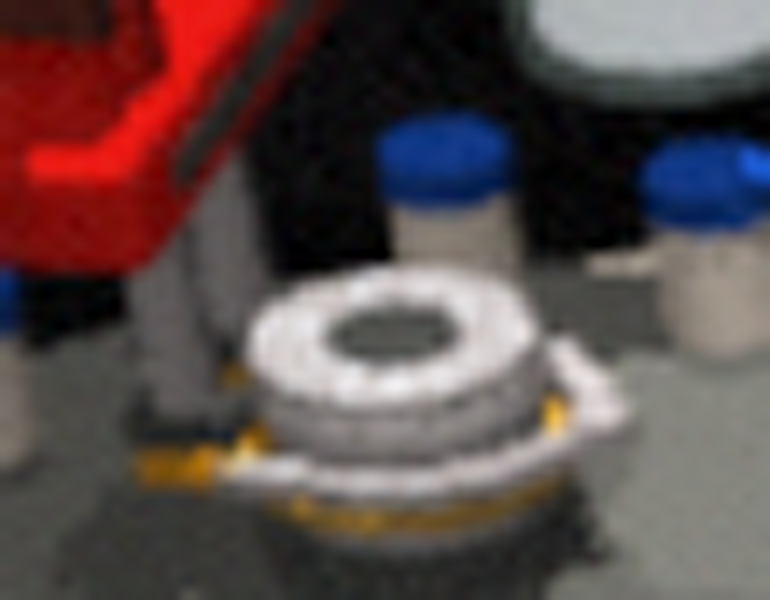

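View pics/t69.png

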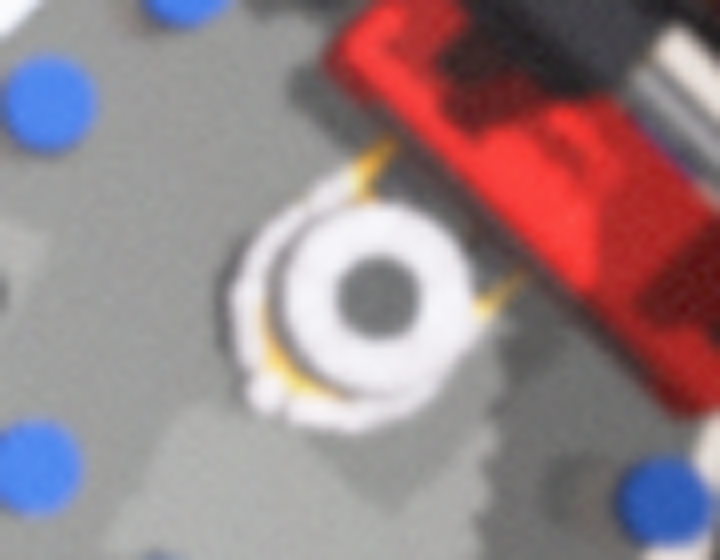

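Request:
move_arm(deltas=[[90, 0.0, 0.0, -0.0015, 0], [90, 0.0, 0.0, -0.003, 0], [90, 0.0, 0.0, -0.005, 0], [90, 0.0, 0.0, -0.005, 0]])

```text
t: 43.47
ee_pos: [558.1, -195.0, 141.6]
orientation: [-2.895, 1.221, 0.002]
ft_force: [1.4, 0.9, -3.7]
width: 57.0
```

```bash
python3 -c "
from h import *
go((556.7,-191.3,143),-45.7)
look('s70')
"
```

```text
t 43.47 p [ 558.1 -195.   141.6] yaw -45.73 tilt [-0.0009  0.0005] F [ 1.4  0.9 -3.7] w 57.0 -> row [-0.0037 -0.0016 -0.0014] -0.0006 rows 1.0 roll rows 0.004882128903102521
```

View pics/s70.png

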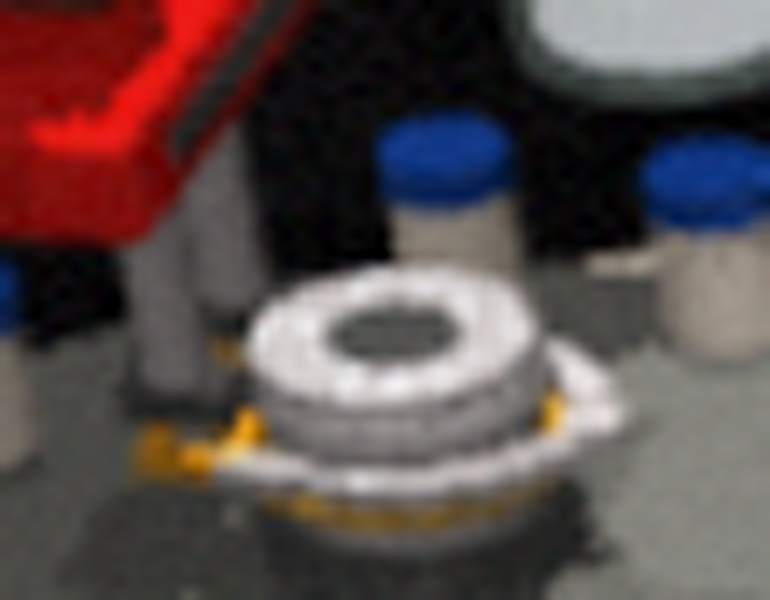

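Request:
move_arm(deltas=[[90, 0.0, -0.001, -0.002, 0], [90, 0.0, -0.001, -0.004, 0], [90, 0.0, -0.001, -0.007, 0], [90, 0.0, -0.001, -0.012, 0], [90, 0.0, -0.001, -0.018, 0]])

```text
t: 43.93
ee_pos: [558.8, -194.5, 160.3]
orientation: [2.895, -1.221, -0.001]
ft_force: [-1.4, -0.2, -1.8]
width: 57.0
```

```bash
python3 -c "
from h import *
go((556.7,-191.3,143),-45.7)
look('s71')
im=get_image('top');h=(468,234)
c=im[h[1]-35:h[1]+35,h[0]-45:h[0]+45];cv2.imwrite('pics/t71.png',cv2.resize(c,None,fx=8,fy=8,interpolation=cv2.INTER_CUBIC))
"
```

```text
t 43.93 p [ 558.8 -194.5  160.3] yaw -45.73 tilt [-0.0007  0.0002] F [-1.4 -0.2 -1.8] w 57.0 -> row [-0.0038 -0.0007  0.0173] -0.0006 rows 1.0 roll rows 0.004711787362590449
```

View pics/s71.png

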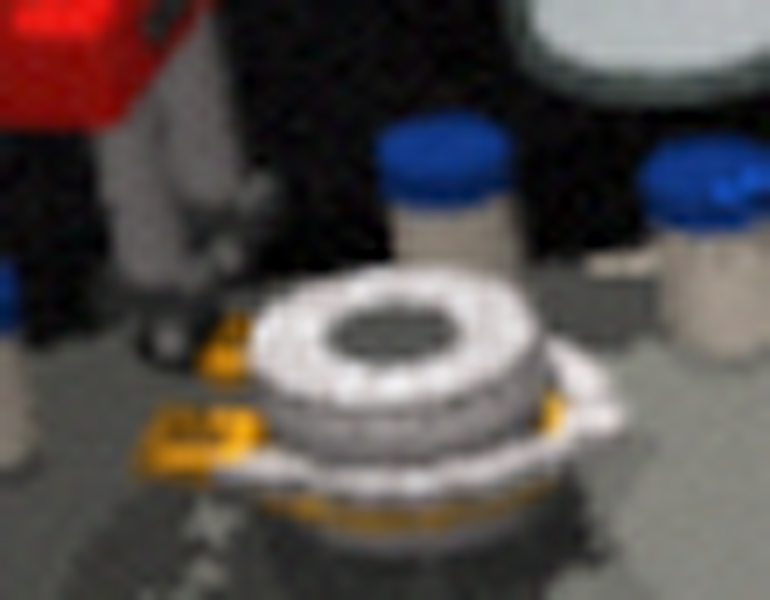

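View pics/t71.png

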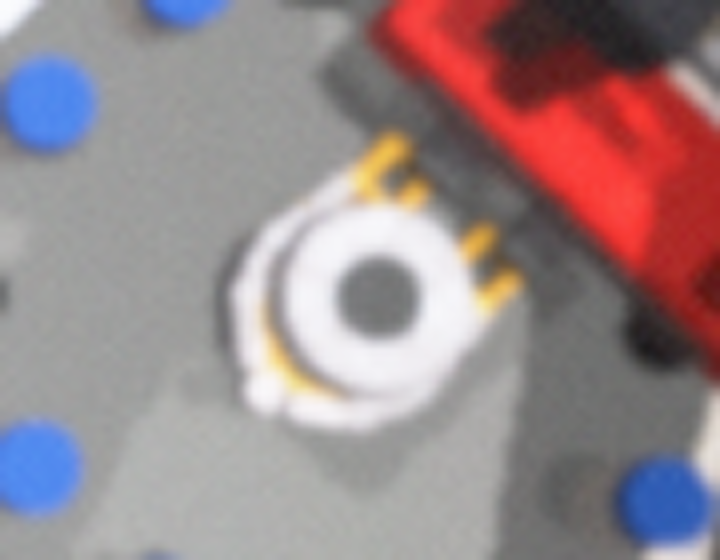

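```bash
python3 -c "
from h import *
K,W=cam('top')
b=backz(K,W,[(468-45+398/8,234-35+170/8),(468-45+490/8,234-35+262/8)],81);print(b,np.linalg.norm(b[0]-b[1]),b.mean(0))
hb=backz(K,W,[(468-45+377/8,234-35+298/8),(468-45+280/8,234-35+298/8),(468-45+475/8,234-35+298/8)],92);print(hb,np.linalg.norm(hb[1]-hb[2]))
# hinge outer
print(backz(K,W,[(468-45+258/8,234-35+400/8)],81))
K,W=cam('scene')
b=backz(K,W,[(205+190/14,150+432/12),(205+235/14,150+347/12)],81);print(b,np.linalg.norm(b[0]-b[1]))
im=get_image('scene');c=im[165:195,210:255];cv2.imwrite('pics/s72.png',cv2.resize(c,None,fx=17,fy=17,interpolation=cv2.INTER_LANCZOS4))
"
```

```text
[[ 564.2876875  -183.97188849   81.        ]
 [ 545.88856846 -201.82431094   81.        ]] 25.63662553480594 [ 555.08812798 -192.89809971   81.        ]
[[ 537.89975653 -175.18074883   92.        ]
 [ 537.91800816 -156.15431098   92.        ]
 [ 537.88130351 -194.41712847   92.        ]] 38.26283509488777
[[ 518.50308349 -154.84096276   81.        ]]
[[ 566.36032581 -183.5886751    81.        ]
 [ 550.69713428 -200.82822462   81.        ]] 23.292437318624412
```

View pics/s72.png

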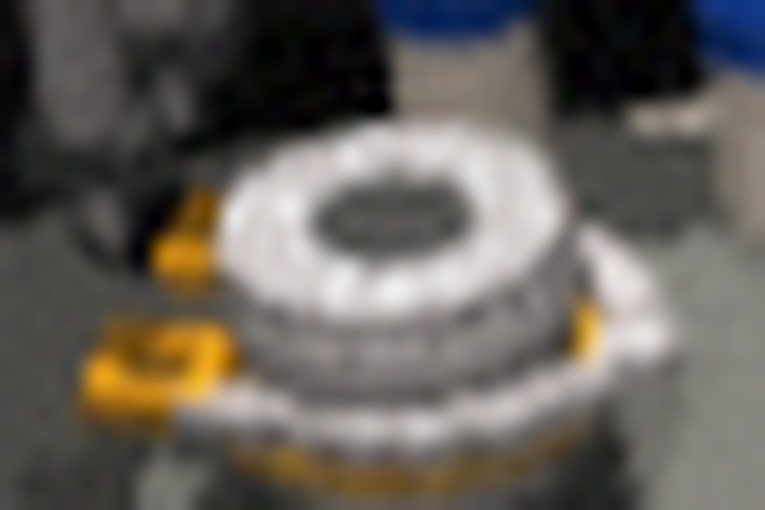

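```bash
python3 -c "
from h import *
snap('w71')
im=get_image('top')
cv2.imwrite('pics/t72.png',cv2.resize(im[212:260,440:500],None,fx=12,fy=12,interpolation=cv2.INTER_LANCZOS4))
K,W=cam('wrist');print(proj(K,W,[[540,-176,92],[563,-184,81],[547,-200,81]]))
"
```

```text
[[321.55009486 281.41798958]
 [306.490264   247.66761721]
 [337.71207791 247.25813679]]
```

View pics/w71.png

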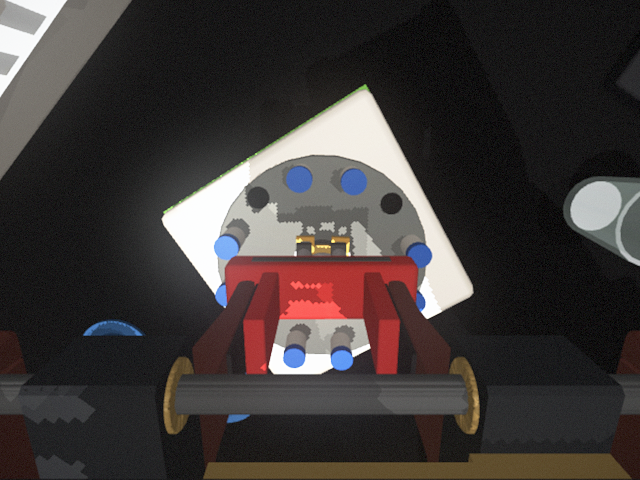

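View pics/t72.png

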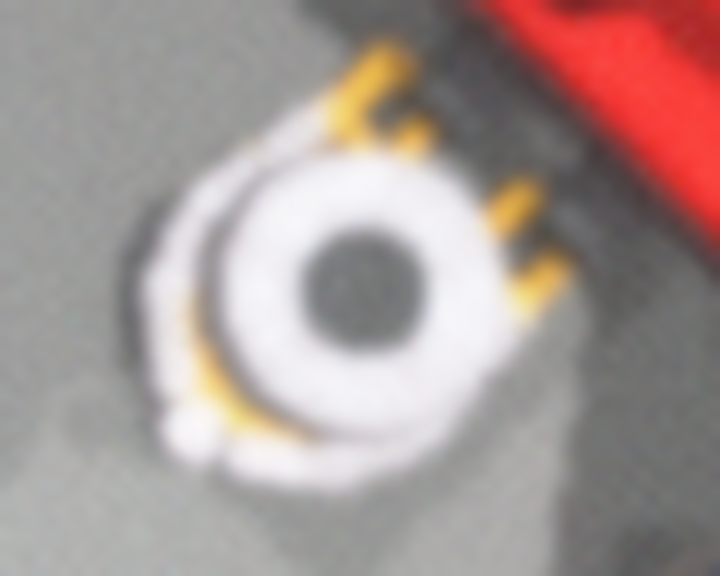

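```bash
python3 -c "
from h import *
im=cv2.imread('pics/w71.png')
cv2.imwrite('pics/w71z.png',cv2.resize(im[215:265,285:365],None,fx=10,fy=10,interpolation=cv2.INTER_CUBIC))
"
```

```text
(no output)
```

View pics/w71z.png

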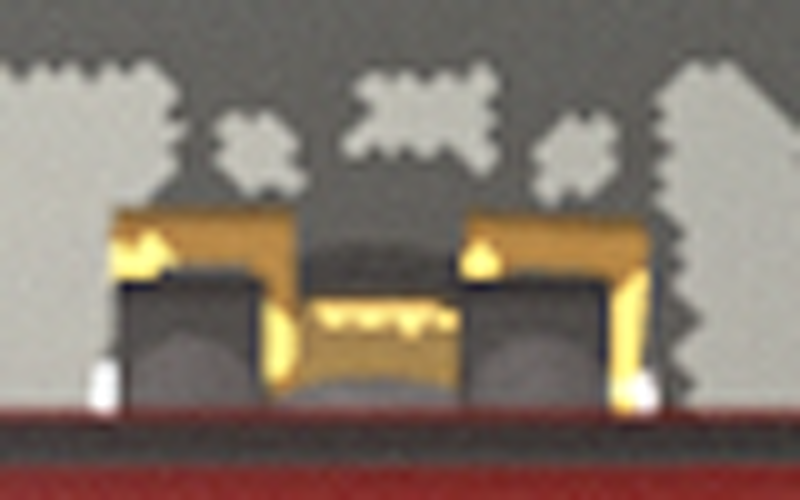

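```bash
ls -tr pics | tr '\n' ' '; python3 -c "
from h import *
K,W=cam('wrist')
print([proj(K,W,[[540.7+.698*25+s*.716*11,-176-.716*25+s*.698*11,z] for s in (-1,1)]).round(1).tolist() for z in (83,79)])"
```

```text
a_scene.png a_top.png a_wrist.png crop1.png w1.png w1.pkl w2.png w2.pkl w3.png w3.pkl w4.png w4.pkl w5.png w5.pkl w5c.png w4c.png w5d.png w6.png w6.pkl w7.png w7.pkl w7c.png w8.png w8.pkl w8c.png s9.png t9.png w9.png w9.pkl w9c.png s10c.png w10.png w10.pkl w10c.png w9d.png w11.png w11.pkl s11.png w11o.png w12.png w12.pkl w12c.png w13.png w13.pkl w13c.png w14.png w14.pkl w14c.png s14.png s15.png w15.png w16.png w16.pkl w16c.png w17.png w17.pkl w17c.png s17.png w18.png w18.pkl s18.png s19.png s20.png w21.png w21.pkl s21.png w21c.png w22.png w22.pkl w22c.png w23.png w23.pkl s23.png w24.png w24.pkl s24.png w25.png w25.pkl s25.png w26.png w26.pkl w26c.png s26.png w27.png w27.pkl w27c.png s27.png w28.png w28.pkl w28c.png s28.png w29.png w29.pkl w30.png w30.pkl w30c.png s30.png w31.png w31.pkl w31c.png s31.png w32.png w32.pkl w32c.png w33.png w33.pkl w33c.png w34.png w34.pkl w34c.png s34.png w35.png w35.pkl w35c.png w36.png w36.pkl w36c.png w37.png w37.pkl w37c.png w38.png w38.pkl w38c.png s38.png w39.png w39.pkl w39c.png s39.png hub_w1.png hub_w2.png hub_w8.png hub_w10.png hubs.png w40.png w40.pkl w40c.png s40.png w41.png w41.pkl w41c.png s41.png s41b.png s42b.png w43.png w43.pkl s43b.png w44.png w44.pkl s44b.png w45.png w45.pkl w45c.png s45b.png s46b.png s47b.png s48b.png s49b.png s50b.png s60.png s61.png s62.png s63.png s64.png t64.png s65.png s66.png s67.png s68.png s69.png t69.png s70.png s71.png t71.png s72.png w71.png w71.pkl t72.png w71z.png [[[336.2, 243.6], [305.5, 243.6]], [[335.9, 242.0], [305.7, 242.0]]]
```

View pics/w38.png

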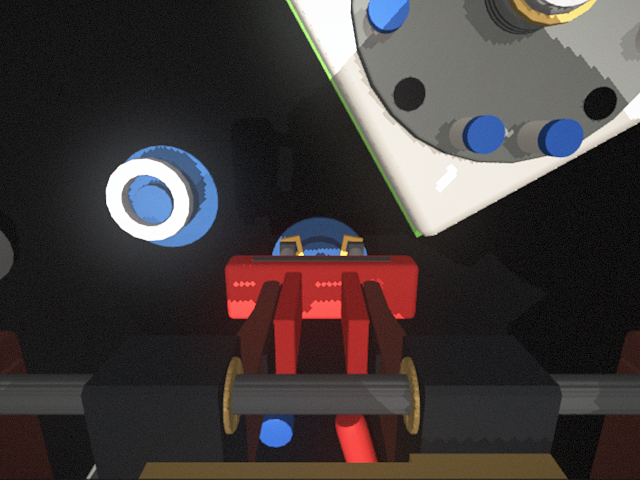

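View pics/w37.png

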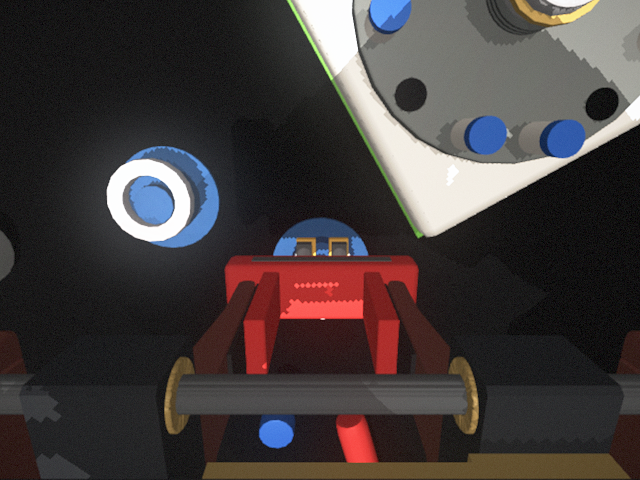

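```bash
python3 -c "
from h import *
im=cv2.imread('pics/w37.png')
cv2.imwrite('pics/w37z.png',cv2.resize(im[215:265,285:365],None,fx=10,fy=10,interpolation=cv2.INTER_CUBIC))
K,W=view('w37');print(W[:3,3],(-W[:3,:3].T@W[:3,3]).round(1));K,W=view('w71');print((-W[:3,:3].T@W[:3,3]).round(1),K[0,0])
"
```

```text
[365.90311605 341.62843823 384.76387127] [567.  -57.6 271.7]
[ 614.  -251.1  346.2] 382.32351001416066
```

View pics/w37z.png

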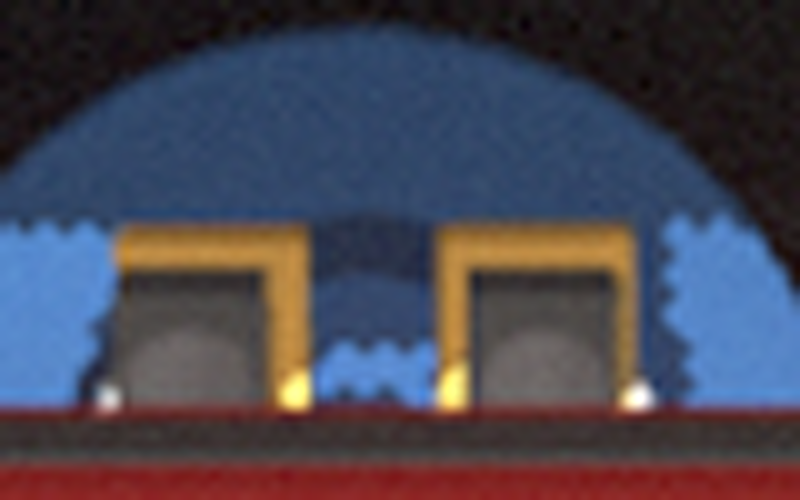

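Request:
move_arm(deltas=[[90, -0.0005, 0.0013, 0.004, 0], [90, -0.0005, 0.0013, 0.008, 0], [90, -0.0005, 0.0013, 0.0115, 0], [90, -0.0005, 0.0013, 0.0125, 0], [90, -0.0005, 0.0013, 0.0125, 0]])

```text
t: 44.6
ee_pos: [557.8, -195.1, 146.9]
orientation: [2.895, -1.221, -0.001]
ft_force: [0.5, -0.8, -1.8]
width: 56.8
```

```bash
python3 -c "
from h import *
go((556.7,-191.3,143),-45.7)
im=snap('w73')
cv2.imwrite('pics/w73z.png',cv2.resize(im[215:265,285:365],None,fx=10,fy=10,interpolation=cv2.INTER_CUBIC))
"
```

```text
t 44.6 p [ 557.8 -195.1  146.9] yaw -45.73 tilt [-0.0006  0.0002] F [ 0.5 -0.8 -1.8] w 56.8 -> row [-0.0035 -0.0019  0.0039] -0.0006 rows 1.0 roll rows 0.004734663509267432
```

View pics/w73z.png

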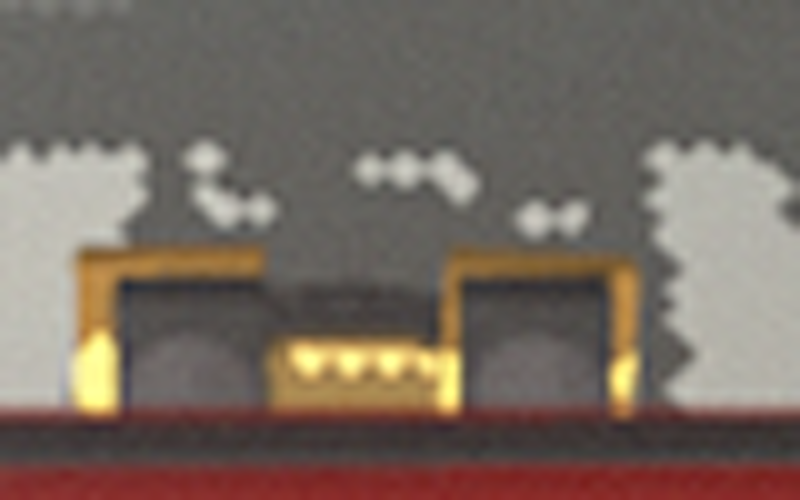

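Request:
move_arm(deltas=[[90, 0, 0.0015, 0, 0], [90, 0, 0.003, 0, 0], [90, 0, 0.001, 0, 0], [90, 0, -0.001, 0, 0], [90, 0, -0.0025, 0, 0]])

```text
t: 45.07
ee_pos: [559.8, -193.3, 147.5]
orientation: [-2.895, 1.221, -0.0]
ft_force: [-0.0, -0.6, -2.9]
width: 57.1
```

```bash
python3 -c "
from h import *
go((556.7,-191.3,143),-45.7)
im=snap('w74')
cv2.imwrite('pics/w74z.png',cv2.resize(im[215:265,285:365],None,fx=10,fy=10,interpolation=cv2.INTER_CUBIC))
"
```

```text
t 45.07 p [ 559.8 -193.3  147.5] yaw -45.74 tilt [0.0001 0.    ] F [-0.  -0.6 -2.9] w 57.1 -> row [-0.0036  0.0009  0.0045] -0.0008 rows 1.0 roll rows 0.006043438150893284
```

View pics/w74z.png

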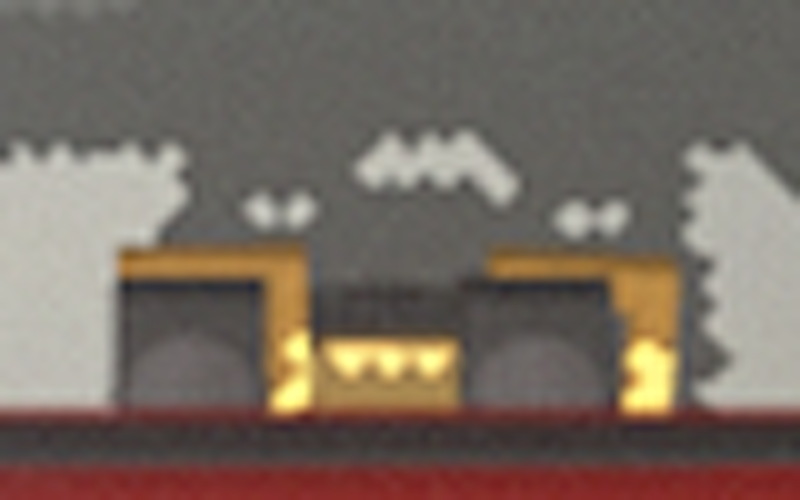

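Request:
move_arm(deltas=[[90, 0, -0.0015, 0, 0], [90, 0, -0.003, 0, 0], [90, 0, -0.003, 0, 0]])

```text
t: 45.37
ee_pos: [562.1, -191.1, 147.5]
orientation: [-2.895, 1.22, -0.0]
ft_force: [0.1, -0.5, -1.8]
width: 57.1
```

```bash
python3 -c "
from h import *
go((556.7,-191.3,143),-45.7)
im=snap('w75')
cv2.imwrite('pics/w75z.png',cv2.resize(im[215:265,285:365],None,fx=10,fy=10,interpolation=cv2.INTER_CUBIC))
look('s75')
"
```

```text
t 45.37 p [ 562.1 -191.1  147.5] yaw -45.72 tilt [0.0002 0.    ] F [ 0.1 -0.5 -1.8] w 57.1 -> row [-0.0036  0.004   0.0045] -0.0003 rows 1.0 roll rows 0.002640775756441827
```

View pics/w75z.png

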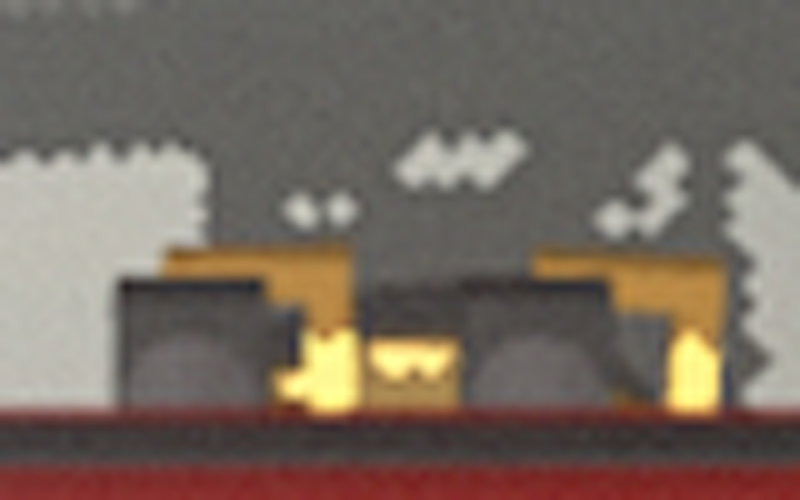

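View pics/s75.png

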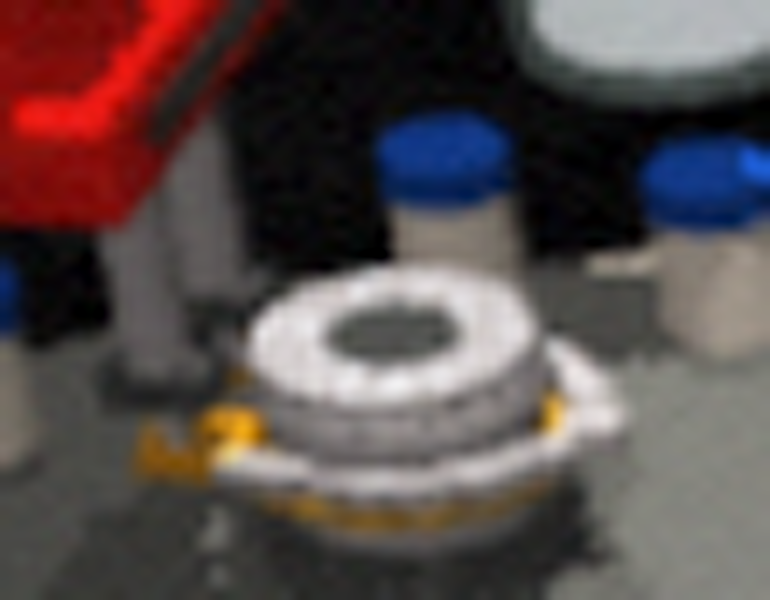

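Request:
move_arm(deltas=[[90, 0, 0.003, 0, 0], [90, 0, 0.0053, 0, 0], [90, 0, 0.0053, 0.002, 0], [90, 0, 0.0053, 0.005, 0], [90, 0, 0.0053, 0.005, 0]])

```text
t: 45.88
ee_pos: [558.0, -195.0, 141.9]
orientation: [-2.894, 1.221, -0.0]
ft_force: [1.4, 0.1, -3.5]
width: 57.0
```

```bash
python3 -c "
from h import *
go((556.7,-191.3,143),-45.7)
im=snap('w76')
cv2.imwrite('pics/w76z.png',cv2.resize(im[215:265,285:365],None,fx=10,fy=10,interpolation=cv2.INTER_CUBIC))
"
```

```text
t 45.88 p [ 558.  -195.   141.9] yaw -45.76 tilt [0.0002 0.0002] F [ 1.4  0.1 -3.5] w 57.0 -> row [-0.0036 -0.0016 -0.0011] -0.001 rows 1.0 roll rows 0.007805060119995472
```

View pics/w76z.png

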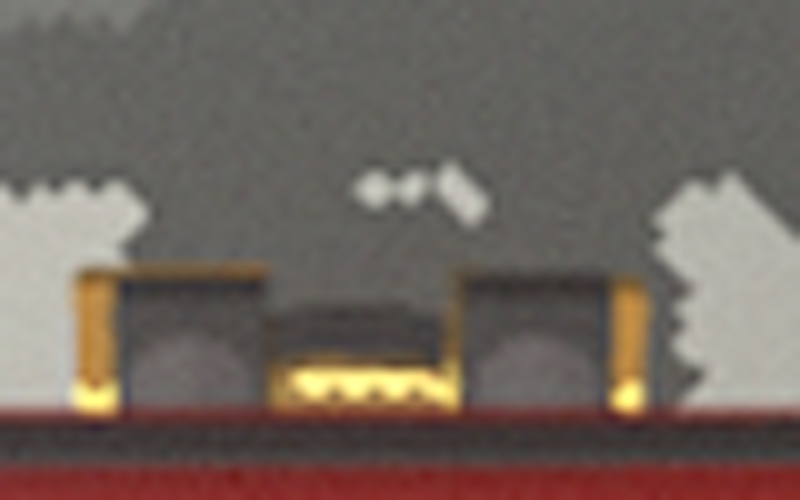

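Request:
move_arm(deltas=[[90, 0, 0.0015, 0, 0], [90, 0, 0.0025, 0, 0], [90, 0, 0.0025, 0, 0]])

```text
t: 46.18
ee_pos: [556.7, -196.5, 142.5]
orientation: [-2.894, 1.221, -0.001]
ft_force: [3.3, 2.2, -3.1]
width: 56.9
```

Request:
move_arm(deltas=[[90, 0, -0.0025, 0, 0], [90, 0, -0.0045, 0, 0], [90, 0, -0.005, 0, 0]])

```text
t: 46.43
ee_pos: [559.0, -193.8, 142.4]
orientation: [2.893, -1.218, -0.002]
ft_force: [-2.4, -3.9, -0.7]
width: 57.3
```

Request:
move_arm(deltas=[[90, 0, 0.0015, 0, 0], [90, 0, 0.0025, 0, 0], [90, 0, 0.0025, 0, 0]])

```text
t: 46.68
ee_pos: [558.0, -194.9, 142.5]
orientation: [-2.894, 1.221, -0.0]
ft_force: [0.8, 0.7, -3.3]
width: 56.8
```

```bash
python3 -c "
from h import *
go((556.7,-191.3,143),-45.7)
im=snap('w77')
cv2.imwrite('pics/w77z.png',cv2.resize(im[215:265,285:365],None,fx=10,fy=10,interpolation=cv2.INTER_CUBIC))
"
```

```text
t 46.68 p [ 558.  -194.9  142.5] yaw -45.76 tilt [0.0003 0.0004] F [ 0.8  0.7 -3.3] w 56.8 -> row [-0.0035 -0.0016 -0.0005] -0.001 rows 1.0 roll rows 0.007886799864783939
```

View pics/w77z.png

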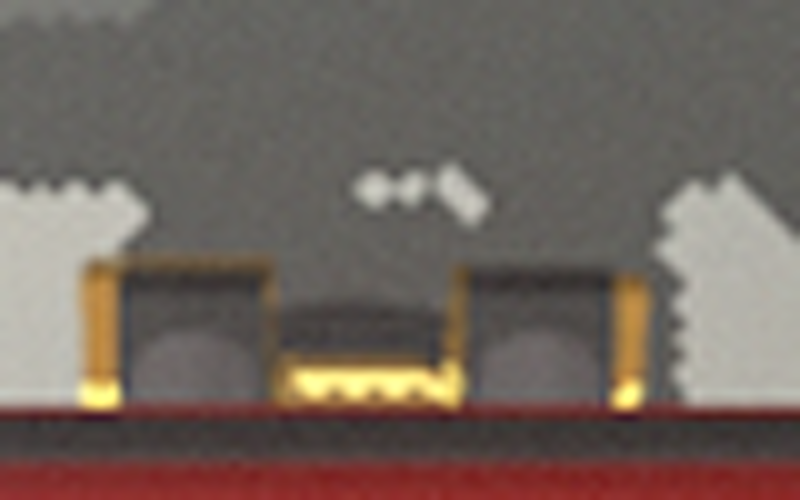

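```bash
python3 - <<'E'
from h import *
im=cv2.imread('pics/a_top.png');print(im.shape)
im2=get_image('scene')
cv2.imwrite('pics/sfull.png',im2)
E
```

```text
(480, 640, 3)
```

View pics/a_top.png

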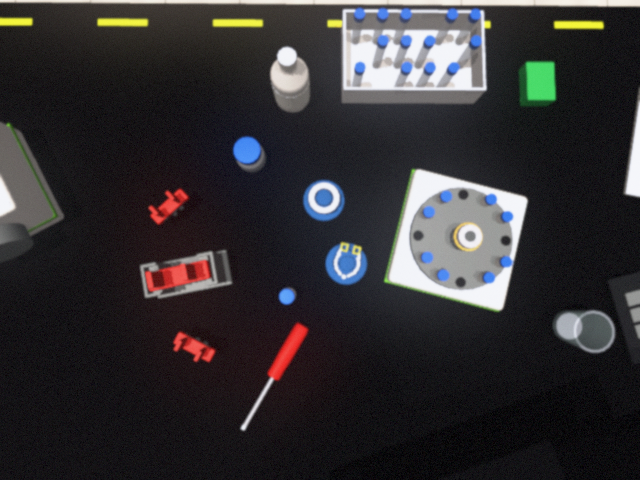

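View pics/w4c.png

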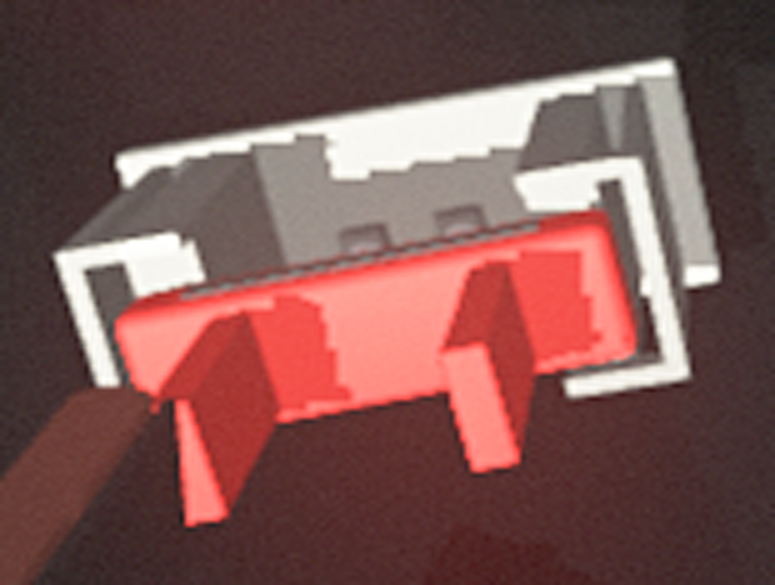

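View pics/w5.png

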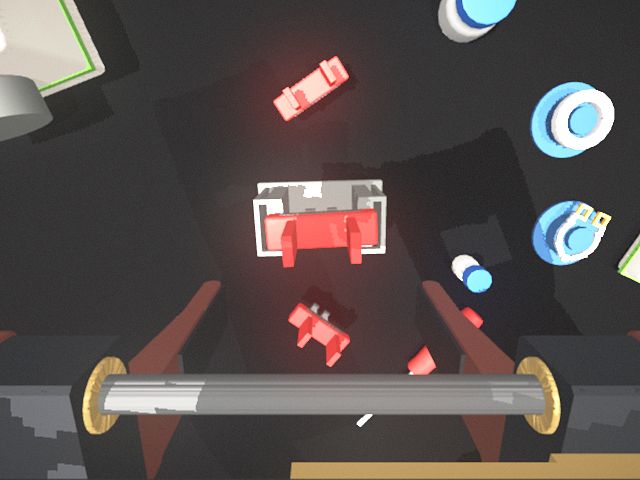

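```bash
python3 - <<'E'
from h import *
im=cv2.imread('pics/a_top.png');
cv2.imwrite('pics/aringtop.png',cv2.resize(im[238:286,318:378],None,fx=12,fy=12,interpolation=cv2.INTER_LANCZOS4))
E
```

```text
(no output)
```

View pics/aringtop.png

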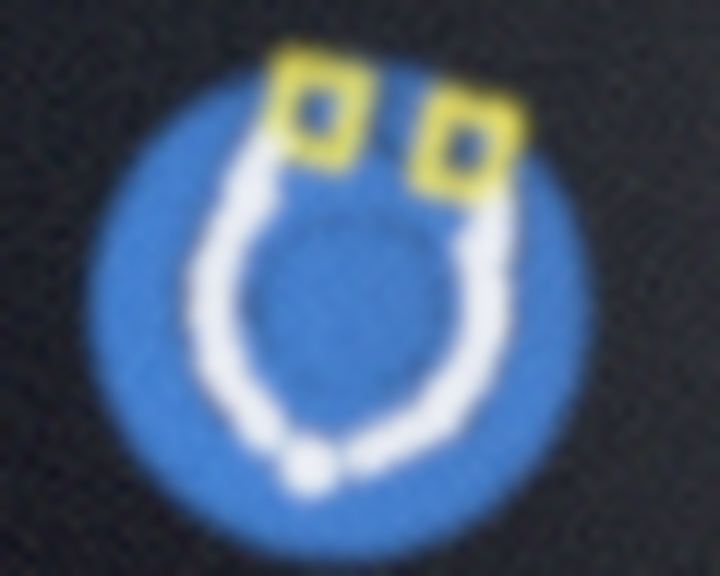

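```bash
python3 - <<'E'
from h import *
K,W=cam('top')
k=backz(K,W,[(440+195/12,212+432/12)],82)[0];h=backz(K,W,[(440+362/12,212+288/12)],92)[0]
print(k,h,k-h,'X',(k-h)[:2]@[.698,-.716],'Y',(k-h)[:2]@[.716,.698])
K,W=cam('scene')
# calibrate scene using hub top center hole: visible ellipse centre in 14/12 crop at (392,333)
hc=backz(K,W,[(205+392/14,150+333/12)],92)[0];print('hub by scene',hc)
for z in (91,87,85,83,81,79):
    u=proj(K,W,[*(hc[:2]+np.array([.698,-.716])*-24),z])[0];print(z,((u-[205,150])*[14,12]).round(), [((proj(K,W,[*(hc[:2]+np.array([.698,-.716])*24.5+s*12.8*np.array([.716,.698])),z])[0]-[205,150])*[14,12]).round().tolist() for s in (1,-1)])
look('s77')
E
```

```text
[ 520.0375149  -156.15079976   82.        ] [ 538.29154256 -175.25698185   92.        ] [-18.25402765  19.10618209 -10.        ] X -26.421337681232153 Y 0.266231300196678
hub by scene [ 539.82711581 -175.71136181   92.        ]
91 [575. 351.] [[178.0, 373.0], [239.0, 281.0]]
87 [578. 374.] [[182.0, 395.0], [244.0, 303.0]]
85 [580. 385.] [[185.0, 407.0], [246.0, 314.0]]
83 [581. 396.] [[187.0, 418.0], [248.0, 326.0]]
81 [583. 408.] [[189.0, 429.0], [250.0, 337.0]]
79 [584. 419.] [[191.0, 440.0], [252.0, 348.0]]
```

View pics/s77.png

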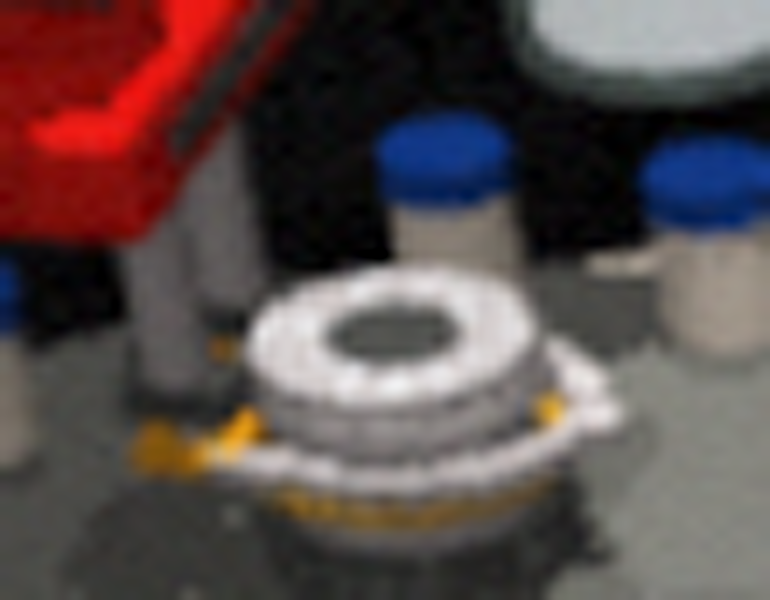

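```bash
python3 - <<'E'
from h import *
K,W=cam('top')
P=lambda x,y,z:backz(K,W,[(318+x/12,238+y/12)],z)[0]
a,b,k=P(322,108,24),P(467,143,24),P(310,465,24)
print(np.linalg.norm(a-b),np.linalg.norm((a+b)/2-k))
P=lambda x,y,z:backz(K,W,[(440+x/12,212+y/12)],z)[0]
a,b,k=P(393,99,82),P(531,237,82),P(195,432,82)
print(np.linalg.norm(a-b),np.linalg.norm((a+b)/2-k))
E
```

```text
21.24819132040571 49.70452604186568
25.59940389212103 50.44442063604709
```

Request:
move_arm(deltas=[[90, 0.001, 0, 0, 0], [90, 0.002, 0, 0, 0], [90, 0.003, 0, 0, 0], [90, 0.003, 0, 0, 0]])

```text
t: 47.17
ee_pos: [560.1, -197.2, 142.4]
orientation: [2.895, -1.221, -0.001]
ft_force: [-1.5, 1.0, -1.6]
width: 57.0
```

```bash
python3 -c "
from h import *
go((556.7,-191.3,143),-45.7)
im=snap('w78')
cv2.imwrite('pics/w78z.png',cv2.resize(im[215:265,285:365],None,fx=10,fy=10,interpolation=cv2.INTER_CUBIC))
"
```

```text
t 47.17 p [ 560.1 -197.2  142.4] yaw -45.74 tilt [-0.0004  0.0002] F [-1.5  1.  -1.6] w 57.0 -> row [-0.0066 -0.0017 -0.0006] -0.0006 rows 1.0 roll rows 0.004967337681485399
```

View pics/w78z.png

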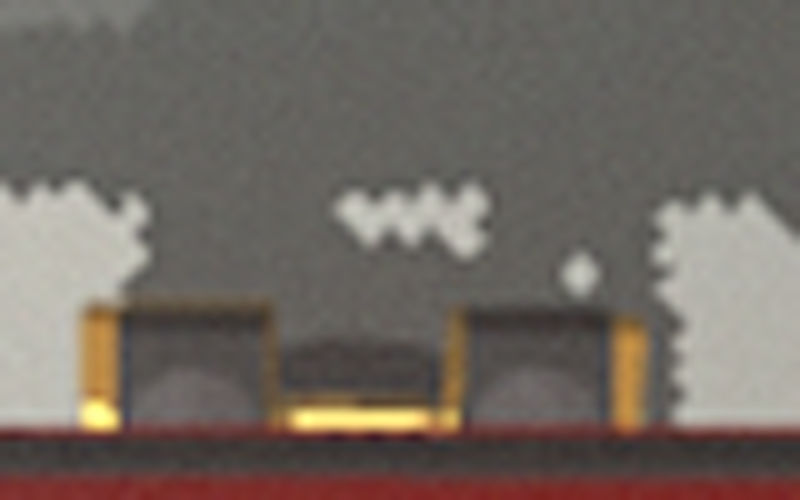

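Request:
move_arm(deltas=[[90, 0.001, 0, 0, 0], [90, 0.002, 0, 0, 0], [90, 0.0025, 0.001, 0, 0], [90, 0.0025, -0.001, 0, 0], [90, 0.0025, 0, 0, 0]])

```text
t: 47.63
ee_pos: [562.1, -199.0, 142.5]
orientation: [2.895, -1.22, 0.0]
ft_force: [-0.1, 0.5, -3.0]
width: 57.3
```

```bash
python3 -c "
from h import *
go((556.7,-191.3,143),-45.7)
im=snap('w79')
cv2.imwrite('pics/w79z.png',cv2.resize(im[215:265,285:365],None,fx=10,fy=10,interpolation=cv2.INTER_CUBIC))
"
```

```text
t 47.63 p [ 562.1 -199.   142.5] yaw -45.72 tilt [ 0.0001 -0.0003] F [-0.1  0.5 -3. ] w 57.3 -> row [-0.0092 -0.0015 -0.0005] -0.0004 rows 1.0 roll rows 0.003206988694919948
```

View pics/w79z.png

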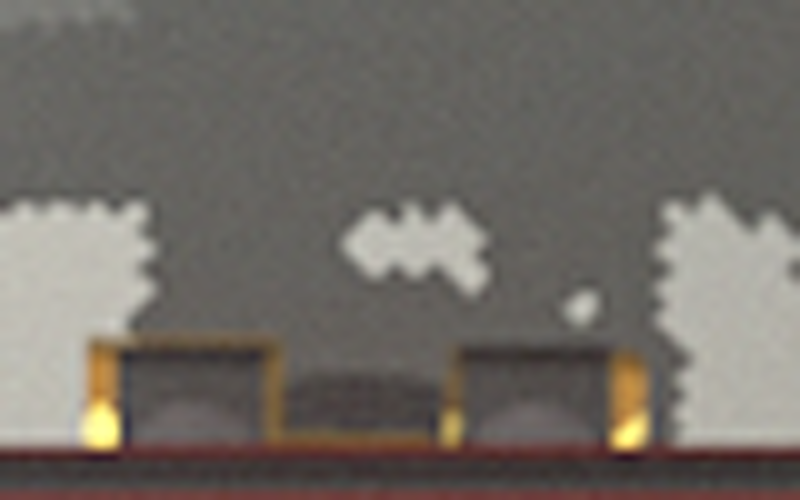

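Request:
move_arm(deltas=[[105, 0.0, 0, 0, 0], [117, 0.0, 0, 0, 0], [117, 0, 0.0, 0, 0], [108, 0, 0, 0, 0], [99, 0, 0, 0, 0]])

```text
t: 48.1
ee_pos: [562.1, -199.1, 142.7]
orientation: [2.895, -1.221, 0.001]
ft_force: [-0.4, 0.0, -2.0]
width: 52.9
```

Request:
move_arm(deltas=[[90, 0.0, 0, 0, 0], [90, 0.0, 0.001, 0, 0], [90, 0, -0.001, 0, 0], [90, 0, 0, 0, 0]])

```text
t: 48.43
ee_pos: [562.0, -198.8, 142.3]
orientation: [-2.895, 1.221, 0.0]
ft_force: [0.1, 0.1, -3.0]
width: 57.0
```

```bash
python3 -c "
from h import *
go((556.7,-191.3,143),-45.7)
im=snap('w80')
cv2.imwrite('pics/w80z.png',cv2.resize(im[215:265,285:365],None,fx=10,fy=10,interpolation=cv2.INTER_CUBIC))
look('s80')
"
```

```text
t 48.43 p [ 562.  -198.8  142.3] yaw -45.73 tilt [-0.      0.0001] F [ 0.1  0.1 -3. ] w 57.0 -> row [-0.0091 -0.0014 -0.0007] -0.0005 rows 1.0 roll rows 0.003769902258727775
```

View pics/w80z.png

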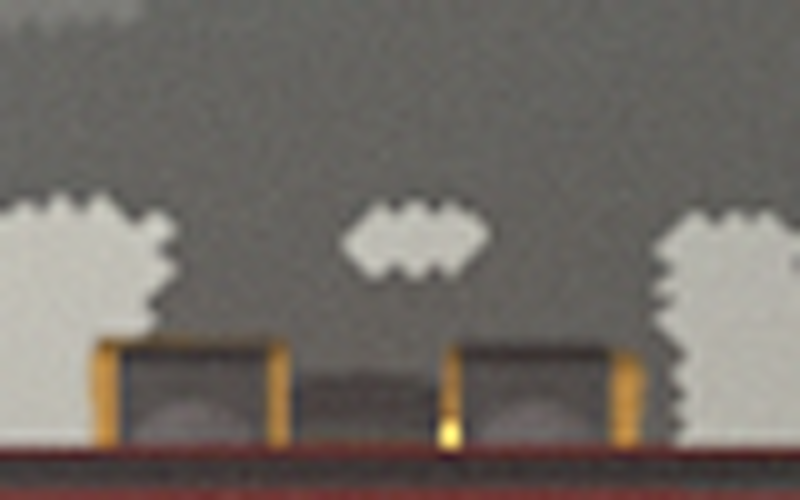

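View pics/s80.png

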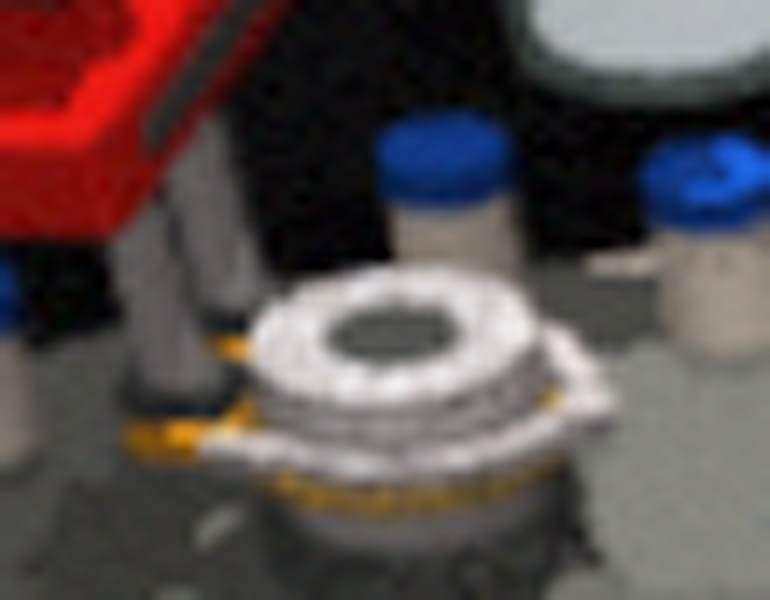

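```bash
python3 - <<'E'
from h import *
K,W=cam('scene')
hc=np.array([539.83,-175.71])
C=-W[:3,:3].T@W[:3,3];d=C[:2]-hc;d/=np.linalg.norm(d);print('dir to cam',d, 'X',d@[.698,-.716],'Y',d@[.716,.698])
for r,z in ((18.3,92),(19.5,91),(19.5,83),(20,83),(22,87),(22,85),(22,83),(22,81),(22,79),(22,77),(23,79),(23,77),(23,75.5),(23,72)):
    u=proj(K,W,[*(hc+d*r),z])[0];print(r,z,((u-[205,150])*[14,12]).round())
a=[cv2.imread(f'pics/{n}.png') for n in ('s70','s80')]
cv2.imwrite('pics/cmp.png',np.vstack([x[240:540,80:680] for x in a]))
E
```

```text
dir to cam [0.41784731 0.90851727] X -0.3588409448062618 Y 0.9333237253657218
18.3 92 [403. 399.]
19.5 91 [405. 409.]
19.5 83 [413. 455.]
20 83 [413. 457.]
22 87 [410. 441.]
22 85 [412. 453.]
22 83 [414. 464.]
22 81 [416. 476.]
22 79 [418. 487.]
22 77 [420. 498.]
23 79 [419. 491.]
23 77 [421. 502.]
23 75.5 [422. 510.]
23 72 [425. 530.]
```

View pics/cmp.png

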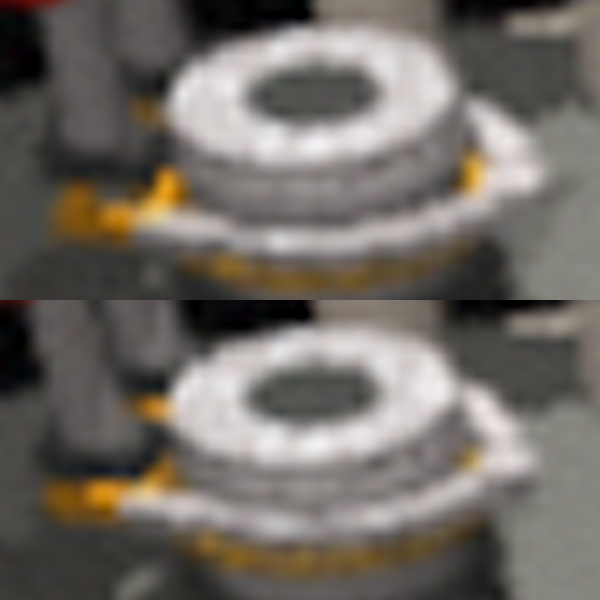

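```bash
python3 - <<'E'
from h import *
a=[cv2.cvtColor(cv2.imread(f'pics/{n}.png'),cv2.COLOR_BGR2GRAY) for n in ('s70','s77','s80')]
for y in range(384,540,6): print(y,[int(x[y,395:420].mean()) for x in a],[int(x[y,325:350].mean()) for x in a],[int(x[y,465:490].mean()) for x in a])
E
```

```text
384 [232, 230, 231] [221, 222, 221] [151, 152, 152]
390 [218, 218, 217] [208, 210, 210] [128, 131, 130]
396 [193, 194, 193] [188, 189, 188] [121, 122, 122]
402 [162, 162, 162] [161, 161, 161] [123, 124, 123]
408 [137, 135, 139] [136, 137, 137] [130, 131, 131]
414 [126, 121, 128] [122, 125, 125] [136, 137, 135]
420 [133, 128, 134] [128, 130, 131] [132, 133, 125]
426 [142, 139, 141] [136, 137, 138] [122, 124, 120]
432 [138, 136, 135] [131, 132, 128] [110, 111, 130]
438 [128, 127, 128] [120, 123, 122] [101, 104, 148]
444 [119, 115, 127] [111, 109, 132] [94, 107, 168]
450 [110, 106, 132] [104, 106, 149] [104, 125, 178]
456 [93, 101, 142] [93, 118, 165] [133, 153, 172]
462 [96, 110, 147] [100, 138, 170] [165, 177, 149]
468 [130, 138, 143] [129, 160, 159] [185, 186, 119]
474 [166, 162, 130] [158, 169, 136] [182, 175, 91]
480 [181, 170, 113] [167, 159, 115] [160, 152, 80]
486 [172, 156, 98] [153, 136, 98] [127, 122, 77]
492 [145, 128, 94] [123, 115, 94] [103, 103, 74]
498 [112, 99, 94] [94, 98, 94] [86, 89, 75]
504 [99, 92, 90] [90, 96, 88] [79, 83, 78]
510 [92, 90, 87] [91, 97, 83] [80, 81, 81]
516 [85, 84, 87] [86, 90, 85] [80, 80, 83]
522 [83, 81, 90] [82, 84, 88] [81, 80, 82]
528 [84, 85, 93] [82, 83, 89] [80, 80, 80]
534 [85, 88, 93] [80, 80, 86] [74, 75, 74]
```

Request:
move_arm(deltas=[[90, -0.001, 0, -0.002, 0], [90, -0.001, 0, -0.005, 0], [90, -0.001, 0, -0.01, 0], [90, -0.001, 0, -0.02, 0], [95, -0.001, 0, -0.035, 0]])

```text
t: 48.95
ee_pos: [560.3, -197.9, 177.5]
orientation: [2.895, -1.221, -0.004]
ft_force: [-0.1, -0.1, -1.7]
width: 55.7
```

```bash
python3 -c "
from h import *
go((556.7,-191.3,143),-45.7)
im=snap('w81')
cv2.imwrite('pics/w81z.png',cv2.resize(im[215:265,285:365],None,fx=10,fy=10,interpolation=cv2.INTER_CUBIC))
look('s81')
im=get_image('top')
cv2.imwrite('pics/t81.png',cv2.resize(im[212:260,440:500],None,fx=12,fy=12,interpolation=cv2.INTER_LANCZOS4))
"
```

```text
t 48.95 p [ 560.3 -197.9  177.5] yaw -45.73 tilt [-0.0021  0.0008] F [-0.1 -0.1 -1.7] w 55.7 -> row [-0.0072 -0.002   0.0345] -0.0006 rows 1.0 roll rows 0.004647184866077637
```

View pics/w81z.png

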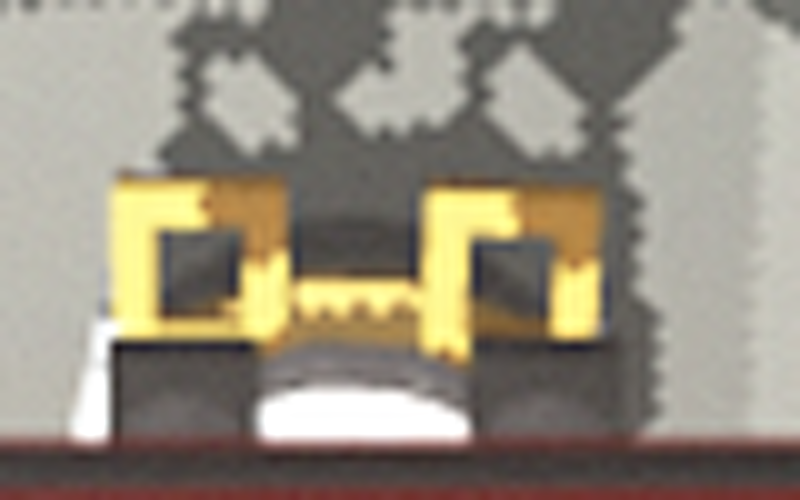

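View pics/s81.png

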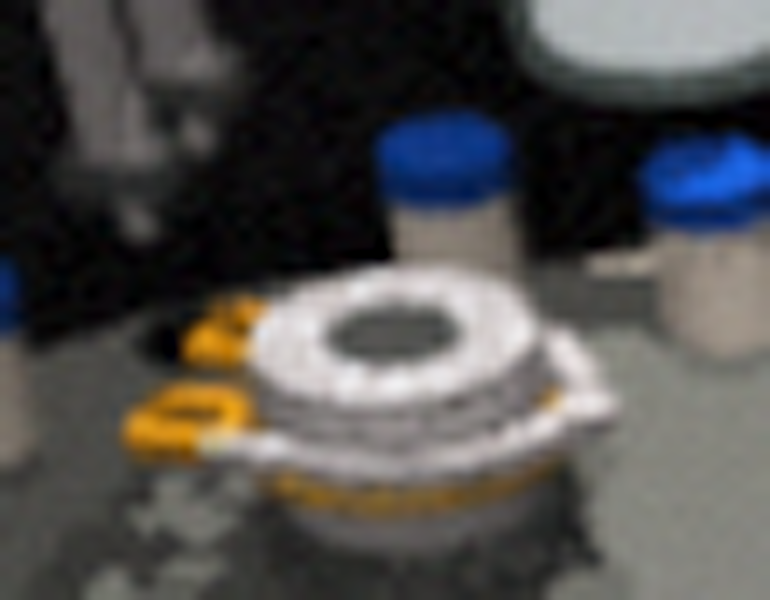

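View pics/t81.png

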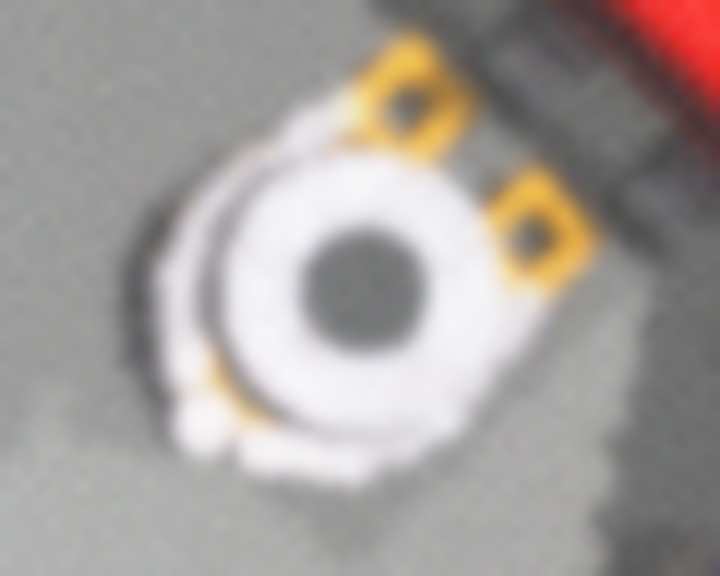

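```bash
python3 - <<'E'
from h import *
K,W=cam('top')
P=lambda x,y,z:backz(K,W,[(440+x/12,212+y/12)],z)[0]
a,b,k,h=P(410,105,83),P(535,238,83),P(205,425,83),P(362,288,92)
print(np.linalg.norm(a-b),np.linalg.norm((a+b)/2-k));m=(a+b)/2-h;print('eyeX',m[:2]@[.698,-.716],m[:2]@[.716,.698],'knobX',(k-h)[:2]@[.698,-.716])
K,W=view('w81')
A=backz(K,W,[(285+20.0,215+27.),(285+51.4,215+27.5)],83);print(A,np.linalg.norm(A[0]-A[1]))
K,W=view('w37')
A=backz(K,W,[(285+21.2,215+30),(285+53.7,215+30)],24);print(A,np.linalg.norm(A[0]-A[1]))
E
```

```text
23.904869813149606 49.4475358114829
eyeX 24.345623799858792 -1.207353062752959 knobX -25.07911539041124
[[ 564.98586337 -185.78754976   83.        ]
 [ 547.5176129  -202.21648511   83.        ]] 23.98019372446863
[[520.9485399    3.88129302  24.        ]
 [505.16025381 -11.4841427   24.        ]] 22.031037025785636
```

```bash
python3 -c "
from h import *
go((482.2,282,207),11.05)"
```

```text
t 49.1 p [ 562.2 -198.6  179.2] yaw -45.74 tilt [ 0.0031 -0.0012] F [ 0.2 -0.  -2.4] w 55.6 -> row [-0.3999 -0.2782 -0.0286] -0.9911 rows 12.0 roll rows 7.928813410234912
```

Request:
move_arm(deltas=[[105, -0.004, -0.003, -0.015, 0], [110, -0.018, -0.012, -0.028, -0.03], [110, -0.038, -0.026, -0.028, -0.08], [110, -0.06, -0.042, -0.028, -0.14], [110, -0.082, -0.057, -0.028, -0.2]])

```text
t: 49.52
ee_pos: [544.2, -98.9, 205.2]
orientation: [-3.003, 0.923, 0.0]
ft_force: [0.5, -0.2, -3.5]
width: 50.3
```

```bash
python3 -c "
from h import *
go((482.2,282,207),11.05)"
```

```text
t 49.52 p [544.2 -98.9 205.2] yaw -34.16 tilt [-0.0002  0.0002] F [ 0.5 -0.2 -3.5] w 50.3 -> row [-0.2652 -0.2803 -0.0017] -0.7891 rows 10.0 roll rows 6.312962115925851
```

Request:
move_arm(deltas=[[110, -0.02, -0.021, -0.002, -0.06], [110, -0.04, -0.042, -0.002, -0.12], [110, -0.06, -0.063, -0.002, -0.18], [110, -0.08, -0.085, -0.002, -0.24], [110, -0.1, -0.106, -0.002, -0.3]])

```text
t: 49.93
ee_pos: [521.0, 45.5, 207.1]
orientation: [3.107, -0.462, -0.001]
ft_force: [1.0, -0.1, -3.2]
width: 50.1
```

```bash
python3 -c "
from h import *
go((482.2,282,207),11.05)"
```

```text
t 49.93 p [521.   45.5 207.1] yaw -16.92 tilt [-0.0006  0.    ] F [ 1.  -0.1 -3.2] w 50.1 -> row [-1.060e-01 -2.149e-01  1.000e-04] -0.4883 rows 6.0 roll rows 3.906002618260464
```

Request:
move_arm(deltas=[[110, -0.013, -0.027, 0, -0.06], [110, -0.026, -0.054, 0, -0.12], [110, -0.038, -0.08, 0, -0.18], [110, -0.052, -0.106, 0, -0.24], [110, -0.065, -0.132, 0, -0.3]])

```text
t: 50.35
ee_pos: [497.5, 190.7, 207.1]
orientation: [3.141, 0.008, -0.001]
ft_force: [0.7, -0.2, -3.7]
width: 50.5
```

```bash
python3 -c "
from h import *
go((482.2,282,207),11.05)"
```

```text
t 50.35 p [497.5 190.7 207.1] yaw 0.28 tilt [-0.0007 -0.0003] F [ 0.7 -0.2 -3.7] w 50.5 -> row [-0.0149 -0.0913  0.    ] -0.188 rows 3.0 roll rows 1.504266718381496
```

Request:
move_arm(deltas=[[110, -0.005, -0.025, 0, -0.05], [110, -0.009, -0.05, 0, -0.1], [110, -0.012, -0.072, 0, -0.15], [110, -0.0145, -0.086, 0, -0.18], [110, -0.0149, -0.0913, 0, -0.188]])

```text
t: 50.77
ee_pos: [482.7, 282.3, 207.1]
orientation: [-3.127, -0.302, 0.001]
ft_force: [-0.4, 0.3, -2.3]
width: 50.1
```

Request:
move_arm(deltas=[[110, 0, 0, 0, 0], [110, 0, 0, 0, 0]])

```text
t: 50.93
ee_pos: [483.3, 280.0, 207.2]
orientation: [3.127, 0.296, -0.001]
ft_force: [-0.3, -0.9, -2.7]
width: 50.2
```

```bash
python3 -c "
from h import *
go((482.2,282,120),11.05)
im=snap('w82')
im=get_image('scene');K,W=cam('scene');print(proj(K,W,[480,281,72]))
cv2.imwrite('pics/s82.png',im)"
```

```text
t 50.93 p [483.3 280.  207.2] yaw 10.83 tilt [-0.0005 -0.0007] F [-0.3 -0.9 -2.7] w 50.2 -> row [-0.0006 -0.0022  0.0872] -0.0038 rows 3.0 roll rows 0.030264602964045893
[[451.03261014 329.56869484]]
```

View pics/w82.png

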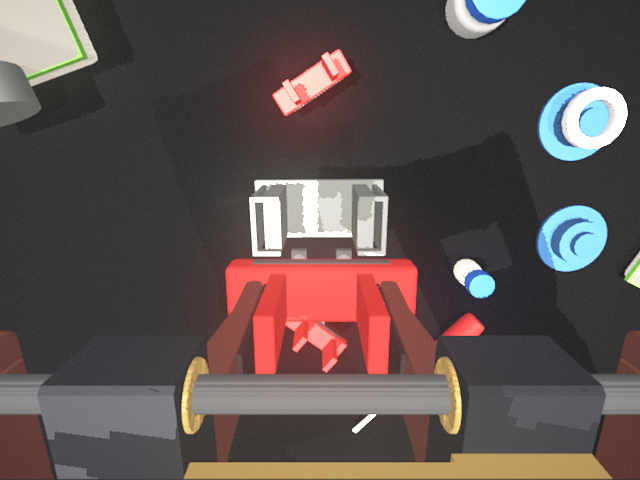

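View pics/s82.png

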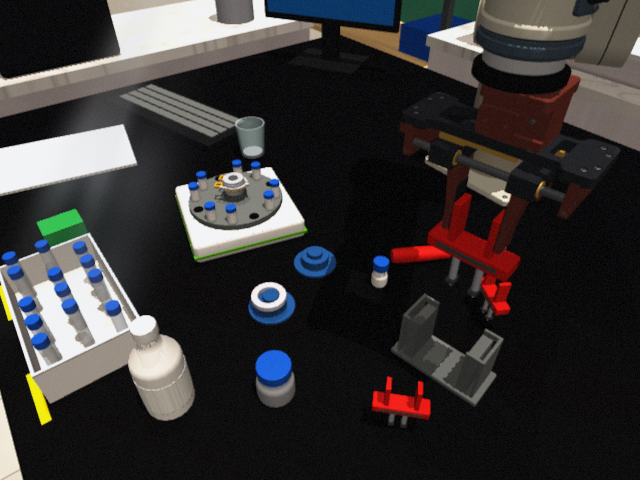

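Request:
move_arm(deltas=[[110, 0, -0.001, 0.02, 0], [110, 0, -0.0015, 0.045, 0], [110, 0, -0.0015, 0.07, 0], [110, 0, -0.0015, 0.09, 0], [110, 0, -0.0015, 0.1, 0]])

```text
t: 51.45
ee_pos: [482.1, 280.4, 105.2]
orientation: [3.126, 0.295, -0.005]
ft_force: [-0.1, -0.8, -1.7]
width: 50.5
```

```bash
python3 -c "
from h import *
go((482.2,282,90),11.05)
im=snap('w83');cv2.imwrite('pics/w83z.png',cv2.resize(im[170:340,215:425],None,fx=3.6,fy=3.4))
im=get_image('scene')
cv2.imwrite('pics/s83.png',cv2.resize(im[190:400,370:540],None,fx=3.5,fy=2.8))"
```

```text
t 51.45 p [482.1 280.4 105.2] yaw 10.77 tilt [-0.003  -0.0018] F [-0.1 -0.8 -1.7] w 50.5 -> row [ 0.0005 -0.0016  0.0152] -0.0049 rows 1.0 roll rows 0.03902917153334426
```

View pics/w83z.png

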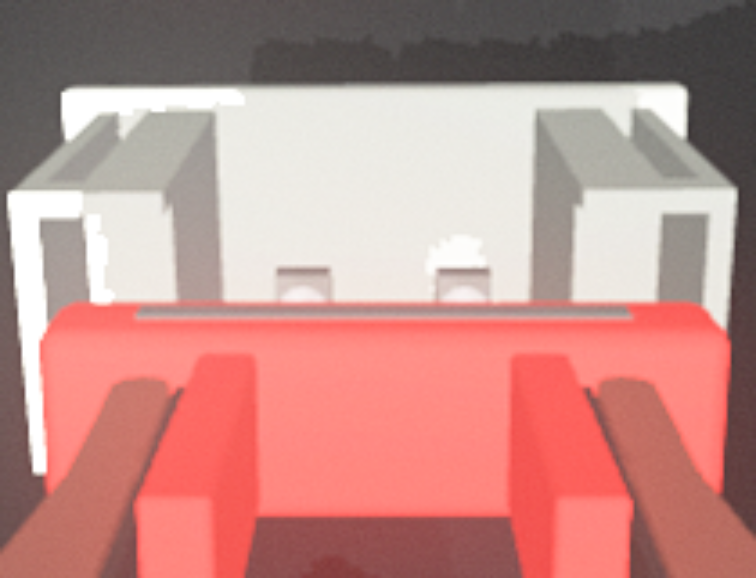

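View pics/s83.png

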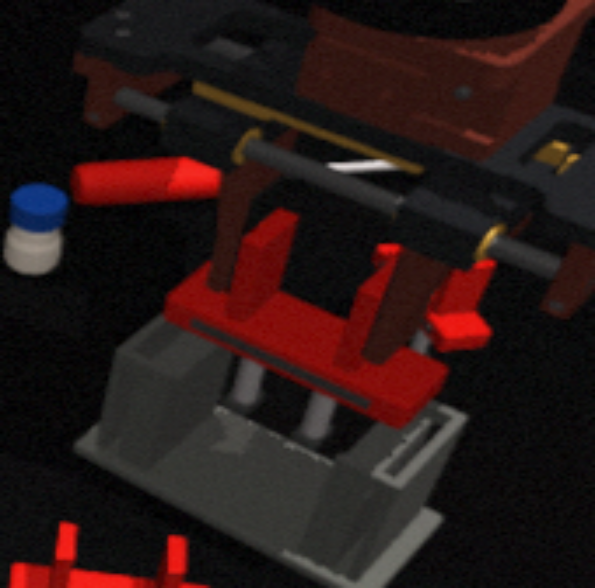

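Request:
move_arm(deltas=[[110, 0.0, -0.001, 0.0, -0.004], [110, 0.0, -0.0017, 0.004, -0.004], [110, 0.0, -0.0017, 0.008, -0.004], [110, 0.0, -0.0017, 0.012, -0.004], [110, 0.0, -0.0017, 0.012, -0.004]])

```text
t: 51.97
ee_pos: [482.6, 283.8, 95.2]
orientation: [3.127, 0.304, -0.0]
ft_force: [0.5, 0.1, -2.7]
width: 50.2
```

```bash
python3 -c "
from h import *
go((482.2,282,85),11.05)
im=snap('w84');cv2.imwrite('pics/w84z.png',cv2.resize(im[170:340,215:425],None,fx=3.6,fy=3.4))"
```

```text
t 51.97 p [482.6 283.8  95.2] yaw 11.11 tilt [-0.0002 -0.0001] F [ 0.5  0.1 -2.7] w 50.2 -> row [-0.0007  0.0017  0.0102] 0.0011 rows 1.0 roll rows 0.008518571514811415
```

View pics/w84z.png

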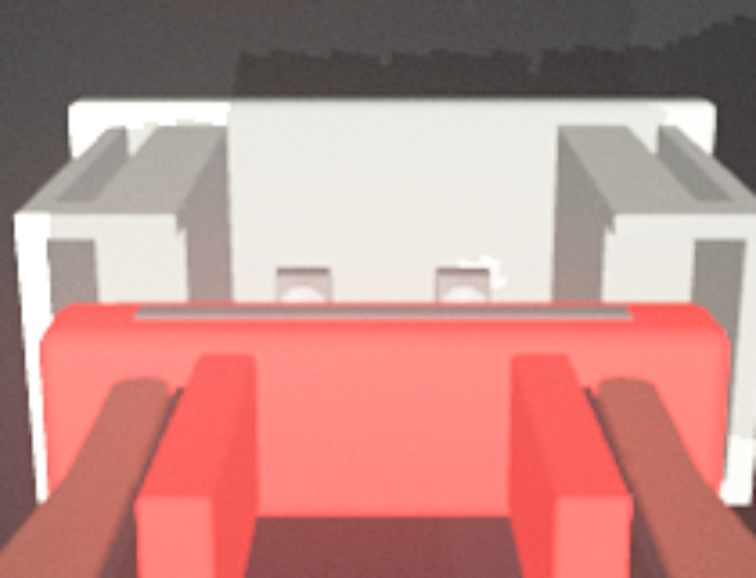

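Request:
move_arm(deltas=[[110, 0.0, 0, 0.003, 0], [110, 0.0, 0, 0.006, 0], [110, 0.0, 0, 0.008, 0], [110, 0.0, 0, 0.01, 0]])

```text
t: 52.35
ee_pos: [482.7, 283.8, 85.2]
orientation: [3.127, 0.304, -0.0]
ft_force: [-0.5, -1.0, -2.2]
width: 50.1
```

```bash
python3 -c "
from h import *
go((482.2,282,85),11.05)
im=snap('w85');cv2.imwrite('pics/w85z.png',cv2.resize(im[170:340,215:425],None,fx=3.6,fy=3.4))
im=get_image('scene')
cv2.imwrite('pics/s85.png',cv2.resize(im[190:400,370:540],None,fx=3.5,fy=2.8))"
```

```text
t 52.35 p [482.7 283.8  85.2] yaw 11.11 tilt [-0.0002 -0.0001] F [-0.5 -1.  -2.2] w 50.1 -> row [-0.0009  0.0017  0.0002] 0.001 rows 1.0 roll rows 0.00782158383007194
```

View pics/w85z.png

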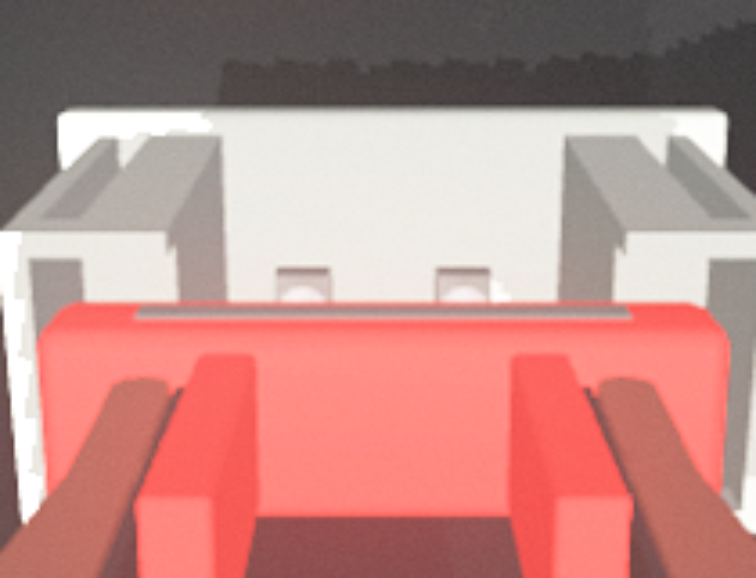

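View pics/s85.png

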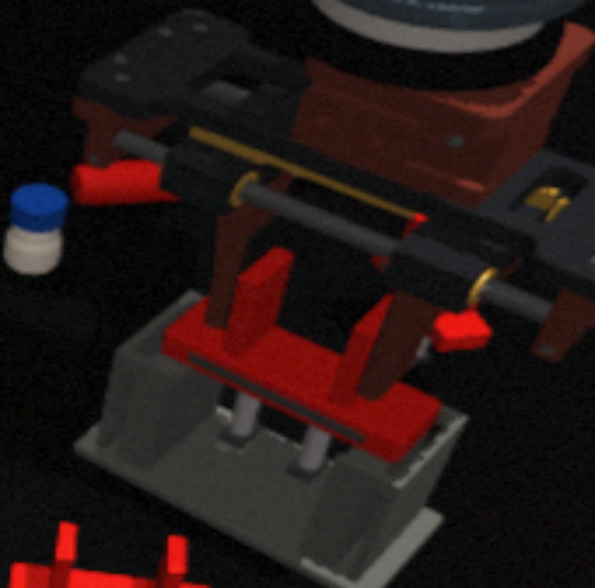

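Request:
move_arm(deltas=[[110, 0.0, 0, 0.002, 0], [110, 0.0, 0, 0.004, 0], [110, 0.0, 0, 0.005, 0]])

```text
t: 52.7
ee_pos: [483.0, 284.1, 81.2]
orientation: [-3.127, -0.304, -0.0]
ft_force: [-5.7, -1.3, 16.0]
width: 50.1
```

```bash
python3 -c "
from h import *
go((482.2,282,85),11.05)
im=snap('w86');cv2.imwrite('pics/w86z.png',cv2.resize(im[170:340,215:425],None,fx=3.6,fy=3.4))"
```

```text
t 52.7 p [483.  284.1  81.2] yaw 11.1 tilt [0.0002 0.0004] F [-5.7 -1.3 16. ] w 50.1 -> row [-0.0012  0.0019 -0.0038] 0.0008 rows 1.0 roll rows 0.006350892809740903
```

View pics/w86z.png

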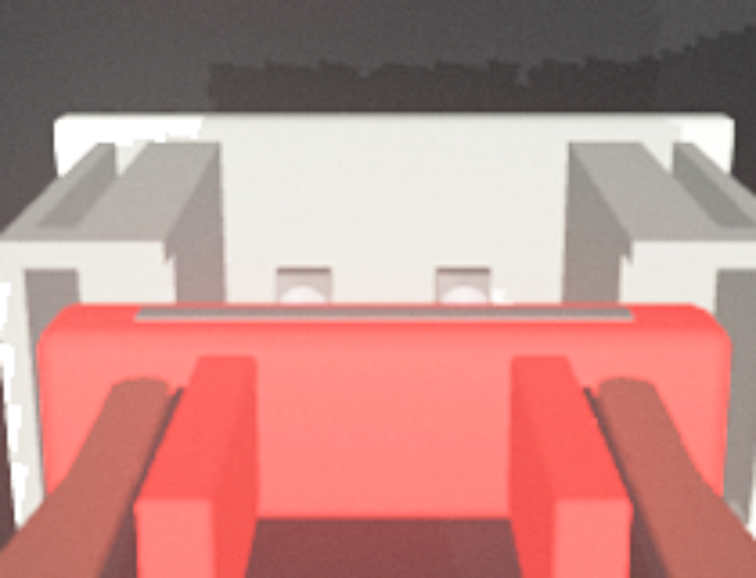

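```bash
python3 -c "
from h import *
im=get_image('scene')
a=cv2.imread('pics/a_scene.png')
cv2.imwrite('pics/s86.png',np.hstack([cv2.resize(x[260:400,380:520],None,fx=2.8,fy=4,interpolation=cv2.INTER_CUBIC) for x in (a,im)]))"
```

```text
(no output)
```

View pics/s86.png

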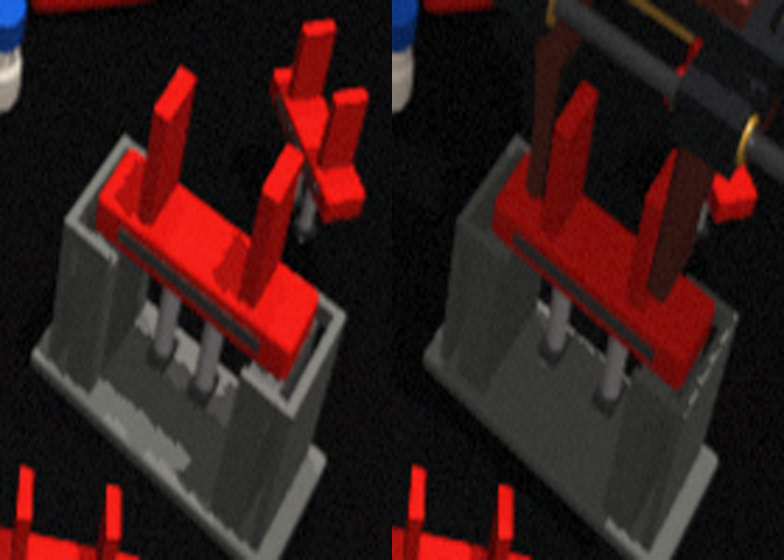

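Request:
move_arm(deltas=[[110, 0.0, 0, -0.004, 0], [110, -0.0015, 0.0005, -0.007, 0], [110, -0.0028, 0.001, -0.007, 0], [110, -0.0028, 0.001, -0.005, 0], [110, -0.0028, 0.001, -0.003, 0]])

```text
t: 53.22
ee_pos: [480.1, 282.3, 83.3]
orientation: [-3.127, -0.304, -0.0]
ft_force: [0.5, -0.2, -2.7]
width: 50.3
```

```bash
python3 -c "
from h import *
go((480.6,281.7,80),11.05)
im=get_image('scene')
a=cv2.imread('pics/a_scene.png')
cv2.imwrite('pics/s87.png',np.hstack([cv2.resize(x[260:400,380:520],None,fx=2.8,fy=4,interpolation=cv2.INTER_CUBIC) for x in (a,im)]))"
```

```text
t 53.22 p [480.1 282.3  83.3] yaw 11.1 tilt [0.0001 0.0001] F [ 0.5 -0.2 -2.7] w 50.3 -> row [0.0003 0.0007 0.0033] 0.0009 rows 1.0 roll rows 0.00735185736057508
```

View pics/s87.png

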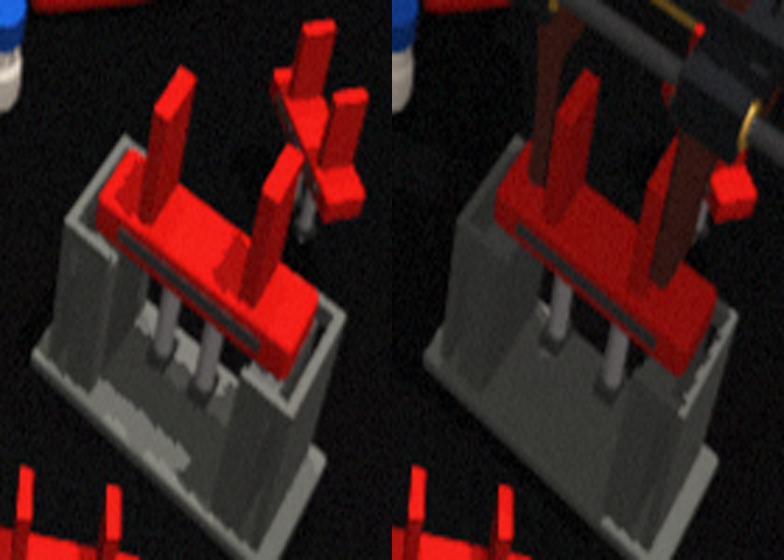

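Request:
move_arm(deltas=[[110, 0.0, 0, 0.0015, 0], [110, 0.0, 0, 0.003, 0], [110, 0.0, 0, 0.004, 0]])

```text
t: 53.52
ee_pos: [480.7, 282.8, 80.7]
orientation: [-3.126, -0.304, -0.001]
ft_force: [-4.1, -0.8, 15.6]
width: 50.3
```

```bash
python3 -c "
from h import *
go((480.6,281.7,80),11.05)
im=get_image('scene')
a=cv2.imread('pics/a_scene.png')
cv2.imwrite('pics/s88.png',np.hstack([cv2.resize(x[260:400,380:520],None,fx=2.8,fy=4,interpolation=cv2.INTER_CUBIC) for x in (a,im)]))"
```

```text
t 53.52 p [480.7 282.8  80.7] yaw 11.1 tilt [0.0006 0.0006] F [-4.1 -0.8 15.6] w 50.3 -> row [-0.0003  0.0011  0.0007] 0.0009 rows 1.0 roll rows 0.007145417543472512
```

View pics/s88.png

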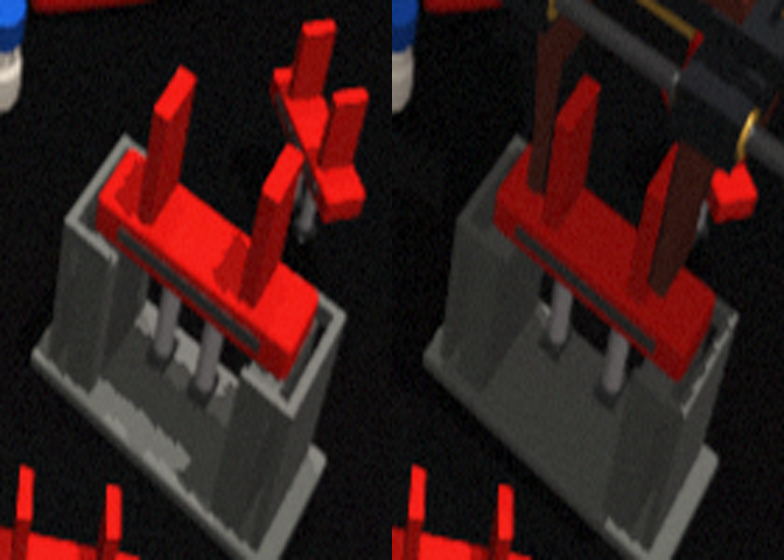

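Request:
move_arm(deltas=[[108, 0.0, 0.0005, -0.001, 0], [102, 0.0, 0.001, -0.0015, 0], [96, 0.0, 0.001, -0.0015, 0], [90, 0.0, 0.001, -0.0015, 0], [86, 0.0, 0.001, -0.0015, 0]])

```text
t: 53.98
ee_pos: [480.5, 281.3, 80.9]
orientation: [3.127, 0.304, -0.0]
ft_force: [0.1, 0.1, -0.8]
width: 57.9
```

```bash
python3 -c "
from h import *
go((480.6,281.7,80),11.05)
im=get_image('scene')
a=cv2.imread('pics/a_scene.png')
cv2.imwrite('pics/s89.png',np.hstack([cv2.resize(x[260:400,380:520],None,fx=2.8,fy=4,interpolation=cv2.INTER_CUBIC) for x in (a,im)]))"
```

```text
t 53.98 p [480.5 281.3  80.9] yaw 11.1 tilt [-0.     -0.0001] F [ 0.1  0.1 -0.8] w 57.9 -> row [ 0.0002 -0.0003  0.0009] 0.0009 rows 1.0 roll rows 0.007116718515772972
```

View pics/s89.png

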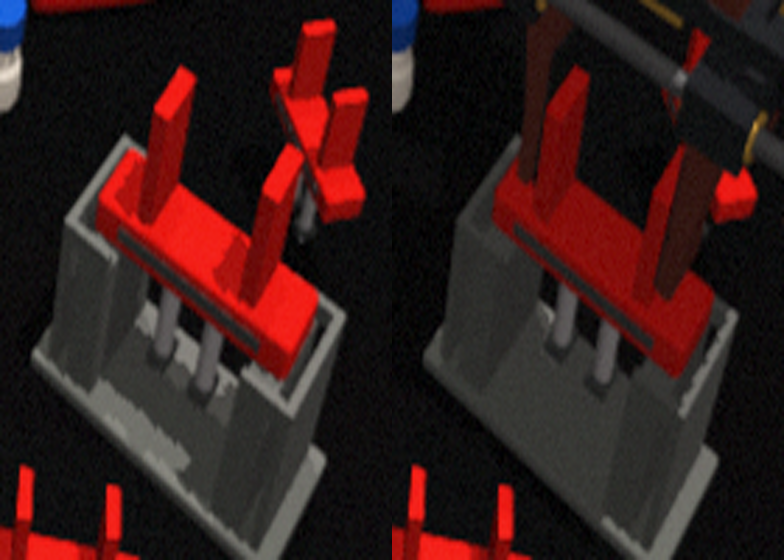

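Request:
move_arm(deltas=[[75, 0.0, 0, 0, 0], [55, 0.0, 0, 0, 0], [30, 0.0, 0, 0, 0], [0, 0.0, 0, 0, 0], [0, 0.0, 0, 0, 0]])

```text
t: 54.45
ee_pos: [480.4, 281.4, 81.0]
orientation: [-3.127, -0.304, -0.0]
ft_force: [0.0, 0.3, -0.5]
width: 84.7
```

```bash
python3 -c "
from h import *
go((480.6,281.7,80),11.05)
im=get_image('scene')
a=cv2.imread('pics/a_scene.png')
cv2.imwrite('pics/s90.png',np.hstack([cv2.resize(x[260:400,380:520],None,fx=2.8,fy=4,interpolation=cv2.INTER_CUBIC) for x in (a,im)]))
snap('w90')"
```

```text
t 54.45 p [480.4 281.4  81. ] yaw 11.1 tilt [0.0001 0.0001] F [ 0.   0.3 -0.5] w 84.7 -> row [ 0.0002 -0.0002  0.001 ] 0.0009 rows 1.0 roll rows 0.0075679104400054355
```

View pics/s90.png

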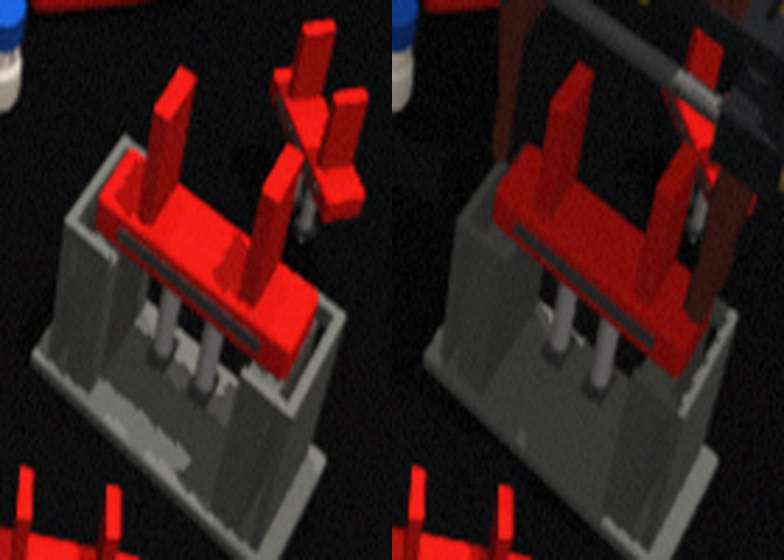

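View pics/w90.png

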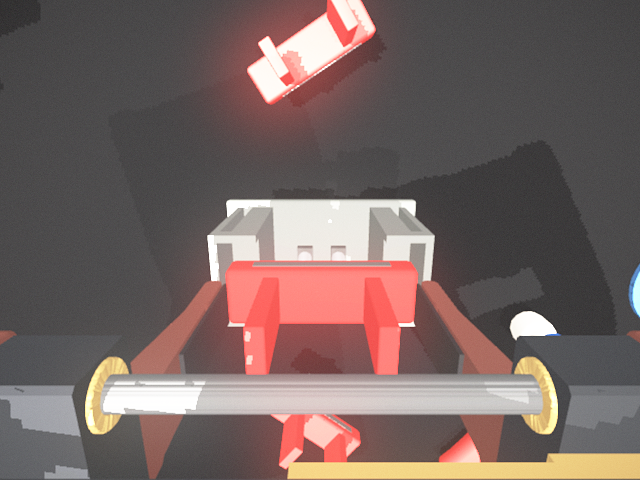

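Request:
move_arm(deltas=[[0, 0.0, 0, -0.01, 0], [0, 0.0, 0, -0.03, 0], [0, 0.0, 0, -0.06, 0], [0, 0.0, 0, -0.095, 0], [0, 0.0, 0, -0.13, 0]])

```text
t: 54.97
ee_pos: [479.9, 281.1, 212.7]
orientation: [3.126, 0.304, -0.001]
ft_force: [0.6, -0.0, 0.4]
width: 87.9
```

Request:
move_arm(deltas=[[0, -0.03, 0, -0.02, 0], [0, -0.06, 0, -0.03, 0], [0, -0.08, 0, -0.03, 0], [0, -0.08, 0, -0.03, 0]])

```text
t: 55.3
ee_pos: [399.0, 265.2, 242.4]
orientation: [-3.126, -0.305, -0.0]
ft_force: [-0.6, 0.1, -0.5]
width: 87.7
```

```bash
python3 -c "
from h import *
go((480.6,281.7,80),11.05)
im=get_image('scene');cv2.imwrite('pics/sfin.png',im)
a=cv2.imread('pics/a_scene.png')
cv2.imwrite('pics/s91.png',np.hstack([cv2.resize(x[260:400,380:520],None,fx=2.8,fy=4,interpolation=cv2.INTER_CUBIC) for x in (a,im)]))
cv2.imwrite('pics/s91h.png',cv2.resize(im[150:200,205:260],None,fx=14,fy=12,interpolation=cv2.INTER_CUBIC))
snap('w91')"
```

```text
t 55.3 p [399.  265.2 242.4] yaw 11.16 tilt [0.0001 0.0004] F [-0.6  0.1 -0.5] w 87.7 -> row [ 0.0833 -0.0004  0.1624] 0.0019 rows 5.0 roll rows 0.014838602193917524
```

View pics/s91.png

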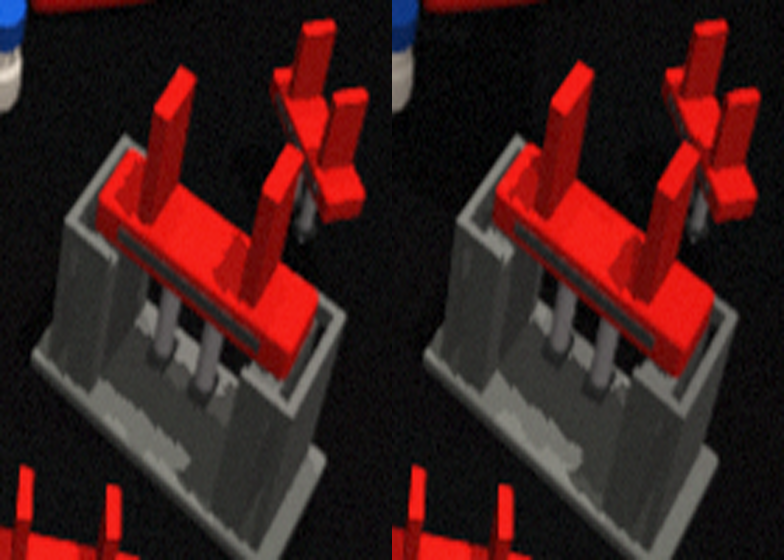

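View pics/w91.png

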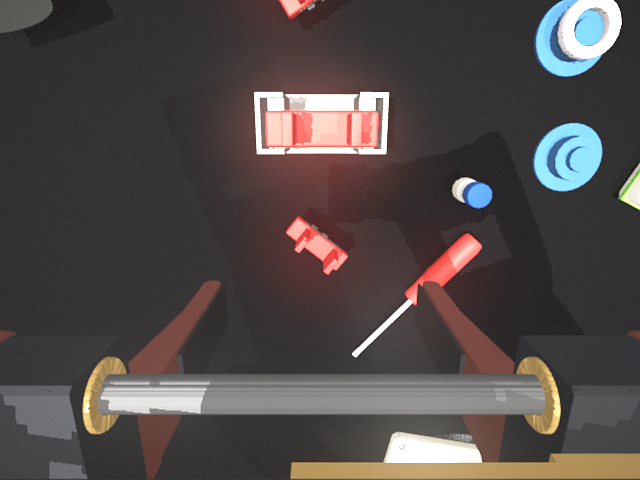

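View pics/s91h.png

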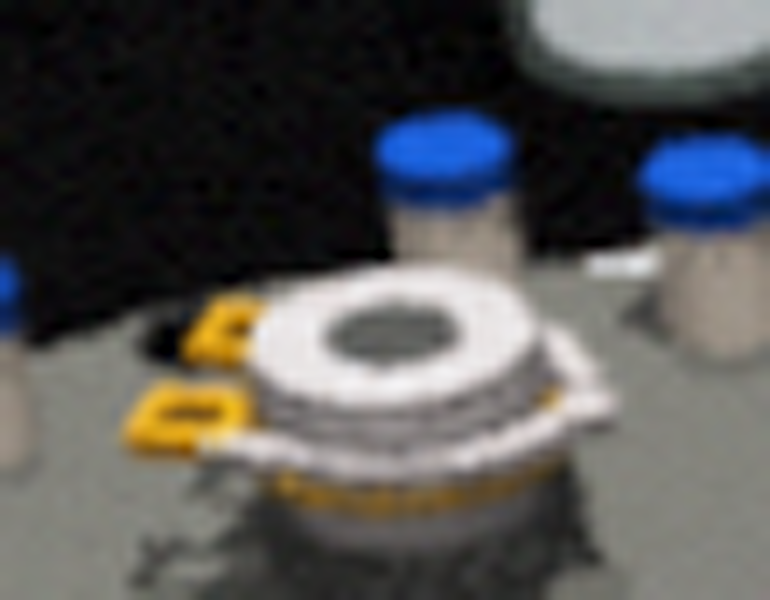

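```bash
python3 -c "
from workcell import close_job
print(close_job())"
```

```text
the job is handed in; nothing more can be done
None
```

The ring is on the hub, holding the washer down, and the pliers are back upright in their stand. I handed the job in at about 55 s of the 72 s.

**What I did**
- **Pliers:** I took the large red pliers. My first grasp was too shallow because the real fingertips stand about 34 mm further back than the text says. The pliers dropped, and I picked them up, put them back in the stand and gripped them deeper.
- **Ring:** I picked it up by its eyes, spread it and lowered it over the hub. I pressed with at most about 10 N net. The first few presses tipped the hinge end up, so I spread the ring again and retried. After letting it contract, I pulled it forward and opened and closed it once more to centre it.
- **Return:** The first landing in the stand was off-centre and the second bore on an edge, at about 18 N each. I shifted and eased off before letting go.

**Last checks**
- **Seating:** In the scene picture the ring lies level under the hub's end with the washer down, and it looked the same after the pliers left.
- **Contraction:** The eye spacing measured about 24 mm from both the top and wrist cameras, roughly 0.02 rad per arm. That is slightly more than the 0.01 given, within about the 0.5 mm measuring error. I cannot say for certain that it has contracted fully.
- **Pliers in the stand:** They stand upright inside the raised edges, about 1–2 mm from their original position.
- **Surroundings:** The gripper is open and clear of everything. The spacer, jar and vial look unmoved, by eye only.

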